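Set washed air filters to dry

TASK

Set the washed air filters to dry. Take the spent orange cartridge out of the dryer (push down, quarter-turn counter-clockwise, lift) and stand it upright in the round metal dish; fit the fresh blue one in its place (lugs down through the slots, push down against the spring, quarter-turn clockwise to the stop, let it spring up into the notch so that it stays locked), and stand every air filter on the black drip mat, on one of its narrow sides rather than lying flat, none touching another. When all that is done, switch the blower on by pushing its red-tipped lever all the way over to the far side, and leave the other things on the bench where they are.

Things in the scene. Friction and masses are not known exactly. Their poses are not given: they have to be found in the camera images.
- dryer: Fixed grey dryer housing, 60 mm high, yaw varies. Origin on the turret's axis at bench level, z up. On it a round bayonet turret, 92 mm across, 60 to 110 mm above the bench. Heights of the cartridge's origin in this frame: 96 mm lugs standing on the rim, 91 mm lugs in the slots and resting on the spring, 79 to 81 mm pressed so that the lugs pass under the ledge, 85 mm sprung up and locked.
- socket (a point): Centre of the turret's rim, on its axis, 110 mm above the bench. The hole is 48 mm across and 50 mm deep. Two entry slots, 34 degrees wide, run out from it to 35 mm from the axis, facing each other across it and marked by white dots. Turning counter-clockwise from the slots is blocked.
- slot (a point): Middle of one entry slot on the rim, 30 mm from the axis, at 80 degrees counter-clockwise (from above) from the dryer's +x; the other is half a turn on. From each slot the track runs clockwise (from above) 80 degrees under an 8 mm thick ledge to a notch with a stop behind it.
- notch (a point): Middle of one notch, on the rim, 30 mm from the axis on the dryer's +x side, green dot; the other is half a turn on. Here the roof over the lug is 3 mm higher, so that the lug springs up and is held. When locked the cartridge's y axis lies along the dryer's x axis, either way round, within 5 degrees.
- spring_plate: Steel plate in the turret's hole, on a spring, which carries the cartridge: it sinks at about 3 N, takes about 10 N when pushed down 10 mm; at 12 mm the cartridge's flange meets the rim. Origin at the centre of its top.
- cartridge: Loose drying cartridge, 140 g, stands upright; origin at the centre of its foot, z up. Metal spigot 42 mm across, 31 mm high; two steel lugs along its +y and -y, 10 mm wide, out to 31 mm from the axis, 14 to 20 mm up. Blue flange 68 mm across, 31 to 41 mm up. On top a blue grip bar, 20 mm thick (x), 58 mm long (y), 41 to 66 mm up. A half turn makes no difference.
- spent: Spent cartridge, the same shape and mass as the fresh one but orange; at the start it is locked in the dryer's notches. To free it: push down 4 to 6 mm (about 10 N), turn it 80 degrees counter-clockwise from above to the stop, lift it out.
- dish: Fixed round bright metal dish, 126 mm across, its rim 14 mm high and 3 mm thick; inside a flat floor about 106 mm across, 3 mm above the bench. Origin at the centre of its underside.
- drip_mat: Fixed black rubber mat with grey lines, 200 mm (x) by 260 mm (y), 4 mm thick; origin at the centre of its underside. Its x axis points roughly away from the robot.
- filter1: Washed air filter (one of two or three), 30 g, lying flat at first: 62 (x) by 86 (y) by 28 mm (z). White body 56 x 80 x 22 mm; black cover on top 62 x 86 x 6 mm, out 3 mm all round. Origin at the centre of the white underside, z towards the cover. Stands by itself on a narrow side, leaning 8 degrees so that the cover faces a little upward; grip it across the 62 mm.
- filter2: Washed air filter (one of two or three), 30 g, lying flat at first: 62 (x) by 86 (y) by 28 mm (z). White body 56 x 80 x 22 mm; black cover on top 62 x 86 x 6 mm, out 3 mm all round. Origin at the centre of the white underside, z towards the cover. Stands by itself on a narrow side, leaning 8 degrees so that the cover faces a little upward; grip it across the 62 mm.
- filter3: Washed air filter (one of two or three), 30 g, lying flat at first: 62 (x) by 86 (y) by 28 mm (z). White body 56 x 80 x 22 mm; black cover on top 62 x 86 x 6 mm, out 3 mm all round. Origin at the centre of the white underside, z towards the cover. Stands by itself on a narrow side, leaning 8 degrees so that the cover faces a little upward; grip it across the 62 mm.
- blower_switch (a joint): Blower lever on the dryer housing beside the turret: 0 to 0.1 is off (leaning to the dryer's -x), 1.0 fully on (leaning to its +x); it stays where it is left and moves easily (about 1 N). The lever turns about the dryer's y axis at a point 22 mm (x), 107 mm (y), 82 mm (z) in the dryer frame.
- blower_switch_tip (a point): Centre of the lever's red ball, 26 mm across, 80 mm from its pivot.
- vise: Fixed bench vise, in the way: it fills about x 0.27 to 0.54, y -0.32 to -0.16, up to 180 mm above the bench. A green chain grinder, also fixed, stands on the right: x 0.17 to 0.58, y below -0.55, up to 300 mm.
- bit_case: Fixed clear parts case at the back, in the way: about x 0.67 to 0.93, y -0.23 to 0.13, 95 mm high.
- oil_bottle: Green oil bottle, 65 mm across, 166 mm high; bystander, leave it alone. Origin under its centre.
- spray_can: Spray can, 65 mm across, 206 mm high; bystander, leave it alone. Origin under its centre.
- tape_roll: Roll of black tape, 69 mm across, 19 mm high; bystander, leave it alone. Origin under its centre.
- cup: Grey cup, 82 mm across, 92 mm high; bystander, leave it alone. Origin under its centre.
- tape_measure: Yellow tape measure, 38 x 82 x 65 mm; bystander, leave it alone. Origin under its centre.
Things that resemble listed ones, but are neither listed nor needed, are in the scene too. Of the things like the spent, leave any that is green or pink; of the rest the larger one is meant.

How it is judged:
On the way, in this order (a step that is already met when the one before it is completed fails the run):
1. the spent cartridge stands in the dish, the fresh one is locked in the dryer and every filter stands on the mat, apart from the others (horizontal distance between spent and dish below 0.045 m and z of spent in the frame of dish below 0.012 m and angle between spent's own z axis and vertical below 0.2 rad and linear speed of each of spent, filter1, filter2, filter3 below 0.03 m/s and z of cartridge in the frame of dryer between 0.0825 and 0.0885 m and angle between the y axis of cartridge and the x axis of dryer, either way round below 0.13 rad and horizontal distance between cartridge and socket below 0.005 m and angle between filter1's own z axis and vertical between 1.32 and 1.82 rad and x of filter1 in the frame of drip_mat between -0.1 and 0.1 m and y of filter1 in the frame of drip_mat between -0.13 and 0.13 m and z of filter1 in the frame of drip_mat between 0.02 and 0.06 m and angle between filter2's own z axis and vertical between 1.32 and 1.82 rad and x of filter2 in the frame of drip_mat between -0.1 and 0.1 m and y of filter2 in the frame of drip_mat between -0.13 and 0.13 m and z of filter2 in the frame of drip_mat between 0.02 and 0.06 m and angle between filter3's own z axis and vertical between 1.32 and 1.82 rad and x of filter3 in the frame of drip_mat between -0.1 and 0.1 m and y of filter3 in the frame of drip_mat between -0.13 and 0.13 m and z of filter3 in the frame of drip_mat between 0.02 and 0.06 m and contact force between filter1 and filter2 below 0.05 N and contact force between each of filter2, filter1 and filter3 below 0.05 N), for 0.3 s.
2. the blower is switched on (value of joint blower_switch above 0.8 rad), for 0.2 s.
At the end, for the whole second after the job is handed in: Spent cartridge upright in the dish; fresh one locked (origin 82.5 to 88.5 mm up, y axis within 0.13 rad of the dryer's x axis, 5 mm of the axis); every filter at rest on the mat on a narrow side (within 0.25 rad of upright), none touching another; blower lever past 0.8 (all of step 1 and value of joint blower_switch above 0.8 rad).
It fails at once if a bystander is moved by more than 4 cm (distance of any of oil_bottle, spray_can, tape_roll, cup, tape_measure from where it was at the start of the episode above 0.04 m).
Of filter1, filter2, filter3 only 2 to 3 are there at a start; the rules pass over those that are not, and their reading is None.
At some moment in a run one of filter1, filter2, filter3 may be knocked a few centimetres aside while the robot is not near it.
It also fails if it takes over 210 s, if anything falls off the work surface, if the arm or the gripper's body presses on something with over 40 N, if the wrist force passes 120 N, or if a joint passes its speed limit or range.

ROBOT

A 6-joint arm with a two-finger parallel gripper is mounted at the origin on a cart in front of the work surface, level with it; the furniture and walls round the work are solid. World frame = base frame: x ahead of the robot, y to its left, z up, the work surface at z = 0. Lengths are in m, angles in rad, forces in N, time in s.
With the tool pointing down it reaches from about 0.3 to 0.825 m from the base axis. Payload 5.4 kg.
Tool frame: the origin (TCP) lies on the centre line of the jaws, within the pads' length; the fingertips stand 22 mm ahead of it and the grasp point (between the pads) lies 3 mm ahead of it; z points along the fingers, y is the line along which they close (so a half turn about z gives the same grasp; the last joint's range is limited). The gripper opens to 92 mm and grips with 3 to 60 N. Pads are 20 mm wide; open, the fingers measure 128 mm over their backs; the gripper's body (75 mm by 189 mm) begins 69 mm behind the grasp point.
Start: joints at [-1.47, 0.158, 1.597, -0, 1.386, -0.21], TCP at [0.176, -0.547, 0.237] pointing down, gripper open.
Joint ranges: [-2.91, 2.91], [-0.94, 2.29], [0.18, 2.7], [-1.29, 4.43], [0.17, 2.64], [-3, 3]. Speed limits (rad/s): [2.57, 2.57, 3.14, 3.14, 3.14, 3.14].

INTERFACE

Orientations are given as a unit quaternion [x, y, z, w].
In Python, from workcell import sensors, capture, get_calibration, arm gives the robot as it stands.
- The arm moves only by the tool carry_out, never from a script. Its argument "targets" is a list of rows, each an object with "claw": the finger opening in cm, from 0 to 9.19; "slide": the shift along the tool's x, y, z in cm, a list of three; "turn": the turn about the tool's z in degrees. A call has 1 to 5 rows; each row shifts and turns the commanded pose from where the row before left it, along the tool's axes as they then stand; what a row does not reach is not made up. A row lasts 1/10 s, in which the tool goes at most 50 mm and 8.59 degrees, less where a joint would pass 70% of its speed; a pose out of reach is approached as far as the arm can. A call with a gripper value outside its range is refused whole. The fingers move at their own pace and stop on an object; the grip force is fixed at half the most. Time passes only in rows, so rows that do not move let the fingers close. It gives the time, the measured TCP pose, the force, the opening and the grip force at its end, in the units of the state.
- sensors.read_state(): the state, without advancing time (a new reading comes with each control period).
- capture(name): name is "side" or "top" or "wrist"; returns (picture, depth): 384x512x3 uint8, red, green, blue; 384x512 float32, m along the optical axis (not along the pixel's ray), 0 where there is no reading.
- get_calibration(name): a dict with "mtx" (3x3 intrinsics, pixels), "R" (3x3) and "t" (3): a world point X has camera coordinates R X + t; the wrist camera has in their place "T_tool_cam" (4x4, takes a point from camera to tool coordinates, whose origin is the TCP and whose axes are the flange's). Camera axes: x right, y down, z forward; pixel columns grow to the right and rows downward; lengths in m; the calibration is good to about 2 mm. A picture is of the moment at which its call begins: read the wrist's pose just before it. get_calibration takes no time and is no camera call.
- arm.hand_in(): hands the job in; it is judged then, once.
The state is a dict: "time": time; "q": joint angles; "qvel": joint speeds; "tau": joint torques, N m; "ee_pos": TCP position; "tool_rot": TCP orientation; "contact_force": force on the tool from outside, world axes, zero at the start; "ft_torque": the same for the moment, N m; "finger_gap": finger opening in m; "finger_force": force on a finger pad.
Only numpy, scipy, OpenCV 4.12 (cv2) and the standard library are available. Lean on these libraries where they do the work, as an engineer would, in place of code of your own. Each camera call takes 0.05 s, during which the arm holds its last target. There are 200 camera calls.

## Working session

There is one attempt and no reset: what is moved stays moved. The work goes in short steps, Python scripts to look and compute and a tool call to move; the robot and the scene stay as the last step left them, time stands still between calls to the robot, and variables do not carry over. Pictures are saved under pics/ and viewed, at most 14 in all, crops included, and the job is handed in when it is done.

Besides the shell and the picture viewer there is one more tool, called after ">>>" as name(argument=value, ...), one argument or row to a line, values as JSON. carry_out: Moves the arm, as the interface text tells. Its arguments: {"type":"object","properties":{"targets":{"type":"array"}},"required":["targets"]}

```bash
ls; mkdir -p pics
cat > h.py <<'E'
import numpy as np, cv2
from workcell import sensors, capture, get_calibration, arm
from scipy.spatial.transform import Rotation as Ro
def cam(name):
    s=sensors.read_state()
    im,d=capture(name); c=get_calibration(name); K=np.array(c['mtx'])
    if name=='wrist':
        T=np.array(c['T_tool_cam']); W=np.eye(4); W[:3,:3]=Ro.from_quat(s['tool_rot']).as_matrix(); W[:3,3]=s['ee_pos']; M=W@T
    else:
        R=np.array(c['R']);t=np.array(c['t']); M=np.eye(4); M[:3,:3]=R.T; M[:3,3]=-R.T@t
    return im,d,K,M
def ray(K,M,u,v,z):
    r=M[:3,:3]@np.linalg.inv(K)@np.array([u,v,1.]); return M[:3,3]+r*(z-M[2,3])/r[2]
def pts(d,K,M):
    v,u=np.indices(d.shape); p=np.stack([(u-K[0,2])/K[0,0]*d,(v-K[1,2])/K[1,1]*d,d],-1)
    P=p@M[:3,:3].T+M[:3,3]; P[d==0]=np.nan; return P
def save(n,im,s=1): cv2.imwrite('pics/'+n+'.png',cv2.resize(im[...,::-1],None,fx=s,fy=s,interpolation=cv2.INTER_CUBIC))
E
python3 - <<'E'
from h import *
print(sensors.read_state())
for n in ['top','side','wrist']:
    im,d,K,M=cam(n); save(n+'0',im,1.5); np.savez(n+'0',im=im,d=d,K=K,M=M); print(n,M.round(3).tolist(),K.round(1).tolist(),(d>0).mean())
E
```

```text
pics
{'time': 0.0, 'q': array([-1.47010850e+00,  1.59076009e-01,  1.59821803e+00, -6.58812403e-06,
        1.38621862e+00, -2.10104244e-01]), 'qvel': array([-0.00150712,  0.00017042,  0.00050165, -0.00113999, -0.00087525,
        0.00042911]), 'tau': array([ 6.86365565e-04, -3.85572052e+01, -3.22108555e+01,  7.02994689e-02,
        3.79640667e-02, -1.18194494e-04]), 'ee_pos': array([ 0.17575733, -0.54685957,  0.23561087]), 'tool_rot': array([ 9.87949764e-01,  1.54771902e-01,  4.92611311e-05, -9.58743067e-04]), 'contact_force': array([ 0.02833358,  0.11584472, -0.77816978]), 'ft_torque': array([-0.0073405 , -0.01842384, -0.0159909 ]), 'finger_force': 0.0, 'finger_gap': 0.09220155629761594}
top [[0.33, -0.816, 0.475, -0.192], [-0.944, -0.286, 0.163, -0.325], [0.003, -0.502, -0.865, 1.454], [0.0, 0.0, 0.0, 1.0]] [[419.8, 0.0, 247.6], [0.0, 419.8, 187.9], [0.0, 0.0, 1.0]] 0.9963175455729166
side [[-0.892, -0.29, 0.347, 0.028], [-0.452, 0.606, -0.655, 0.989], [-0.021, -0.741, -0.672, 1.194], [0.0, 0.0, 0.0, 1.0]] [[459.9, 0.0, 257.1], [0.0, 459.9, 187.8], [0.0, 0.0, 1.0]] 0.9519704182942709
wrist [[0.306, -0.909, -0.284, 0.257], [-0.952, -0.292, -0.089, -0.522], [-0.002, 0.297, -0.955, 0.384], [0.0, 0.0, 0.0, 1.0]] [[310.7, 0.0, 257.3], [0.0, 310.7, 197.3], [0.0, 0.0, 1.0]] 0.9961039225260416
```

View pics/top0.png

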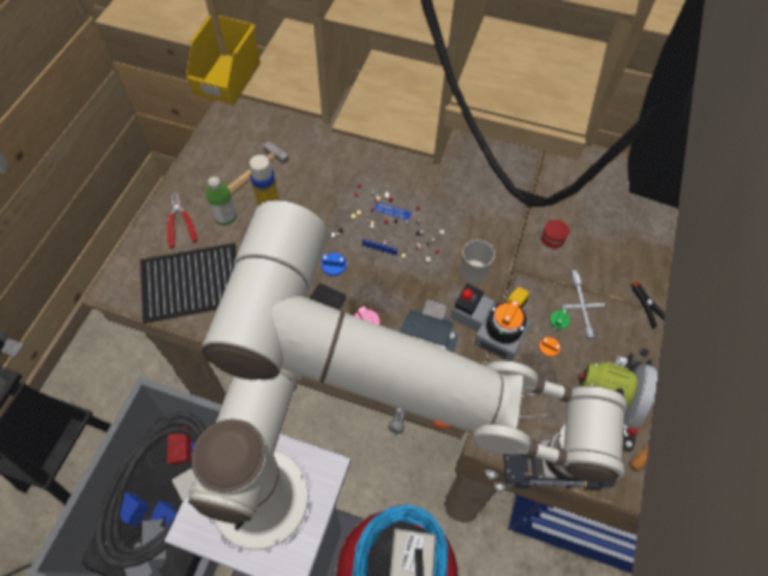

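View pics/side0.png

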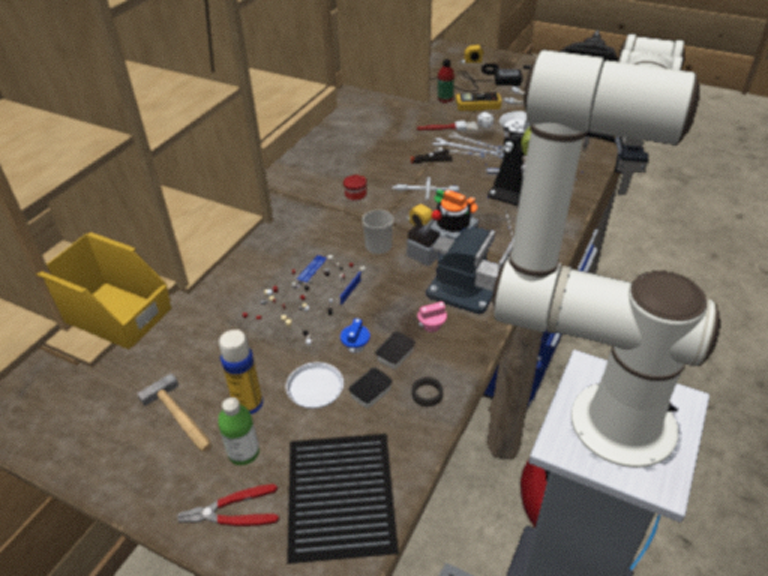

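The top view shows these (pixels at 1.5x):
- The dryer, with the locked orange spent cartridge, at (508,318).
- Lookalikes: a small orange one at (550,346), a green one at (560,318) and a pink one at (368,317).
- The blue cartridge at (333,263) and the mat at (190,282).

The side view shows the dish at (315,385), two filters at (395,348) and (370,385), and the tape roll at (427,390). I choose the orange one on the turret, which is the larger of the two. Next I measure.

```bash
cat >> h.py <<'E'
def hsv(im): return cv2.cvtColor(im,cv2.COLOR_RGB2HSV)
COL={'orange':((5,170,120),(14,255,255)),'blue':((100,150,60),(125,255,255)),'pink':((145,80,120),(178,255,255)),'green':((60,150,60),(85,255,255)),'red':((0,200,90),(4,255,255)),'yellow':((19,170,100),(32,255,255))}
def blobs(im,P,col,amin=25):
    m=cv2.inRange(hsv(im),*COL[col]); n,l,st,ce=cv2.connectedComponentsWithStats(m)
    for i in range(1,n):
        if st[i,4]<amin: continue
        Q=P[l==i]; Q=Q[~np.isnan(Q[:,0])]
        if len(Q): print(col,ce[i].round(0),'A',st[i,4],'med',np.median(Q,0).round(3),'lo',np.percentile(Q,5,axis=0).round(3),'hi',np.percentile(Q,95,axis=0).round(3))
E
python3 - <<'E'
from h import *
for n in ['top','side','wrist']:
    z=np.load(n+'0.npz'); P=pts(z['d'],z['K'],z['M']); print(n)
    for c in ['orange','blue','pink','red','green']: blobs(z['im'],P,c)
    if n=='side':
        for nm,(u,v) in dict(f1=(395,348),f2=(370,385),dish=(315,385),mat=(342,495),tape=(427,390),bench=(300,470),can=(235,340),bott=(232,403),mc1=(288,437),mc2=(386,435),mc3=(397,552),mc4=(288,558)).items(): print(nm,P[int(v/1.5),int(u/1.5)].round(3))
E
```

```text
top
orange [340. 211.] A 144 med [ 0.553 -0.416  0.128] lo [ 0.531 -0.441  0.12 ] hi [ 0.587 -0.383  0.152]
orange [366. 231.] A 96 med [ 0.556 -0.53   0.036] lo [ 0.541 -0.548  0.027] hi [ 0.581 -0.51   0.052]
blue [176. 121.] A 43 med [0.711 0.287 0.154] lo [0.705 0.273 0.141] hi [0.733 0.308 0.163]
blue [253. 165.] A 39 med [ 0.672 -0.051  0.076] lo [ 0.668 -0.088  0.07 ] hi [ 0.675 -0.014  0.085]
blue [222. 176.] A 161 med [0.596 0.052 0.045] lo [0.577 0.028 0.037] hi [0.617 0.077 0.07 ]
blue [ 88. 339.] A 264 med [-0.083  0.478 -0.564] lo [-0.117  0.456 -0.59 ] hi [-0.053  0.517 -0.547]
blue [347. 339.] A 104 med [ 0.35  -0.668 -0.755] lo [ 0.325 -0.67  -0.85 ] hi [ 0.394 -0.667 -0.589]
blue [109. 341.] A 138 med [-0.058  0.401 -0.591] lo [-0.08   0.362 -0.613] hi [-0.034  0.43  -0.57 ]
blue [266. 357.] A 949 med [ 0.114 -0.294 -0.477] lo [-0.014 -0.449 -0.519] hi [ 0.176 -0.22  -0.461]
blue [381. 364.] A 286 med [ 0.303 -0.861 -0.791] lo [ 0.286 -1.037 -0.829] hi [ 0.306 -0.688 -0.678]
pink [246. 210.] A 107 med [ 0.484 -0.085  0.046] lo [ 0.468 -0.109  0.001] hi [ 0.519 -0.055
[... 921 characters left out ...]
04 0.002]
bench [0.546 0.396 0.004]
can [0.732 0.304 0.206]
bott [0.669 0.411 0.166]
mc1 [0.61  0.34  0.003]
mc2 [0.431 0.248 0.003]
mc3 [0.3   0.464 0.004]
mc4 [0.468 0.56  0.005]
wrist
orange [120.   7.] A 1371 med [ 0.3   -0.358  0.025] lo [ 0.286 -0.403  0.021] hi [ 0.318 -0.325  0.029]
orange [503.  92.] A 317 med [ 0.345 -0.772  0.027] lo [ 0.336 -0.781  0.022] hi [ 0.361 -0.765  0.03 ]
blue [169. 155.] A 3373 med [ 0.034 -0.313 -0.482] lo [-0.099 -0.46  -0.531] hi [ 0.179 -0.229 -0.464]
pink [184.  97.] A 63 med [ 0.189 -0.279 -0.731] lo [ 0.177 -0.315 -0.749] hi [ 0.199 -0.225 -0.724]
pink [234. 133.] A 28 med [ 0.128 -0.474 -0.726] lo [ 0.113 -0.485 -0.732] hi [ 0.138 -0.466 -0.721]
```

View pics/wrist0.png

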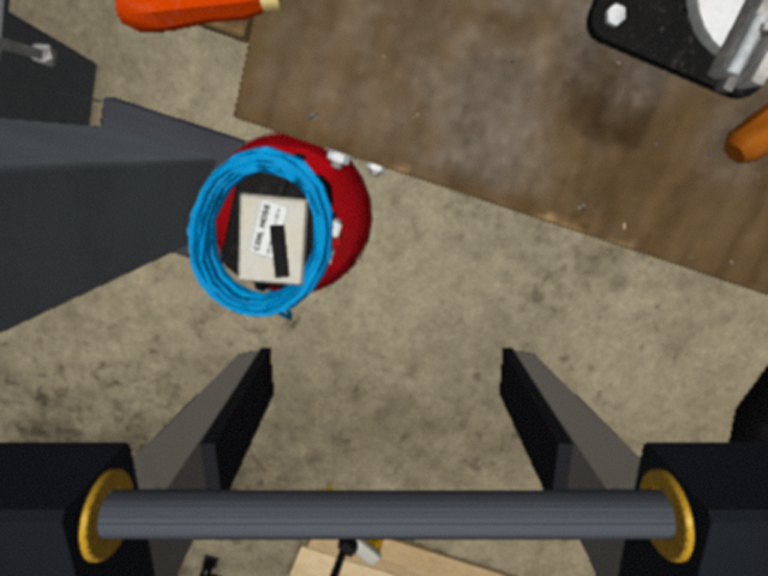

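The wrist view shows only the floor and the bench edge. I move up and over the dryer to look.

>>> carry_out(
  targets=[
    {"claw": 9.19,"slide": [0,0,-4],"turn": 0},
    {"claw": 9.19,"slide": [0,0,-4],"turn": 0},
    {"claw": 9.19,"slide": [2,0,-4],"turn": 0},
    {"claw": 9.19,"slide": [4,0,0],"turn": 0},
    {"claw": 9.19,"slide": [4,0,0],"turn": 0},
  ],
)

```text
time: 0.65
ee_pos: [0.2718, -0.5172, 0.3583]
tool_rot: [0.988, 0.154, 0.0, 0.002]
contact_force: [2.2, -1.1, -1.1]
finger_gap: 0.0916
finger_force: 0.0
```

>>> carry_out(
  targets=[
    {"claw": 9.19,"slide": [4,0,0],"turn": 0},
    {"claw": 9.19,"slide": [4,0,0],"turn": 0},
    {"claw": 9.19,"slide": [4,0,0],"turn": 0},
    {"claw": 9.19,"slide": [4,0,0],"turn": 0},
    {"claw": 9.19,"slide": [4,0,0],"turn": 0},
  ],
)

```text
time: 1.15
ee_pos: [0.4629, -0.4548, 0.3561]
tool_rot: [0.988, 0.155, -0.0, -0.0]
contact_force: [-0.5, -0.2, 0.6]
finger_gap: 0.092
finger_force: 0.0
```

>>> carry_out(
  targets=[
    {"claw": 9.19,"slide": [4,0,0],"turn": 0},
    {"claw": 9.19,"slide": [4,0,0],"turn": 0},
    {"claw": 9.19,"slide": [2,0,0],"turn": 0},
    {"claw": 9.19,"slide": [0,0,0],"turn": 0},
    {"claw": 9.19,"slide": [0,0,0],"turn": 0},
  ],
)

```text
time: 1.65
ee_pos: [0.5563, -0.4252, 0.356]
tool_rot: [0.988, 0.155, -0.001, -0.0]
contact_force: [-0.4, 0.1, 0.2]
finger_gap: 0.0917
finger_force: 0.0
```

Run:
```python
from h import *
s=sensors.read_state(); print(s['time'],s['ee_pos'],s['tool_rot'],s['q'])
for n in ['top','side','wrist']:
    im,d,K,M=cam(n); save(n+'1',im,1.5); np.savez(n+'1',im=im,d=d,K=K,M=M); P=pts(d,K,M); print(n)
    if n=='wrist':
        for c in ['orange','blue','red','green','yellow']: blobs(im,P,c)
```

```text
1.65 [ 0.55627343 -0.42517795  0.35599883] [ 9.87923351e-01  1.54942096e-01 -5.63080263e-04 -2.86656438e-04] [-8.24439268e-01  4.53559378e-01  1.00374752e+00 -6.20000377e-04
  1.68538916e+00  4.35148761e-01]
top
side
wrist
orange [508.  39.] A 56 med [ 0.821 -0.711  0.023] lo [ 0.815 -0.715  0.016] hi [ 0.829 -0.706  0.025]
orange [236. 161.] A 172 med [ 0.562 -0.399  0.131] lo [ 0.53  -0.421  0.108] hi [ 0.589 -0.378  0.149]
orange [274. 168.] A 31 med [ 0.564 -0.445  0.124] lo [ 0.554 -0.449  0.109] hi [ 0.579 -0.441  0.126]
orange [317. 180.] A 59 med [ 0.546 -0.525  0.027] lo [ 0.532 -0.559  0.   ] hi [ 0.575 -0.508  0.049]
orange [314. 169.] A 27 med [ 0.568 -0.512  0.042] lo [ 0.562 -0.514  0.033] hi [ 0.573 -0.511  0.048]
orange [253. 189.] A 57 med [ 0.532 -0.43   0.125] lo [ 0.52  -0.443  0.109] hi [ 0.546 -0.411  0.15 ]
orange [191. 276.] A 408 med [ 0.32  -0.38   0.025] lo [ 0.306 -0.403  0.013] hi [ 0.333 -0.357  0.028]
blue [216. 233.] A 33 med [ 0.174 -0.397 -0.5  ] lo [ 0.149 -0.399 -0.552] hi [ 0.392 -0.394 -0.009]
blue [182. 293.] A 177 med [-0.092 -0.348 -0.481] lo 
[... 788 characters left out ...]
ed [ 0.565 -0.41   0.151] lo [ 0.544 -0.418  0.15 ] hi [ 0.581 -0.404  0.152]
yellow [267. 162.] A 101 med [ 0.571 -0.434  0.126] lo [ 0.559 -0.44   0.125] hi [ 0.582 -0.43   0.127]
yellow [325. 163.] A 65 med [ 0.58  -0.527  0.032] lo [ 0.576 -0.538  0.031] hi [ 0.584 -0.517  0.034]
yellow [ 59. 347.] A 381 med [ 0.566 -0.371  0.443] lo [ 0.56  -0.374  0.437] hi [ 0.57  -0.37   0.444]
yellow [455. 347.] A 398 med [ 0.596 -0.465  0.442] lo [ 0.59  -0.468  0.437] hi [ 0.6   -0.464  0.444]
yellow [371. 370.] A 190 med [ 0.423 -0.59   0.256] lo [ 0.412 -0.594  0.252] hi [ 0.431 -0.587  0.258]
yellow [227. 377.] A 193 med [-0.879 -0.694 -0.908] lo [-0.926 -0.762 -0.944] hi [-0.852 -0.654 -0.871]
```

View pics/wrist1.png

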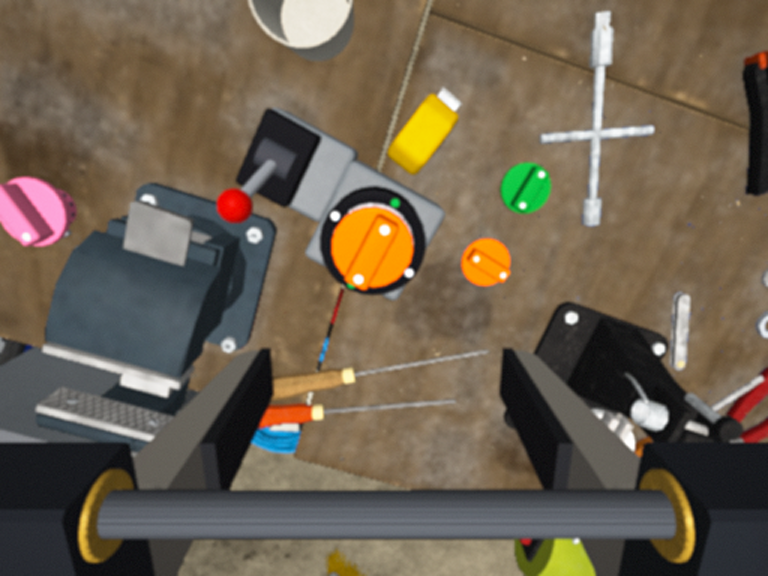

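The wrist view shows the turret with the orange bar at about (370,250), green notch dots at (396,202) and (350,286), white slot dots at (335,215) and (408,272), and the red ball at (235,205). The small orange lookalike is at (486,262). The choice is confirmed: the large one in the turret. Now I measure the axes.

```bash
cat > dry.py <<'E'
from h import *
def seg(P,m,zlo,zhi,c,r):
    k=m&(P[...,2]>zlo)&(P[...,2]<zhi)&(np.hypot(P[...,0]-c[0],P[...,1]-c[1])<r); return P[k],k
def circ(X):
    A=np.c_[2*X[:,:2],np.ones(len(X))]; s=np.linalg.lstsq(A,(X[:,:2]**2).sum(1),rcond=None)[0]; return s[:2],np.sqrt(s[2]+s[:2]@s[:2])
def contour_world(k,K,M,z):
    c=max(cv2.findContours(k.astype(np.uint8),cv2.RETR_EXTERNAL,cv2.CHAIN_APPROX_NONE)[0],key=cv2.contourArea)[:,0]
    return np.array([ray(K,M,u,v,z) for u,v in c]),c
def rect(k,K,M,z):
    w,_=contour_world(k,K,M,z); (cx,cy),(a,b),_=cv2.minAreaRect((w[:,:2]*1000).astype(np.float32))
    bx=cv2.boxPoints(((cx,cy),(a,b),_)); e=[bx[1]-bx[0],bx[2]-bx[1]]; e=max(e,key=np.linalg.norm)
    return np.array([cx,cy])/1000,(a,b),np.degrees(np.arctan2(e[1],e[0]))
E
python3 - <<'E'
from dry import *
for n in ['wrist','top','side']:
    z=np.load(n+'1.npz'); im,d,K,M=[z[k] for k in ('im','d','K','M')]; P=pts(d,K,M)
    m=cv2.inRange(hsv(im),(5,140,90),(25,255,255))>0
    c=(0.56,-0.415)
    Q,k=seg(P,m,.143,.16,c,.06); print(n,'bar',len(Q),np.median(Q[:,2]),rect(k,K,M,np.median(Q[:,2])))
    Q,k=seg(P,m,.115,.16,c,.06); w,_=contour_world(k,K,M,.126); print(' flange',cv2.minEnclosingCircle((w[:,:2]*1000).astype(np.float32)))
    Q,k=seg(P,m>-1,.1055,.1145,c,.056); w,_=contour_world(k,K,M,.110); print(' rim z',np.median(Q[:,2]),cv2.minEnclosingCircle((w[:,:2]*1000).astype(np.float32)), circ(w))
    g=cv2.inRange(hsv(im),(55,120,50),(90,255,255))>0
    Q,k=seg(P,g,.1,.12,c,.05); nn,l,st,ce=cv2.connectedComponentsWithStats(k.astype(np.uint8)); print(' green',[ (ray(K,M,*ce[i],.110)*1000).round(1) for i in range(1,nn) if st[i,4]>2])
    r=cv2.inRange(hsv(im),(0,170,80),(4,255,255))>0
    Q,k=seg(P,r,.12,.2,(.567,-.307),.04)
    if len(Q):
        A=np.c_[2*Q,np.ones(len(Q))]; s=np.linalg.lstsq(A,(Q**2).sum(1),rcond=None)[0]; print(' ball',len(Q),s[:3],np.sqrt(s[3]+s[:3]@s[:3]),Q[:,2].max())
E
```

```text
wrist bar 752 0.1506134872302596 (array([ 0.56090717, -0.41271329]), (20.000743865966797, 57.96970748901367), np.float32(-10.452413))
 flange ((558.7085571289062, -412.2794494628906), 34.96555709838867)
 rim z 0.10987120453942956 ((560.3993530273438, -412.6777038574219), 45.65478515625) (array([ 0.56043303, -0.41275026]), np.float64(0.04496933856746669))
 green [array([ 599.9, -419.7,  110. ]), array([ 518., -405.,  110.])]
 ball 403 [ 0.56514634 -0.30505051  0.15384154] 0.012383659589320292 0.16687780516572037
top bar 72 0.15151601943482462 (array([ 0.55769208, -0.41029434]), (18.48676300048828, 61.150177001953125), np.float32(-9.593681))
 flange ((564.9700927734375, -411.61346435546875), 38.927371978759766)
 rim z 0.11048324948972699 ((558.8766479492188, -409.3788146972656), 46.95357131958008) (array([ 0.56109276, -0.41007778]), np.float64(0.041150189102061606))
 green []
 ball 36 [ 0.56216661 -0.30280402  0.15897686] 0.009413679600081262 0.1706454553834047
side bar 58 0.14905307131091028 (array([ 0.55861157, -0.40580466]), (31.71584701538086, 59.50941848754883), np.float32(-5.643185))
 flange ((567.003662109375, -410.31707763671875), 44.39181900024414)
 rim z 0.10959410494115529 ((557.2052612304688, -405.4459228515625), 49.502872467041016) (array([ 0.55736858, -0.40793649]), np.float64(0.039185359022138926))
 green []
 ball 25 [ 0.56464342 -0.29974857  0.15732237] 0.010410698982445716 0.16723521015458465
```

View pics/top1.png

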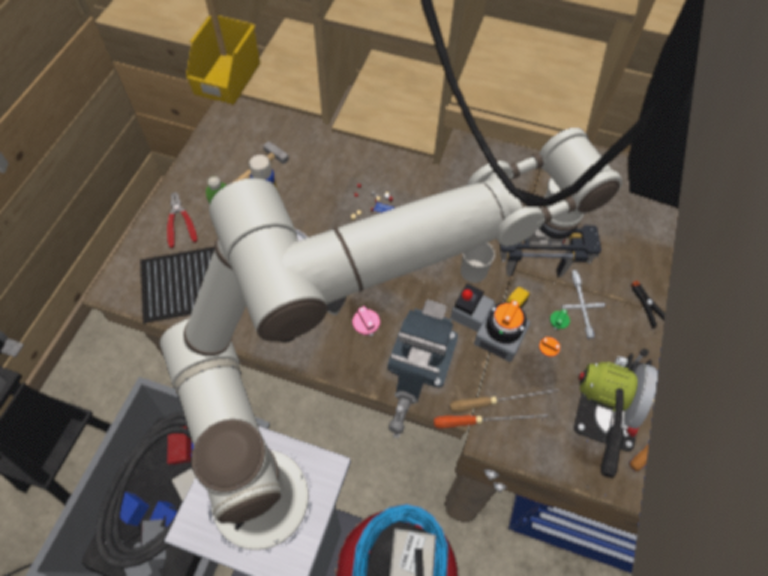

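The top view confirms the dryer at (508,318) and the mat at (175,283). The arm hides the filters here. Now I move down to the spent bar: align the turn, then descend.

>>> carry_out(
  targets=[
    {"claw": 6,"slide": [0.8,-1.06,2],"turn": 0},
    {"claw": 6,"slide": [0,0,2],"turn": 7},
    {"claw": 6,"slide": [0,0,3],"turn": 7},
    {"claw": 6,"slide": [0,0,3],"turn": 7},
    {"claw": 6,"slide": [0,0,3],"turn": 7},
  ],
)

```text
time: 2.3
ee_pos: [0.5599, -0.4134, 0.226]
tool_rot: [0.996, -0.092, 0.0, 0.0]
contact_force: [0.2, -0.3, 0.3]
finger_gap: 0.0603
finger_force: 0.0
```

```bash
cat >> h.py <<'E'
def st():
    s=sensors.read_state(); R=Ro.from_quat(s['tool_rot']).as_matrix(); p=np.array(s['ee_pos'])
    print('t',round(s['time'],2),'p',(p*1000).round(1),'tooly',round(np.degrees(np.arctan2(R[1,1],R[0,1])),2),'tilt',R[:,2].round(3),'gap',round(s['finger_gap'],4),'F',np.round(s['contact_force'],1),'q6',round(s['q'][5],2)); return p,R
def to(x,y,z,yaw=None):
    "remaining slide (cm) in current tool axes and turn (deg) so that tool y gets to yaw (mod 180)"
    p,R=st(); print('slide',((R.T@(np.array([x,y,z])-p))*100).round(2),'turn',None if yaw is None else round(-((yaw-np.degrees(np.arctan2(R[1,1],R[0,1]))+90)%180-90),1))
E
python3 -c "
from h import *
to(.5606,-.4127,.1505,-100.3)"
```

```text
t 2.3 p [ 559.9 -413.4  226. ] tooly -100.58 tilt [ 0.    -0.001 -1.   ] gap 0.0603 F [ 0.2 -0.3  0.3] q6 0.95
slide [ 0.05 -0.08  7.55] turn -0.3
```

>>> carry_out(
  targets=[
    {"claw": 6,"slide": [0.05,-0.08,4],"turn": 0},
    {"claw": 6,"slide": [0,0,3.5],"turn": 0},
    {"claw": 0,"slide": [0,0,0],"turn": 0},
    {"claw": 0,"slide": [0,0,0],"turn": 0},
    {"claw": 0,"slide": [0,0,0],"turn": 0},
  ],
)

```text
time: 2.8
ee_pos: [0.5623, -0.4129, 0.1545]
tool_rot: [0.996, -0.089, 0.001, 0.001]
contact_force: [0.3, -0.6, -0.0]
finger_gap: 0.038
finger_force: 0.0
```

>>> carry_out(
  targets=[
    {"claw": 0,"slide": [0,0,0],"turn": 0},
    {"claw": 0,"slide": [0,0,0],"turn": 0},
    {"claw": 0,"slide": [0,0,0.2],"turn": 0},
    {"claw": 0,"slide": [0,0,0.2],"turn": 0},
    {"claw": 0,"slide": [0,0,0.1],"turn": 0},
  ],
)

```text
time: 3.3
ee_pos: [0.5623, -0.4121, 0.1486]
tool_rot: [0.996, -0.089, 0.001, 0.001]
contact_force: [-1.9, 2.1, 8.8]
finger_gap: 0.0201
finger_force: 30.0
```

```bash
python3 -c "
from h import *
to(.5606,-.4127,.1455,-100.3)"
```

```text
t 3.3 p [ 562.3 -412.1  148.6] tooly -100.17 tilt [ 0.001 -0.001 -1.   ] gap 0.0201 F [-1.9  2.1  8.8] q6 0.94
slide [-0.16  0.09  0.31] turn 0.1
```

>>> carry_out(
  targets=[
    {"claw": 0,"slide": [0,0,0],"turn": -5},
    {"claw": 0,"slide": [0,0,0],"turn": -5},
    {"claw": 0,"slide": [0,0,0],"turn": -6},
    {"claw": 0,"slide": [0,0,0],"turn": -6},
    {"claw": 0,"slide": [0,0,0],"turn": -6},
  ],
)

```text
time: 3.8
ee_pos: [0.5629, -0.4128, 0.1493]
tool_rot: [0.988, 0.157, 0.001, 0.002]
contact_force: [0.2, 0.4, 8.2]
finger_gap: 0.02
finger_force: 30.0
```

```bash
python3 -c "
from h import *
to(.5606,-.4127,.1455,-20.3);print(sensors.read_state()['ft_torque'])"
```

```text
t 3.8 p [ 562.9 -412.8  149.3] tooly -71.94 tilt [ 0.003 -0.003 -1.   ] gap 0.02 F [0.2 0.4 8.2] q6 0.45
slide [-0.21 -0.08  0.38] turn -51.6
[0.09921453 0.02028353 0.0259087 ]
```

Turning freely, with low torque. I continue.

>>> carry_out(
  targets=[
    {"claw": 0,"slide": [0,0,0],"turn": -7},
    {"claw": 0,"slide": [0,0,0],"turn": -7},
    {"claw": 0,"slide": [0,0,0],"turn": -7},
    {"claw": 0,"slide": [0,0,0],"turn": -7},
    {"claw": 0,"slide": [0,0,0],"turn": -7},
  ],
)

```text
time: 4.3
ee_pos: [0.5623, -0.4124, 0.149]
tool_rot: [0.895, 0.447, 0.0, 0.001]
contact_force: [-3.2, 2.2, 8.1]
finger_gap: 0.0196
finger_force: 30.0
```

>>> carry_out(
  targets=[
    {"claw": 0,"slide": [0,0,0],"turn": -6},
    {"claw": 0,"slide": [0,0,0],"turn": -5},
    {"claw": 0,"slide": [0,0,0],"turn": -4},
    {"claw": 0,"slide": [0,0,0],"turn": -1},
    {"claw": 0,"slide": [0,0,0],"turn": 0},
  ],
)

```text
time: 4.8
ee_pos: [0.5617, -0.412, 0.1486]
tool_rot: [0.825, 0.565, -0.0, 0.0]
contact_force: [-3.3, 2.8, 8.4]
finger_gap: 0.0201
finger_force: 30.0
```

```bash
python3 -c "
from h import *
to(.5606,-.4127,.1455,-20.3);print(sensors.read_state()['ft_torque'])"
```

```text
t 4.8 p [ 561.7 -412.   148.6] tooly -21.16 tilt [ 0.    -0.001 -1.   ] gap 0.0201 F [-3.3  2.8  8.4] q6 -0.44
slide [-0.1  -0.08  0.31] turn -0.9
[ 0.50780289  0.60285314 -0.04711956]
```

>>> carry_out(
  targets=[
    {"claw": 0,"slide": [0,0,-0.5],"turn": -1},
    {"claw": 0,"slide": [0,0,-1],"turn": 0},
    {"claw": 0,"slide": [0,0,-2],"turn": 0},
    {"claw": 0,"slide": [0,0,-3],"turn": 0},
    {"claw": 0,"slide": [0,0,-4],"turn": 0},
  ],
)

```text
time: 5.3
ee_pos: [0.5606, -0.4107, 0.2499]
tool_rot: [0.82, 0.572, -0.0, -0.003]
contact_force: [-0.4, -0.4, -1.7]
finger_gap: 0.0197
finger_force: 30.0
```

Run:
```python
from dry import *
st()
im,d,K,M=cam('wrist'); save('wrist2',im,1.5); P=pts(d,K,M); np.savez('wrist2',im=im,d=d,K=K,M=M)
im,d,K,M=cam('side'); np.savez('side2',im=im,d=d,K=K,M=M); P=pts(d,K,M)
save('side2c',im[130:384,100:420],2)
```

```text
t 5.3 p [ 560.6 -410.7  249.9] tooly -20.21 tilt [-0.004  0.004 -1.   ] gap 0.0197 F [-0.4 -0.4 -1.7] q6 -0.45
```

View pics/wrist2.png

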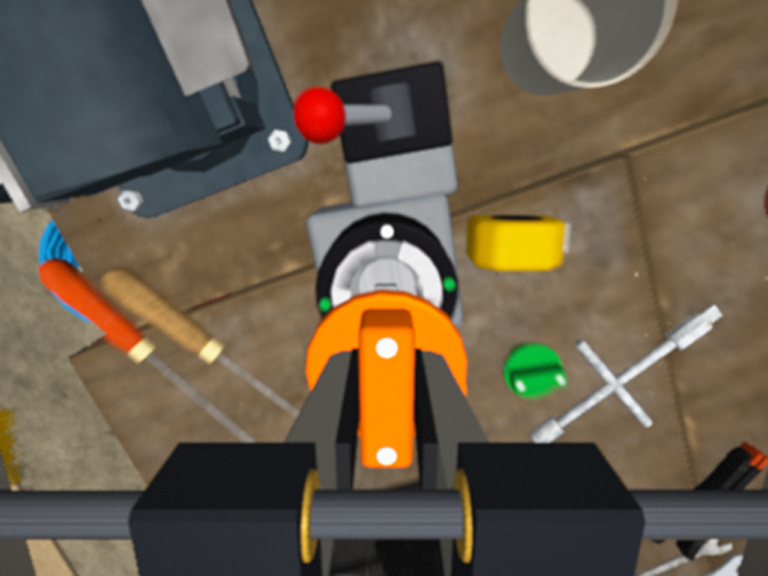

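View pics/side2c.png

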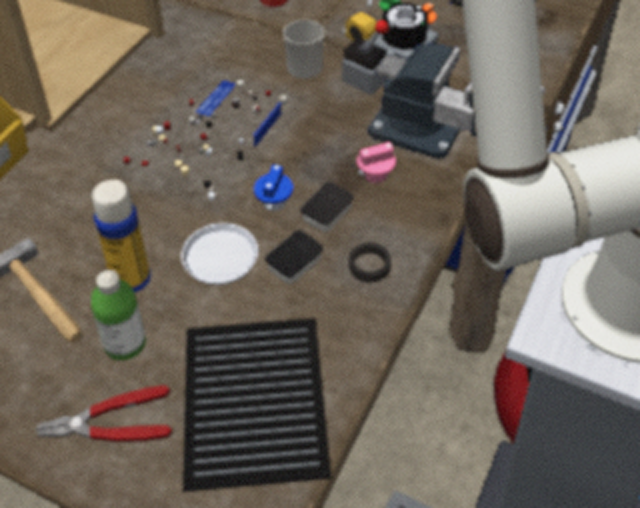

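The wrist view shows the spent cartridge held upright and an empty turret. The side crop shows the dish at (220,252), two filters at (327,204) and (294,255), the blue cartridge at (273,186), the tape roll at (370,261) and the mat at (257,400). I measure them from the side image.

Run:
```python
from dry import *
z=np.load('side2.npz'); im,d,K,M=[z[k] for k in ('im','d','K','M')]; P=pts(d,K,M); h=hsv(im)
def comp(m,seed,zlo,zhi,c,r):
    Q,k=seg(P,m,zlo,zhi,c,r); k=cv2.morphologyEx(k.astype(np.uint8),cv2.MORPH_OPEN,np.ones((3,3))); return Q,k
m=np.ones(d.shape,bool)
for nm,c in dict(f1=(.513,.039),f2=(.514,.162)).items():
    Q,k=seg(P,h[...,2]<90,.015,.04,c,.07); print(nm,len(Q),np.median(Q[:,2]),rect(k,K,M,np.median(Q[:,2])))
Q,k=seg(P,(h[...,2]>110)&(h[...,1]<60),-.01,.03,(.632,.197),.09); w,_=contour_world(k,K,M,.014); print('dish',cv2.minEnclosingCircle((w[:,:2]*1000).astype(np.float32)),np.percentile(Q[:,2],[5,50,95]))
Q,k=seg(P,h[...,2]<75,-.005,.012,(.455,.40),.2); k=cv2.morphologyEx(k.astype(np.uint8),cv2.MORPH_CLOSE,np.ones((7,7))); k=cv2.morphologyEx(k,cv2.MORPH_OPEN,np.ones((9,9))); print('mat',rect(k,K,M,.004),np.median(Q[:,2]))
Q,k=seg(P,cv2.inRange(h,(100,120,50),(125,255,255))>0,.058,.08,(.6,.06),.06); print('bluebar',len(Q),np.median(Q[:,2]),rect(k,K,M,.066))
Q,k=seg(P,cv2.inRange(h,(100,120,50),(125,255,255))>0,.02,.08,(.6,.06),.07); w,_=contour_world(k,K,M,.041); print('blueflange',circ(w))
Q,k=seg(P,h[...,2]<80,.008,.03,(.41,.1),.06); print('tape',Q.mean(0),len(Q))
```

```text
f1 365 0.028251146015359163 (array([0.51044226, 0.04050808]), (90.21923828125, 66.31134033203125), np.float32(80.231995))
f2 420 0.028541419923542755 (array([0.50992163, 0.16228824]), (88.926513671875, 67.43921661376953), np.float32(73.17186))
dish ((624.495361328125, 207.88087463378906), 88.37910461425781) [-0.00180141  0.00364424  0.0143305 ]
mat (array([0.44862466, 0.40595331]), (201.1442108154297, 261.26104736328125), np.float32(-58.354935)) 0.004727737383241393
bluebar 74 0.0649784292832224 (array([0.60272791, 0.06127349]), (22.7265682220459, 62.50562286376953), np.float32(-81.12127))
blueflange (array([0.60656762, 0.05476859]), np.float64(0.03551516542157785))
tape [0.39851244 0.11442679 0.01674021] 178
```

Lift and carry the spent cartridge toward the dish side.

>>> carry_out(
  targets=[
    {"claw": 0,"slide": [0,0,-4],"turn": 0},
    {"claw": 0,"slide": [0,0,-4],"turn": 0},
    {"claw": 0,"slide": [4.3,-1.8,0],"turn": 0},
    {"claw": 0,"slide": [4.3,-1.8,0],"turn": 0},
    {"claw": 0,"slide": [4.3,-1.8,0],"turn": 0},
  ],
)

```text
time: 5.9
ee_pos: [0.5551, -0.2706, 0.3306]
tool_rot: [0.82, 0.572, -0.0, -0.001]
contact_force: [0.9, 0.1, -1.5]
finger_gap: 0.0196
finger_force: 30.0
```

>>> carry_out(
  targets=[
    {"claw": 0,"slide": [4.3,-1.8,0],"turn": 0},
    {"claw": 0,"slide": [4.3,-1.8,0],"turn": 0},
    {"claw": 0,"slide": [4.3,-1.8,0],"turn": 0},
    {"claw": 0,"slide": [4.3,-1.8,0],"turn": 0},
    {"claw": 0,"slide": [4.3,-1.8,0],"turn": 0},
  ],
)

```text
time: 6.4
ee_pos: [0.5445, -0.0373, 0.3306]
tool_rot: [0.82, 0.572, -0.0, -0.001]
contact_force: [-0.2, 0.1, -0.8]
finger_gap: 0.0198
finger_force: 30.0
```

>>> carry_out(
  targets=[
    {"claw": 0,"slide": [4.3,-1.8,0],"turn": 0},
    {"claw": 0,"slide": [4.3,-1.8,0],"turn": 0},
    {"claw": 0,"slide": [4.3,-1.8,0],"turn": 0},
    {"claw": 0,"slide": [4.3,-1.8,0],"turn": 0},
    {"claw": 0,"slide": [0,0,0],"turn": 8},
  ],
)

```text
time: 6.9
ee_pos: [0.5356, 0.1523, 0.3305]
tool_rot: [0.857, 0.515, -0.0, -0.001]
contact_force: [0.5, -1.4, -0.9]
finger_gap: 0.0198
finger_force: 30.0
```

>>> carry_out(
  targets=[
    {"claw": 0,"slide": [0,0,0],"turn": 8},
    {"claw": 0,"slide": [0,0,0],"turn": 8},
    {"claw": 0,"slide": [0,0,0],"turn": 8},
    {"claw": 0,"slide": [0,0,0],"turn": 8},
    {"claw": 0,"slide": [0,0,0],"turn": 8},
  ],
)

```text
time: 7.4
ee_pos: [0.5366, 0.1471, 0.3305]
tool_rot: [0.982, 0.186, -0.001, -0.0]
contact_force: [-0.2, 0.3, -1.1]
finger_gap: 0.0198
finger_force: 30.0
```

>>> carry_out(
  targets=[
    {"claw": 0,"slide": [0,0,0],"turn": 8},
    {"claw": 0,"slide": [0,0,0],"turn": 8},
    {"claw": 0,"slide": [0,0,0],"turn": 6},
    {"claw": 0,"slide": [0,0,0],"turn": 0},
    {"claw": 0,"slide": [0,0,0],"turn": 0},
  ],
)

```text
time: 7.9
ee_pos: [0.5368, 0.147, 0.3309]
tool_rot: [1.0, -0.0, -0.001, -0.0]
contact_force: [-1.2, -0.5, -1.6]
finger_gap: 0.0197
finger_force: 30.0
```

Run:
```python
from dry import *
st()
im,d,K,M=cam('wrist'); save('wrist3',im,1.5); np.savez('wrist3',im=im,d=d,K=K,M=M)
```

```text
t 7.9 p [536.8 147.  330.9] tooly -90.05 tilt [-0.001  0.    -1.   ] gap 0.0197 F [-1.2 -0.5 -1.6] q6 1.62
```

View pics/wrist3.png

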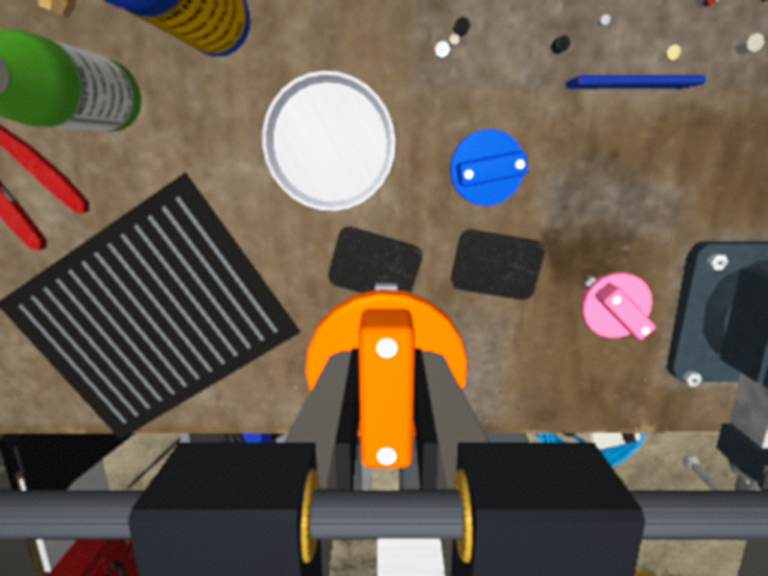

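The wrist view shows the dish at (330,140), the blue cartridge at (488,167), filters at (375,260) and (497,263), the mat at about (150,305), the spray can at (200,15) and the bottle at (70,85). I measure all of them.

```bash
cat > meas.py <<'E'
from dry import *
def meas(f):
    z=np.load(f); im,d,K,M=[z[k] for k in ('im','d','K','M')]; P=pts(d,K,M); h=hsv(im)
    for nm,c in dict(f1=(.511,.040),f2=(.511,.162)).items():
        Q,k=seg(P,h[...,2]<90,.018,.038,c,.06)
        if len(Q): print(nm,len(Q),np.median(Q[:,2]),rect(k,K,M,np.median(Q[:,2])))
    Q,k=seg(P,np.ones(d.shape,bool),.009,.03,(.63,.2),.075); w,_=contour_world(k,K,M,.014); print('dish',cv2.minEnclosingCircle((w[:,:2]*1000).astype(np.float32)),circ(w),np.percentile(Q[:,2],[5,50,95]))
    Q,k=seg(P,h[...,2]<75,-.005,.012,(.455,.40),.2); k=cv2.morphologyEx(k.astype(np.uint8),cv2.MORPH_CLOSE,np.ones((15,15))); k=cv2.morphologyEx(k,cv2.MORPH_OPEN,np.ones((15,15))); print('mat',rect(k,K,M,.004),np.median(Q[:,2]))
    b=cv2.inRange(h,(100,120,50),(125,255,255))>0
    Q,k=seg(P,b,.058,.08,(.605,.06),.06)
    if len(Q): print('bluebar',len(Q),np.median(Q[:,2]),rect(k,K,M,np.median(Q[:,2])))
    Q,k=seg(P,b,.02,.08,(.605,.06),.07); w,_=contour_world(k,K,M,.041); print('blueflange',circ(w),np.percentile(Q[:,2],[5,40]))
    g=(P[...,2]>.03)&(P[...,0]>.6)&(P[...,1]>.25); 
    for t in (.15,.19): 
        Q=P[g&(P[...,2]>t)]; print('tall',t,Q.shape, Q.min(0) if len(Q) else '',Q.max(0) if len(Q) else '')
E
python3 -c "
from meas import *
meas('wrist3.npz'); to(.63,.2,.09)"
```

```text
f1 2277 0.02809956834957328 (array([0.51320673, 0.03629003]), (86.04814147949219, 61.896488189697266), np.float32(80.21742))
f2 1997 0.028163538160441703 (array([0.51321094, 0.15791275]), (85.07650756835938, 61.777496337890625), np.float32(73.87702))
dish ((628.4497680664062, 201.16102600097656), 62.5651969909668) (array([0.62849714, 0.20105588]), np.float64(0.06172072658722175)) [0.00945235 0.01284085 0.0149556 ]
mat (array([0.45211844, 0.40952155]), (209.36685180664062, 267.6806640625), np.float32(-58.19063)) 0.004075818139128273
bluebar 646 0.06566927443405934 (array([0.60693976, 0.05520813]), (20.02902603149414, 57.76718521118164), np.float32(-78.91306))
blueflange (array([0.6070983 , 0.05449563]), np.float64(0.0332429380894552)) [0.03935357 0.04104669]
tall 0.15 (200, 3) [0.66322751 0.28412472 0.15002556] [0.70992436 0.39545802 0.16085543]
tall 0.19 (0, 3)  
t 7.95 p [536.9 147.  331.1] tooly -90.07 tilt [-0.001  0.    -1.   ] gap 0.0198 F [-0.1 -1.  -1.6] q6 1.62
slide [ 9.33 -5.31 24.1 ] turn None
```

>>> carry_out(
  targets=[
    {"claw": 0,"slide": [3.1,-1.8,0],"turn": 0},
    {"claw": 0,"slide": [3,-1.8,0],"turn": 0},
    {"claw": 0,"slide": [3,-1.8,0],"turn": 0},
    {"claw": 0,"slide": [0,0,4],"turn": 0},
    {"claw": 0,"slide": [0,0,5],"turn": 0},
  ],
)

```text
time: 8.45
ee_pos: [0.6309, 0.2015, 0.2432]
tool_rot: [1.0, -0.0, 0.003, -0.0]
contact_force: [0.2, -0.5, -2.2]
finger_gap: 0.0197
finger_force: 30.0
```

>>> carry_out(
  targets=[
    {"claw": 0,"slide": [0,0,5],"turn": 0},
    {"claw": 0,"slide": [0,0,5],"turn": 0},
    {"claw": 0,"slide": [0,0,4],"turn": 0},
    {"claw": 0,"slide": [0,0,2],"turn": 0},
    {"claw": 0,"slide": [0,0,0],"turn": 0},
  ],
)

```text
time: 8.95
ee_pos: [0.6249, 0.2002, 0.0768]
tool_rot: [1.0, -0.001, -0.004, 0.001]
contact_force: [0.1, 0.2, -0.3]
finger_gap: 0.0199
finger_force: 30.0
```

```bash
python3 -c "
from meas import *
to(.6284,.2012,.0735)"
```

```text
t 8.95 p [624.9 200.2  76.8] tooly -90.12 tilt [-0.009 -0.001 -1.   ] gap 0.0199 F [ 0.1  0.2 -0.3] q6 1.7
slide [ 0.36 -0.1   0.32] turn None
```

>>> carry_out(
  targets=[
    {"claw": 0,"slide": [0,0,0.2],"turn": 0},
    {"claw": 0,"slide": [0,0,0.2],"turn": 0},
    {"claw": 0,"slide": [0,0,0],"turn": 0},
    {"claw": 0,"slide": [0,0,0],"turn": 0},
    {"claw": 0,"slide": [0,0,0],"turn": 0},
  ],
)

```text
time: 9.45
ee_pos: [0.6287, 0.2007, 0.0785]
tool_rot: [1.0, -0.002, 0.001, -0.0]
contact_force: [-0.2, -0.9, -2.1]
finger_gap: 0.0194
finger_force: 30.0
```

>>> carry_out(
  targets=[
    {"claw": 0,"slide": [0,0,0.2],"turn": 0},
    {"claw": 0,"slide": [0,0,0.2],"turn": 0},
    {"claw": 0,"slide": [0,0,0],"turn": 0},
  ],
)

```text
time: 9.75
ee_pos: [0.6278, 0.2006, 0.073]
tool_rot: [1.0, -0.002, -0.0, 0.0]
contact_force: [0.6, 0.6, -1.2]
finger_gap: 0.0198
finger_force: 30.0
```

>>> carry_out(
  targets=[
    {"claw": 0,"slide": [0,0,0.2],"turn": 0},
    {"claw": 0,"slide": [0,0,0],"turn": 0},
  ],
)

```text
time: 9.95
ee_pos: [0.628, 0.2006, 0.0712]
tool_rot: [1.0, -0.002, -0.0, 0.0]
contact_force: [-0.1, 0.0, -0.9]
finger_gap: 0.0194
finger_force: 30.0
```

>>> carry_out(
  targets=[
    {"claw": 0,"slide": [0,0,0.2],"turn": 0},
    {"claw": 0,"slide": [0,0,0],"turn": 0},
  ],
)

```text
time: 10.15
ee_pos: [0.6286, 0.2008, 0.0708]
tool_rot: [1.0, -0.002, 0.0, -0.0]
contact_force: [-2.5, -0.0, 4.6]
finger_gap: 0.0196
finger_force: 30.0
```

Contact with the dish floor at a force of 4.6 N. Now I release, rise, and go over the blue cartridge.

>>> carry_out(
  targets=[
    {"claw": 0,"slide": [0,0,-0.15],"turn": 0},
    {"claw": 5,"slide": [0,0,0],"turn": 0},
    {"claw": 5,"slide": [0,0,0],"turn": 0},
    {"claw": 5,"slide": [0,0,0],"turn": 0},
    {"claw": 5,"slide": [0,0,-1],"turn": 0},
  ],
)

```text
time: 10.65
ee_pos: [0.627, 0.2005, 0.0797]
tool_rot: [1.0, -0.002, -0.002, 0.0]
contact_force: [-0.9, 0.3, -0.6]
finger_gap: 0.0491
finger_force: 0.0
```

>>> carry_out(
  targets=[
    {"claw": 6,"slide": [0,0,-3],"turn": 0},
    {"claw": 6,"slide": [0,0,-5],"turn": 0},
    {"claw": 6,"slide": [0,0,-5],"turn": 0},
    {"claw": 6,"slide": [0,0,-5],"turn": 0},
    {"claw": 6,"slide": [0,0,-1],"turn": 0},
  ],
)

```text
time: 11.15
ee_pos: [0.6313, 0.2011, 0.2807]
tool_rot: [1.0, -0.002, 0.007, -0.001]
contact_force: [0.8, 0.3, 0.2]
finger_gap: 0.06
finger_force: 0.0
```

>>> carry_out(
  targets=[
    {"claw": 6,"slide": [-1,4.9,0],"turn": 0},
    {"claw": 6,"slide": [-1,4.9,0],"turn": 0},
    {"claw": 6,"slide": [0,4.8,0],"turn": 0},
    {"claw": 6,"slide": [0,0,0],"turn": -7.8},
    {"claw": 6,"slide": [0,0,0],"turn": -7.8},
  ],
)

```text
time: 11.65
ee_pos: [0.6076, 0.053, 0.2713]
tool_rot: [0.991, 0.135, -0.0, -0.0]
contact_force: [-0.3, -0.7, 0.5]
finger_gap: 0.0602
finger_force: 0.0
```

>>> carry_out(
  targets=[
    {"claw": 6,"slide": [0,0,0],"turn": -7.8},
    {"claw": 6,"slide": [0,0,0],"turn": -7.8},
    {"claw": 6,"slide": [0,0,0],"turn": -7.8},
    {"claw": 6,"slide": [0,0,0],"turn": -7.8},
    {"claw": 6,"slide": [0,0,0],"turn": -7.8},
  ],
)

```text
time: 12.15
ee_pos: [0.6076, 0.0548, 0.2712]
tool_rot: [0.888, 0.46, -0.0, -0.0]
contact_force: [-0.2, 0.0, -0.1]
finger_gap: 0.0599
finger_force: 0.0
```

>>> carry_out(
  targets=[
    {"claw": 6,"slide": [0,0,0],"turn": -7.8},
    {"claw": 6,"slide": [0,0,0],"turn": -7.8},
    {"claw": 6,"slide": [0,0,0],"turn": -7.8},
    {"claw": 6,"slide": [0,0,0],"turn": -7.8},
    {"claw": 6,"slide": [0,0,0],"turn": -7.8},
  ],
)

```text
time: 12.65
ee_pos: [0.6076, 0.0547, 0.2711]
tool_rot: [0.684, 0.73, -0.0, -0.0]
contact_force: [-0.4, -0.3, -1.2]
finger_gap: 0.0599
finger_force: 0.0
```

>>> carry_out(
  targets=[
    {"claw": 6,"slide": [0,0,0],"turn": -7.8},
    {"claw": 6,"slide": [0,0,0],"turn": 0},
    {"claw": 6,"slide": [0,0,0],"turn": 0},
  ],
)

```text
time: 12.95
ee_pos: [0.6077, 0.0548, 0.2711]
tool_rot: [0.636, 0.772, -0.0, -0.0]
contact_force: [0.2, 0.2, -0.1]
finger_gap: 0.06
finger_force: 0.0
```

Run:
```python
from meas import *
to(.607,.055,.069,11.1)
im,d,K,M=cam('wrist'); np.savez('wrist4',im=im,d=d,K=K,M=M); save('wrist4',im,1.2)
meas('wrist4.npz')
P=pts(d,K,M); blobs(im,P,'orange')
```

```text
t 12.95 p [607.7  54.8 271.1] tooly 11.02 tilt [-0.  0. -1.] gap 0.06 F [ 0.2  0.2 -0.1] q6 -0.3
slide [ 0.04 -0.06 20.21] turn -0.1
f1 3098 0.028113565716011202 (array([0.51353333, 0.03640933]), (86.13915252685547, 61.54107666015625), np.float32(80.34858))
f2 4090 0.028094180444217104 (array([0.51327454, 0.15790826]), (85.63296508789062, 61.91193389892578), np.float32(73.53681))
dish ((629.0440063476562, 201.08718872070312), 62.59673309326172) (array([0.62886927, 0.20044969]), np.float64(0.059415792889393144)) [0.0093968  0.0128895  0.01499543]Traceback (most recent call last):
  File "<stdin>", line 4, in <module>
  File "meas.py", line 8, in meas
    Q,k=seg(P,h[...,2]<75,-.005,.012,(.455,.40),.2); k=cv2.morphologyEx(k.astype(np.uint8),cv2.MORPH_CLOSE,np.ones((15,15))); k=cv2.morphologyEx(k,cv2.MORPH_OPEN,np.ones((15,15))); print('mat',rect(k,K,M,.004),np.median(Q[:,2]))
                                                                                                                                                                                                 ~~~~^^^^^^^^^^^^
  File "dry.py", line 10, in rect
    w,_=contour_world(k,K,M,z); (cx,cy),(a,b),_=cv2.minAreaRect((w[:,:2]*1000).astype(np.float32))
        ~~~~~~~~~~~~~^^^^^^^^^
  File "dry.py", line 7, in contour_world
    c=max(cv2.findContours(k.astype(np.uint8),cv2.RETR_EXTERNAL,cv2.CHAIN_APPROX_NONE)[0],key=cv2.contourArea)[:,0]
      ~~~^^^^^^^^^^^^^^^^^^^^^^^^^^^^^^^^^^^^^^^^^^^^^^^^^^^^^^^^^^^^^^^^^^^^^^^^^^^^^^^^^^^^^^^^^^^^^^^^^^^^^
ValueError: max() iterable argument is empty
```

>>> carry_out(
  targets=[
    {"claw": 6,"slide": [0,-0.05,5],"turn": 0},
    {"claw": 6,"slide": [0,0,5],"turn": 0},
    {"claw": 6,"slide": [0,0,5],"turn": 0},
    {"claw": 6,"slide": [0,0,4],"turn": 0},
    {"claw": 6,"slide": [0,0,1],"turn": 0},
  ],
)

```text
time: 13.5
ee_pos: [0.6031, 0.055, 0.0656]
tool_rot: [0.635, 0.772, -0.003, -0.004]
contact_force: [-0.2, -0.3, -0.5]
finger_gap: 0.0601
finger_force: 0.0
```

>>> carry_out(
  targets=[
    {"claw": 6,"slide": [0,0,0],"turn": 0},
    {"claw": 6,"slide": [0,0,0],"turn": 0},
  ],
)

```text
time: 13.7
ee_pos: [0.6092, 0.0545, 0.0737]
tool_rot: [0.635, 0.773, 0.001, 0.002]
contact_force: [1.0, -0.1, 0.3]
finger_gap: 0.0598
finger_force: 0.0
```

Run:
```python
from dry import *
to(.607,.055,.068,11.1)
z=np.load('wrist4.npz'); P=pts(z['d'],z['K'],z['M']); blobs(z['im'],P,'orange')
Q,k=seg(P,cv2.inRange(hsv(z['im']),(5,140,90),(25,255,255))>0,.06,.09,(.628,.2),.06); print(len(Q),np.percentile(Q[:,2],[5,50,95]),rect(k,z['K'],z['M'],.069))
```

```text
t 13.7 p [609.2  54.5  73.7] tooly 11.17 tilt [ 0.004 -0.    -1.   ] gap 0.0598 F [ 1.  -0.1  0.3] q6 -0.3
slide [ 0.09 -0.21  0.57] turn 0.1
orange [296.  53.] A 267 med [0.622 0.191 0.065] lo [0.598 0.19  0.05 ] hi [0.65  0.199 0.069]
1086 [0.06576693 0.06862295 0.07002846] (array([0.62579071, 0.19927733]), (20.892723083496094, 56.62089157104492), np.float32(-0.6209431))
```

The spent cartridge stands level in the dish. Now I grip the blue one.

>>> carry_out(
  targets=[
    {"claw": 6,"slide": [0,0,0.2],"turn": 0},
    {"claw": 6,"slide": [0,0,0],"turn": 0},
    {"claw": 6,"slide": [0,0,0],"turn": 0},
    {"claw": 6,"slide": [0,0,0],"turn": 0},
  ],
)

```text
time: 14.1
ee_pos: [0.6076, 0.0546, 0.0698]
tool_rot: [0.635, 0.773, 0.0, 0.0]
contact_force: [0.1, 0.5, -0.8]
finger_gap: 0.0598
finger_force: 0.0
```

>>> carry_out(
  targets=[
    {"claw": 0,"slide": [0,0,0],"turn": 0},
    {"claw": 0,"slide": [0,0,0],"turn": 0},
    {"claw": 0,"slide": [0,0,0],"turn": 0},
    {"claw": 0,"slide": [0,0,0],"turn": 0},
    {"claw": 0,"slide": [0,0,0],"turn": 0},
  ],
)

```text
time: 14.6
ee_pos: [0.6072, 0.0547, 0.069]
tool_rot: [0.635, 0.773, -0.0, -0.0]
contact_force: [0.0, -0.4, 0.0]
finger_gap: 0.0221
finger_force: 0.0
```

Run:
```python
from dry import *
to(.607,.055,.068,11.1)
```

```text
t 14.6 p [607.2  54.7  69. ] tooly 11.21 tilt [-0.  0. -1.] gap 0.0221 F [ 0.  -0.4  0. ] q6 -0.3
slide [ 0.04 -0.01  0.1 ] turn 0.1
```

>>> carry_out(
  targets=[
    {"claw": 0,"slide": [0,0,0],"turn": 0},
    {"claw": 0,"slide": [0,0,0],"turn": 0},
    {"claw": 0,"slide": [0,0,-2],"turn": 0},
    {"claw": 0,"slide": [0,0,-4],"turn": 0},
    {"claw": 0,"slide": [0,0,-4],"turn": 0},
  ],
)

```text
time: 15.1
ee_pos: [0.6061, 0.0548, 0.1689]
tool_rot: [0.635, 0.773, -0.001, -0.001]
contact_force: [0.3, 0.3, -0.8]
finger_gap: 0.0196
finger_force: 30.0
```

>>> carry_out(
  targets=[
    {"claw": 0,"slide": [0,0,-4],"turn": 0},
    {"claw": 0,"slide": [0,0,-4],"turn": 0},
    {"claw": 0,"slide": [0,0,-4],"turn": 0},
    {"claw": 0,"slide": [0,0,-4],"turn": 0},
    {"claw": 0,"slide": [-4.4,-1.36,0],"turn": 0},
  ],
)

```text
time: 15.6
ee_pos: [0.6051, 0.0122, 0.3366]
tool_rot: [0.632, 0.775, 0.004, 0.005]
contact_force: [1.2, -1.6, -1.6]
finger_gap: 0.0195
finger_force: 30.0
```

>>> carry_out(
  targets=[
    {"claw": 0,"slide": [-4.5,-1.36,0],"turn": 0},
    {"claw": 0,"slide": [-4.5,-1.36,0],"turn": 0},
    {"claw": 0,"slide": [-4.5,-1.36,0],"turn": 0},
    {"claw": 0,"slide": [-4.5,-1.36,0],"turn": 0},
    {"claw": 0,"slide": [-4.5,-1.36,0],"turn": 0},
  ],
)

```text
time: 16.1
ee_pos: [0.5788, -0.2267, 0.3287]
tool_rot: [0.635, 0.773, 0.0, -0.0]
contact_force: [0.4, -0.1, -2.2]
finger_gap: 0.0197
finger_force: 30.0
```

>>> carry_out(
  targets=[
    {"claw": 0,"slide": [-4.5,-1.36,0],"turn": 0},
    {"claw": 0,"slide": [-4.5,-1.36,0],"turn": 0},
    {"claw": 0,"slide": [-4.5,-1.36,0],"turn": 0},
    {"claw": 0,"slide": [-4.5,-1.36,0],"turn": 0},
    {"claw": 0,"slide": [0,0,0],"turn": 6},
  ],
)

```text
time: 16.6
ee_pos: [0.5586, -0.418, 0.3266]
tool_rot: [0.677, 0.736, -0.001, -0.001]
contact_force: [0.1, 1.6, -1.5]
finger_gap: 0.0199
finger_force: 30.0
```

>>> carry_out(
  targets=[
    {"claw": 0,"slide": [0,0,0],"turn": 8},
    {"claw": 0,"slide": [0,0,0],"turn": 8},
    {"claw": 0,"slide": [0,0,0],"turn": 8},
    {"claw": 0,"slide": [0,0,0],"turn": 1.5},
    {"claw": 0,"slide": [0,0,0],"turn": 0},
  ],
)

```text
time: 17.1
ee_pos: [0.561, -0.4121, 0.3286]
tool_rot: [0.82, 0.572, -0.0, -0.0]
contact_force: [0.3, 0.5, -1.7]
finger_gap: 0.0192
finger_force: 30.0
```

Run:
```python
from dry import *
to(.5615,-.4122,.19,-20.3)
im,d,K,M=cam('wrist'); np.savez('wrist5',im=im,d=d,K=K,M=M); P=pts(d,K,M); h=hsv(im)
b=cv2.inRange(h,(100,120,50),(125,255,255))>0
z0=sensors.read_state()['ee_pos'][2]
p=sensors.read_state()['ee_pos']
Q,k=seg(P,b,z0-.012,z0+.01,p,.06); print('bar',len(Q),np.median(Q[:,2])-z0,rect(k,K,M,np.median(Q[:,2])))
Q,k=seg(P,b,z0-.05,z0-.012,p,.06); print('flange z-TCP',np.median(Q[:,2])-z0,len(Q))
Q,k=seg(P,h[...,2]<256,.1055,.1145,(.561,-.4125),.056);
if len(Q): w,_=contour_world(k,K,M,.110); print('rim',circ(w),cv2.minEnclosingCircle((w[:,:2]*1000).astype(np.float32)))
g=cv2.inRange(h,(55,120,50),(90,255,255))>0
Q,k=seg(P,g,.1,.12,(.56,-.412),.05); nn,l,s,ce=cv2.connectedComponentsWithStats(k.astype(np.uint8)); print(' green',[ (ray(K,M,*ce[i],.110)*1000).round(1) for i in range(1,nn) if s[i,4]>2])
```

```text
t 17.1 p [ 561.  -412.1  328.6] tooly -20.16 tilt [-0.001  0.001 -1.   ] gap 0.0192 F [ 0.3  0.5 -1.7] q6 -0.45
slide [ 0.    0.06 13.86] turn 0.1
bar 3315 -0.0034037263128819384 (array([ 0.56267786, -0.41014978]), (59.269065856933594, 20.69422149658203), np.float32(69.98539))
flange z-TCP -0.02829615364305188 3242
rim (array([ 0.56157625, -0.40915333]), np.float64(0.03739670970005853)) ((560.4766235351562, -412.2550964355469), 45.6920166015625)
 green [array([ 599.6, -419.7,  110. ]), array([ 520.5, -405.2,  110. ])]
```

Run:
```python
from dry import *
for f,lo,hi,p in (('wrist2',(5,140,90),(25,255,255),(.5606,-.4107,.2499)),('wrist5',(100,120,50),(125,255,255),(.561,-.4121,.3286)),('wrist3',(5,140,90),(25,255,255),(.5368,.147,.3309))):
    z=np.load(f+'.npz'); K,M=z['K'],z['M']; P=pts(z['d'],K,M); b=cv2.inRange(hsv(z['im']),lo,hi)>0
    Q,k=seg(P,b,p[2]-.012,p[2]+.01,p,.06); c,ab,a=rect(k,K,M,p[2]-.0035); e=c-np.array(p[:2]); t=np.radians(a); print(f,np.median(Q[:,2])-p[2],ab,a,'along',e@[np.cos(t),np.sin(t)],'across',e@[-np.sin(t),np.cos(t)])
```

```text
wrist2 -0.0020838583285611445 (60.58984375, 20.73593521118164) 69.99562 along -0.0011213913766870767 across -0.0008820640834471024
wrist5 -0.0032724168944916476 (59.358299255371094, 20.72538948059082) 69.98542 along 0.002283269787687447 across -0.0009086616841435591
wrist3 -0.0020124760878523773 (60.744354248046875, 20.747848510742188) 0.032527085 along -0.00028799138496147185 across -0.0005644575586045321
```

The blue cartridge sits about 2 mm off along the bar relative to the spent one, so I shift by -0.2 cm along tool x. Then I descend.

>>> carry_out(
  targets=[
    {"claw": 0,"slide": [-0.2,0,2],"turn": 0},
    {"claw": 0,"slide": [0,0,4],"turn": 0},
    {"claw": 0,"slide": [0,0,4],"turn": 0},
    {"claw": 0,"slide": [0,0,3],"turn": 0},
    {"claw": 0,"slide": [0,0,1],"turn": 0},
  ],
)

```text
time: 17.65
ee_pos: [0.5587, -0.4123, 0.1842]
tool_rot: [0.82, 0.572, -0.001, -0.004]
contact_force: [-0.4, 1.2, -2.4]
finger_gap: 0.0196
finger_force: 30.0
```

>>> carry_out(
  targets=[
    {"claw": 0,"slide": [0,0,0],"turn": 0},
    {"claw": 0,"slide": [0,0,0],"turn": 0},
    {"claw": 0,"slide": [0,0,0],"turn": 0},
  ],
)

```text
time: 17.95
ee_pos: [0.5615, -0.4152, 0.1922]
tool_rot: [0.82, 0.572, 0.0, 0.002]
contact_force: [0.6, -0.5, -1.2]
finger_gap: 0.02
finger_force: 30.0
```

Run:
```python
from dry import *
to(.5605,-.414,.168,-20.3)
```

```text
t 17.95 p [ 561.5 -415.2  192.2] tooly -20.27 tilt [ 0.003 -0.003 -1.   ] gap 0.02 F [ 0.6 -0.5 -1.2] q6 -0.46
slide [ 0.08 -0.15  2.41] turn 0.0
```

>>> carry_out(
  targets=[
    {"claw": 0,"slide": [0,0,0.4],"turn": 0},
    {"claw": 0,"slide": [0,0,0.4],"turn": 0},
    {"claw": 0,"slide": [0,0,0.4],"turn": 0},
    {"claw": 0,"slide": [0,0,0.4],"turn": 0},
    {"claw": 0,"slide": [0,0,0],"turn": 0},
  ],
)

```text
time: 18.45
ee_pos: [0.56, -0.4137, 0.1719]
tool_rot: [0.821, 0.571, -0.0, -0.001]
contact_force: [0.2, 0.5, -1.7]
finger_gap: 0.0196
finger_force: 30.0
```

>>> carry_out(
  targets=[
    {"claw": 0,"slide": [0,0,0.2],"turn": 0},
    {"claw": 0,"slide": [0,0,0.2],"turn": 0},
    {"claw": 0,"slide": [0,0,0],"turn": 0},
    {"claw": 0,"slide": [0,0,0],"turn": 0},
  ],
)

```text
time: 18.85
ee_pos: [0.5604, -0.4141, 0.1691]
tool_rot: [0.821, 0.571, 0.0, 0.0]
contact_force: [1.0, -0.7, -1.8]
finger_gap: 0.0193
finger_force: 30.0
```

Run:
```python
from dry import *
to(.5605,-.414,.1604,-20.3)
```

```text
t 18.85 p [ 560.4 -414.1  169.1] tooly -20.29 tilt [ 0. -0. -1.] gap 0.0193 F [ 1.  -0.7 -1.8] q6 -0.46
slide [0.01 0.   0.87] turn 0.0
```

>>> carry_out(
  targets=[
    {"claw": 0,"slide": [0,0,0.2],"turn": 0},
    {"claw": 0,"slide": [0,0,0.2],"turn": 0},
    {"claw": 0,"slide": [0,0,0.2],"turn": 0},
    {"claw": 0,"slide": [0,0,0.2],"turn": 0},
    {"claw": 0,"slide": [0,0,0],"turn": 0},
  ],
)

```text
time: 19.35
ee_pos: [0.5602, -0.4139, 0.1605]
tool_rot: [0.821, 0.571, -0.0, -0.0]
contact_force: [0.3, 0.0, -1.5]
finger_gap: 0.0196
finger_force: 30.0
```

>>> carry_out(
  targets=[
    {"claw": 0,"slide": [0,0,0.3],"turn": 0},
    {"claw": 0,"slide": [0,0,0.2],"turn": 0},
    {"claw": 0,"slide": [0,0,0],"turn": 0},
    {"claw": 0,"slide": [0,0,0],"turn": 0},
  ],
)

```text
time: 19.75
ee_pos: [0.5606, -0.4143, 0.1568]
tool_rot: [0.821, 0.571, 0.0, 0.0]
contact_force: [-1.6, 0.2, 2.4]
finger_gap: 0.0202
finger_force: 30.0
```

Run:
```python
from dry import *
to(.5605,-.414,.1494,-20.3)
```

```text
t 19.75 p [ 560.6 -414.3  156.8] tooly -20.29 tilt [ 0.    -0.001 -1.   ] gap 0.0202 F [-1.6  0.2  2.4] q6 -0.46
slide [ 0.03 -0.02  0.74] turn 0.0
```

>>> carry_out(
  targets=[
    {"claw": 0,"slide": [0,0,0.3],"turn": 0},
    {"claw": 0,"slide": [0,0,0.3],"turn": 0},
    {"claw": 0,"slide": [0,0,0.25],"turn": 0},
    {"claw": 0,"slide": [0,0,0],"turn": 0},
    {"claw": 0,"slide": [0,0,0],"turn": 0},
  ],
)

```text
time: 20.25
ee_pos: [0.5607, -0.4145, 0.149]
tool_rot: [0.821, 0.571, 0.0, 0.001]
contact_force: [-3.5, 2.7, 8.0]
finger_gap: 0.0194
finger_force: 30.0
```

Run:
```python
from dry import *
to(.5605,-.414,.1494,-20.3)
```

```text
t 20.25 p [ 560.7 -414.5  149. ] tooly -20.29 tilt [ 0.001 -0.001 -1.   ] gap 0.0194 F [-3.5  2.7  8. ] q6 -0.46
slide [ 0.04 -0.04 -0.04] turn 0.0
```

>>> carry_out(
  targets=[
    {"claw": 0,"slide": [0,0,0],"turn": 5},
    {"claw": 0,"slide": [0,0,0],"turn": 6},
    {"claw": 0,"slide": [0,0,0],"turn": 6},
    {"claw": 0,"slide": [0,0,0],"turn": 6},
    {"claw": 0,"slide": [0,0,0],"turn": 6},
  ],
)

```text
time: 20.75
ee_pos: [0.5612, -0.4142, 0.1491]
tool_rot: [0.938, 0.346, 0.001, 0.001]
contact_force: [-1.8, 2.2, 8.7]
finger_gap: 0.0197
finger_force: 30.0
```

Run:
```python
from dry import *
to(.5605,-.414,.1494,-100.3); print(sensors.read_state()['ft_torque'])
```

```text
t 20.75 p [ 561.2 -414.2  149.1] tooly -49.53 tilt [ 0.002 -0.001 -1.   ] gap 0.0197 F [-1.8  2.2  8.7] q6 0.06
slide [-0.03 -0.06 -0.03] turn 50.8
[0.47691923 0.18692494 0.02117898]
```

>>> carry_out(
  targets=[
    {"claw": 0,"slide": [0,0,0],"turn": 7},
    {"claw": 0,"slide": [0,0,0],"turn": 7},
    {"claw": 0,"slide": [0,0,0],"turn": 7},
    {"claw": 0,"slide": [0,0,0],"turn": 7},
    {"claw": 0,"slide": [0,0,0],"turn": 7},
  ],
)

```text
time: 21.25
ee_pos: [0.5612, -0.414, 0.1491]
tool_rot: [0.999, 0.047, 0.001, 0.0]
contact_force: [-0.9, 3.7, 7.6]
finger_gap: 0.02
finger_force: 30.0
```

>>> carry_out(
  targets=[
    {"claw": 0,"slide": [0,0,0],"turn": 6},
    {"claw": 0,"slide": [0,0,0],"turn": 5},
    {"claw": 0,"slide": [0,0,0],"turn": 4},
    {"claw": 0,"slide": [0,0,0],"turn": 1},
    {"claw": 0,"slide": [0,0,0],"turn": 0},
  ],
)

```text
time: 21.75
ee_pos: [0.5611, -0.414, 0.1491]
tool_rot: [0.996, -0.09, 0.001, 0.0]
contact_force: [-1.3, 3.0, 8.5]
finger_gap: 0.0197
finger_force: 30.0
```

Run:
```python
from dry import *
to(.5605,-.414,.1494,-100.3); print(sensors.read_state()['ft_torque'])
```

```text
t 21.75 p [ 561.1 -414.   149.1] tooly -100.3 tilt [ 0.002 -0.001 -1.   ] gap 0.0197 F [-1.3  3.   8.5] q6 0.94
slide [-0.06  0.01 -0.03] turn 0.0
[ 0.56636043  0.29520711 -0.00704516]
```

>>> carry_out(
  targets=[
    {"claw": 0,"slide": [0,0,0],"turn": 1},
    {"claw": 0,"slide": [0,0,-0.2],"turn": 0},
    {"claw": 0,"slide": [0,0,-0.2],"turn": 0},
    {"claw": 0,"slide": [0,0,-0.2],"turn": 0},
    {"claw": 0,"slide": [0,0,0],"turn": 0},
  ],
)

```text
time: 22.25
ee_pos: [0.561, -0.414, 0.1539]
tool_rot: [0.995, -0.098, 0.001, 0.0]
contact_force: [1.5, 2.8, 5.0]
finger_gap: 0.0197
finger_force: 30.0
```

>>> carry_out(
  targets=[
    {"claw": 0,"slide": [0,0,-0.2],"turn": 0},
    {"claw": 0,"slide": [0,0,-0.2],"turn": 0},
    {"claw": 0,"slide": [0,0,0],"turn": 0},
    {"claw": 0,"slide": [0,0,0],"turn": 0},
  ],
)

```text
time: 22.65
ee_pos: [0.5608, -0.4138, 0.154]
tool_rot: [0.995, -0.098, 0.0, -0.001]
contact_force: [7.7, -2.9, -11.8]
finger_gap: 0.0194
finger_force: 30.0
```

Run:
```python
from dry import *
to(.5605,-.414,.1544,-100.3); print(sensors.read_state()['ft_torque'])
```

```text
t 22.65 p [ 560.8 -413.8  154. ] tooly -101.3 tilt [ 0.001  0.001 -1.   ] gap 0.0194 F [  7.7  -2.9 -11.8] q6 0.96
slide [-0.02  0.03 -0.04] turn -1.0
[-0.70894084 -1.50511387  0.07140237]
```

It is locked, since a 12 N pull doesn't lift it. I relax, release and rise.

>>> carry_out(
  targets=[
    {"claw": 0,"slide": [0,0,0.3],"turn": 0},
    {"claw": 5,"slide": [0,0,0],"turn": 0},
    {"claw": 5,"slide": [0,0,0],"turn": 0},
    {"claw": 5,"slide": [0,0,0],"turn": 0},
    {"claw": 5,"slide": [0,0,-1],"turn": 0},
  ],
)

```text
time: 23.15
ee_pos: [0.5593, -0.4134, 0.163]
tool_rot: [0.995, -0.099, -0.002, -0.001]
contact_force: [-0.2, -0.3, -0.1]
finger_gap: 0.0484
finger_force: 0.0
```

>>> carry_out(
  targets=[
    {"claw": 6,"slide": [0,0,-2],"turn": 0},
    {"claw": 6,"slide": [0,0,-4],"turn": 0},
    {"claw": 6,"slide": [0,0,-5],"turn": 0},
    {"claw": 6,"slide": [0,0,-5],"turn": 0},
    {"claw": 6,"slide": [0,0,0],"turn": 0},
  ],
)

```text
time: 23.65
ee_pos: [0.5625, -0.4163, 0.3363]
tool_rot: [0.995, -0.098, 0.007, 0.006]
contact_force: [0.2, -0.4, 1.1]
finger_gap: 0.0601
finger_force: 0.0
```

Run:
```python
from dry import *
st()
im,d,K,M=cam('wrist'); np.savez('wrist6',im=im,d=d,K=K,M=M); P=pts(d,K,M); h=hsv(im)
b=cv2.inRange(h,(100,120,50),(125,255,255))>0
Q,k=seg(P,b,.14,.17,(.561,-.4125),.06); print('bar',len(Q),np.median(Q[:,2]),rect(k,K,M,.151))
im,d,K,M=cam('top'); np.savez('top6',im=im,d=d,K=K,M=M); im,d,K,M=cam('side'); np.savez('side6',im=im,d=d,K=K,M=M)
```

```text
t 23.65 p [ 562.5 -416.3  336.3] tooly -101.3 tilt [ 0.012 -0.013 -1.   ] gap 0.0601 F [ 0.2 -0.4  1.1] q6 0.96
bar 814 0.1506500939220259 (array([ 0.56339594, -0.4144068 ]), (19.24308967590332, 58.12734603881836), np.float32(-11.404806))
```

The fresh cartridge is locked (top 0.1507, yaw -11.4°). The tool only turns about z, so I will rotate each filter in the grip by pressing its end on the edge of the fixed parts case. I go to filter 1 and look at it and at the case.

>>> carry_out(
  targets=[
    {"claw": 8,"slide": [-1.36,-4.3,0],"turn": 0},
    {"claw": 8,"slide": [-1.36,-4.3,0],"turn": 0},
    {"claw": 8,"slide": [-1.36,-4.3,0],"turn": 0},
    {"claw": 8,"slide": [-1.36,-4.3,0],"turn": 0},
    {"claw": 8,"slide": [-1.36,-4.3,0],"turn": 0},
  ],
)

```text
time: 24.3
ee_pos: [0.5344, -0.1877, 0.322]
tool_rot: [0.995, -0.099, -0.002, -0.001]
contact_force: [0.4, 0.4, 1.3]
finger_gap: 0.0801
finger_force: 0.0
```

>>> carry_out(
  targets=[
    {"claw": 8,"slide": [-1.36,-4.3,0],"turn": 0},
    {"claw": 8,"slide": [-1.36,-4.3,0],"turn": 0},
    {"claw": 8,"slide": [-1.36,-4.3,0],"turn": 0},
    {"claw": 8,"slide": [-1.36,-4.3,0],"turn": 0},
    {"claw": 8,"slide": [-1.36,-4,0],"turn": 0},
  ],
)

```text
time: 24.8
ee_pos: [0.5091, 0.0333, 0.3223]
tool_rot: [0.995, -0.098, -0.002, -0.0]
contact_force: [0.3, -0.3, -0.3]
finger_gap: 0.0803
finger_force: 0.0
```

Run:
```python
from meas import *
to(.512,.0285,.028,-9.7)
im,d,K,M=cam('wrist'); np.savez('wrist7',im=im,d=d,K=K,M=M); save('wrist7',im,1.5); P=pts(d,K,M)
for nm,c in dict(f1=(.513,.037),f2=(.513,.158)).items():
    Q,k=seg(P,hsv(im)[...,2]<90,.018,.038,c,.08)
    if len(Q): print(nm,len(Q),np.median(Q[:,2]),rect(k,K,M,np.median(Q[:,2])))
for y in (-.15,-.1,-.05,0,.05,.1):
    k=(abs(P[...,1]-y)<.004)&(P[...,0]>.6)&(P[...,2]>.03); Q=P[k]; print(y,len(Q),Q[np.argsort(Q[:,0])][::max(1,len(Q)//6)].round(3).tolist() if len(Q) else '')
```

```text
t 24.8 p [509.1  33.3 322.3] tooly -101.29 tilt [-0.004  0.001 -1.   ] gap 0.0803 F [ 0.3 -0.3 -0.3] q6 1.6
slide [ 0.51  0.41 29.42] turn 88.4
f1 2099 0.02816468895152474 (array([0.47021359, 0.05126921]), (81.04399871826172, 61.55541229248047), np.float32(78.70159))
f2 2328 0.028159597157908833 (array([0.51246503, 0.15930513]), (82.11431884765625, 60.66881561279297), np.float32(73.67781))
-0.15 0 
-0.1 23 [[0.67, -0.097, 0.084], [0.67, -0.096, 0.068], [0.671, -0.098, 0.085], [0.672, -0.097, 0.086], [0.672, -0.098, 0.087], [0.673, -0.098, 0.088], [0.673, -0.096, 0.088], [0.674, -0.098, 0.087]]
-0.05 89 [[0.67, -0.05, 0.079], [0.67, -0.052, 0.061], [0.671, -0.049, 0.064], [0.671, -0.05, 0.085], [0.673, -0.049, 0.087], [0.674, -0.05, 0.088], [0.677, -0.047, 0.086]]
0 36 [[0.67, -0.004, 0.068], [0.671, -0.002, 0.085], [0.672, -0.003, 0.086], [0.672, -0.002, 0.06], [0.674, -0.002, 0.087], [0.674, -0.002, 0.088]]
0.05 0 
0.1 0
```

View pics/wrist7.png

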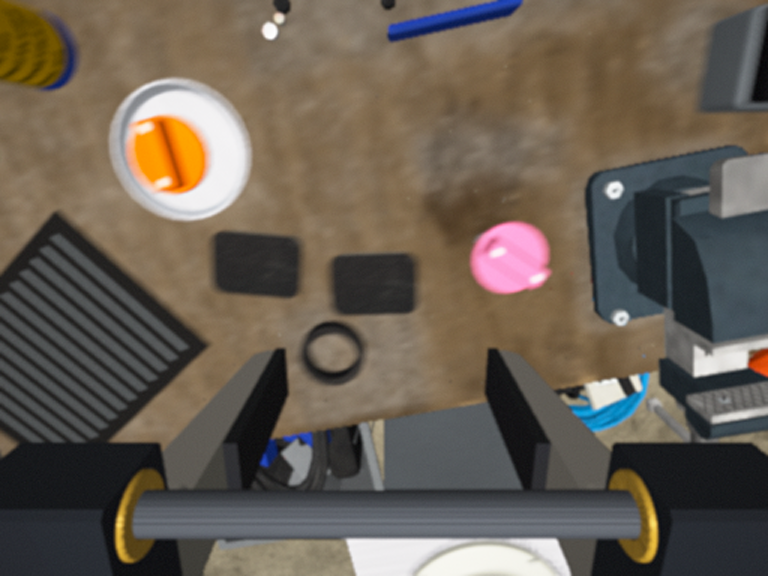

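The wrist view shows filter 1 knocked to (374,283), now at about (0.470, 0.051). Filter 2 is at (256,264), the tape roll at (333,352) and the case's blue latch at (455,18). The spent cartridge stands in the dish. I reposition above filter 1 and re-measure.

>>> carry_out(
  targets=[
    {"claw": 8,"slide": [-4.2,0,2],"turn": 0},
    {"claw": 8,"slide": [0,0,2],"turn": -7.5},
    {"claw": 8,"slide": [0,0,2],"turn": -7.5},
    {"claw": 8,"slide": [0,0,2],"turn": -7.5},
    {"claw": 8,"slide": [0,0,2],"turn": -7.5},
  ],
)

```text
time: 25.35
ee_pos: [0.468, 0.0395, 0.2218]
tool_rot: [0.986, 0.165, -0.002, -0.001]
contact_force: [-0.4, 0.9, 0.4]
finger_gap: 0.0799
finger_force: 0.0
```

>>> carry_out(
  targets=[
    {"claw": 8,"slide": [0,0,0],"turn": -7.5},
    {"claw": 8,"slide": [0,0,0],"turn": -7.5},
    {"claw": 8,"slide": [0,0,0],"turn": -7.5},
    {"claw": 8,"slide": [0,0,0],"turn": -7.5},
    {"claw": 8,"slide": [0,0,0],"turn": -7.5},
  ],
)

```text
time: 25.85
ee_pos: [0.4681, 0.0394, 0.2225]
tool_rot: [0.881, 0.473, -0.002, -0.001]
contact_force: [0.2, 0.1, -0.2]
finger_gap: 0.0801
finger_force: 0.0
```

>>> carry_out(
  targets=[
    {"claw": 8,"slide": [0,0,0],"turn": -7.5},
    {"claw": 8,"slide": [0,0,0],"turn": -7.5},
    {"claw": 8,"slide": [0,0,0],"turn": 0},
    {"claw": 8,"slide": [0,0,0],"turn": 0},
  ],
)

```text
time: 26.25
ee_pos: [0.4686, 0.0395, 0.2233]
tool_rot: [0.814, 0.581, -0.001, -0.001]
contact_force: [0.6, -0.4, 0.4]
finger_gap: 0.0802
finger_force: 0.0
```

```bash
cat >> dry.py <<'E'
def filt(n,cs,save=None):
    im,d,K,M=cam(n); np.savez(save or 'last',im=im,d=d,K=K,M=M); P=pts(d,K,M); r=[]
    for c in cs:
        Q,k=seg(P,hsv(im)[...,2]<95,.018,.038,c,.075)
        if len(Q)<50: print('none',c); continue
        k=cv2.morphologyEx(k.astype(np.uint8),cv2.MORPH_OPEN,np.ones((5,5))); x=rect(k,K,M,np.median(Q[:,2])); print(n,len(Q),np.median(Q[:,2]).round(4),x); r.append(x)
    return r
E
python3 - <<'E'
from dry import *
r=filt('wrist',[(.471,.051)],'wrist8')
for c,ab,a in r:
    t=np.radians(a%180); g=c-.008*np.array([np.cos(t),np.sin(t)]); print(g); to(*g,.028,np.degrees(t)-90)
E
```

```text
wrist 4361 0.028 (array([0.47046655, 0.04952376]), (85.68528747558594, 61.446807861328125), np.float32(80.387924))
[0.46913074 0.04163607]
t 26.3 p [468.8  39.5 223.6] tooly -18.95 tilt [-0.002  0.    -1.   ] gap 0.0799 F [-0.1  0.1 -0.2] q6 0.16
slide [ 0.22 -0.   19.56] turn -9.3
```

>>> carry_out(
  targets=[
    {"claw": 7.6,"slide": [0.22,0,3],"turn": 0},
    {"claw": 7.6,"slide": [0,0,4],"turn": -5},
    {"claw": 7.6,"slide": [0,0,4],"turn": -4.3},
    {"claw": 7.6,"slide": [0,0,3],"turn": 0},
    {"claw": 7.6,"slide": [0,0,2],"turn": 0},
  ],
)

```text
time: 26.8
ee_pos: [0.4682, 0.0418, 0.0618]
tool_rot: [0.764, 0.645, -0.001, -0.002]
contact_force: [0.1, 0.1, -0.5]
finger_gap: 0.0759
finger_force: 0.0
```

>>> carry_out(
  targets=[
    {"claw": 7.6,"slide": [0,0,1],"turn": 0},
    {"claw": 7.6,"slide": [0,0,1],"turn": 0},
    {"claw": 7.6,"slide": [0,0,0.5],"turn": 0},
    {"claw": 7.6,"slide": [0,0,0.3],"turn": 0},
    {"claw": 7.6,"slide": [0,0,0],"turn": 0},
  ],
)

```text
time: 27.3
ee_pos: [0.4706, 0.0415, 0.0369]
tool_rot: [0.763, 0.646, 0.0, 0.0]
contact_force: [-0.8, -0.9, 0.2]
finger_gap: 0.0759
finger_force: 0.0
```

>>> carry_out(
  targets=[
    {"claw": 7.6,"slide": [0,0,0],"turn": 0},
    {"claw": 7.6,"slide": [0,0,0],"turn": 0},
    {"claw": 7.6,"slide": [0,0,0],"turn": 0},
  ],
)

```text
time: 27.6
ee_pos: [0.4705, 0.0415, 0.037]
tool_rot: [0.763, 0.646, 0.0, 0.0]
contact_force: [-0.2, -0.5, 0.3]
finger_gap: 0.0764
finger_force: 0.0
```

Run:
```python
from dry import *
to(.469,.0416,.028,-9.6)
```

```text
t 27.6 p [470.5  41.5  37. ] tooly -9.49 tilt [ 0.001 -0.    -1.   ] gap 0.0764 F [-0.2 -0.5  0.3] q6 -0.0
slide [-0.02 -0.15  0.9 ] turn 0.1
```

Down the last 0.9 cm, close, then lift.

>>> carry_out(
  targets=[
    {"claw": 7.6,"slide": [0,-0.1,0.5],"turn": 0},
    {"claw": 7.6,"slide": [0,0,0.4],"turn": 0},
    {"claw": 7.6,"slide": [0,0,0],"turn": 0},
    {"claw": 7.6,"slide": [0,0,0],"turn": 0},
    {"claw": 5,"slide": [0,0,0],"turn": 0},
  ],
)

```text
time: 28.1
ee_pos: [0.4693, 0.0417, 0.0276]
tool_rot: [0.763, 0.646, 0.0, 0.0]
contact_force: [0.2, 0.2, 0.3]
finger_gap: 0.07
finger_force: 0.0
```

>>> carry_out(
  targets=[
    {"claw": 5,"slide": [0,0,0],"turn": 0},
    {"claw": 5,"slide": [0,0,0],"turn": 0},
    {"claw": 5,"slide": [0,0,0],"turn": 0},
    {"claw": 5,"slide": [0,0,0],"turn": 0},
  ],
)

```text
time: 28.5
ee_pos: [0.4694, 0.0417, 0.0277]
tool_rot: [0.763, 0.646, 0.0, 0.0]
contact_force: [0.4, -0.6, 0.1]
finger_gap: 0.0616
finger_force: 30.0
```

>>> carry_out(
  targets=[
    {"claw": 5,"slide": [0,0,-1],"turn": 0},
    {"claw": 5,"slide": [0,0,-3],"turn": 0},
    {"claw": 5,"slide": [0,0,-4],"turn": 0},
    {"claw": 5,"slide": [0,0,-4],"turn": 0},
    {"claw": 5,"slide": [0,0,-4],"turn": 0},
  ],
)

```text
time: 29.0
ee_pos: [0.4689, 0.0418, 0.1899]
tool_rot: [0.763, 0.646, 0.0, 0.0]
contact_force: [1.1, 1.4, -0.5]
finger_gap: 0.0617
finger_force: 30.0
```

Run:
```python
from dry import *
p,R=st(); 
im,d,K,M=cam('wrist'); P=pts(d,K,M); save('wrist9',im,1.5)
k=(hsv(im)[...,2]<95)&(abs(P[...,2]-p[2])<.06); k&=np.hypot(P[...,0]-p[0],P[...,1]-p[1])<.06
Q=(P[k]-p)@R; x=Q[:,0]; print('tool-frame x, z of cover (z down):',[(a, round(float(np.median(Q[(abs(x-a)<.004),2])),4)) for a in (.0,.01,.02,.03,.04,.045) if (abs(x-a)<.004).sum()>5])
```

```text
t 29.0 p [468.9  41.8 189.9] tooly -9.49 tilt [ 0. -0. -1.] gap 0.0617 F [ 1.1  1.4 -0.5] q6 -0.0
tool-frame x, z of cover (z down): [(0.0, -0.0009), (0.01, -0.0013), (0.02, -0.0004), (0.03, -0.0004), (0.04, -0.0003), (0.045, -0.0003)]
```

View pics/wrist9.png

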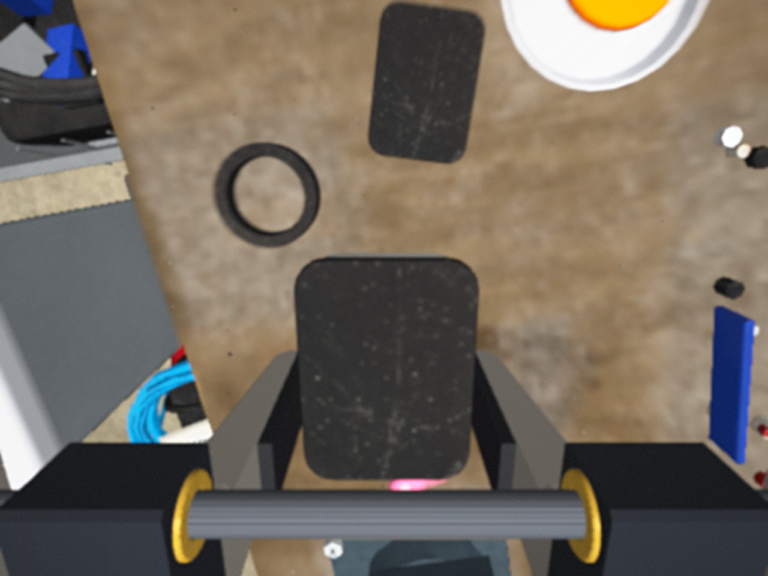

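The view shows filter 1 held flat by its middle at (387,365), with filter 2, the tape roll and the dish behind it. I bring it to the case edge with tool x along +x.

>>> carry_out(
  targets=[
    {"claw": 5,"slide": [0,0,0],"turn": 8},
    {"claw": 5,"slide": [0,0,0],"turn": 8},
    {"claw": 5,"slide": [0,0,0],"turn": 8},
    {"claw": 5,"slide": [0,0,0],"turn": 8},
    {"claw": 5,"slide": [0,0,0],"turn": 8},
  ],
)

```text
time: 29.55
ee_pos: [0.4691, 0.0418, 0.188]
tool_rot: [0.939, 0.344, 0.0, 0.0]
contact_force: [-0.4, -0.5, 0.4]
finger_gap: 0.0616
finger_force: 30.0
```

>>> carry_out(
  targets=[
    {"claw": 5,"slide": [0,0,0],"turn": 8},
    {"claw": 5,"slide": [0,0,0],"turn": 8},
    {"claw": 5,"slide": [0,0,0],"turn": 8},
    {"claw": 5,"slide": [0,0,0],"turn": 8.2},
    {"claw": 5,"slide": [0,0,0],"turn": 8.2},
  ],
)

```text
time: 30.05
ee_pos: [0.4691, 0.0418, 0.188]
tool_rot: [1.0, -0.002, 0.0, 0.0]
contact_force: [0.7, -0.6, -1.1]
finger_gap: 0.0613
finger_force: 30.0
```

>>> carry_out(
  targets=[
    {"claw": 5,"slide": [3,2.3,0],"turn": 0},
    {"claw": 5,"slide": [4,2.3,0],"turn": 0},
    {"claw": 5,"slide": [4,2.3,0],"turn": 0},
    {"claw": 5,"slide": [4,2.3,0],"turn": 0},
    {"claw": 5,"slide": [0,0,0],"turn": 0},
  ],
)

```text
time: 30.55
ee_pos: [0.6221, -0.053, 0.186]
tool_rot: [1.0, -0.0, -0.0, 0.0]
contact_force: [-1.5, 0.5, -0.6]
finger_gap: 0.0617
finger_force: 30.0
```

Run:
```python
from dry import *
im,d,K,M=cam('wrist'); P=pts(d,K,M)
to(.635,-.05,.13,-90)
b=cv2.inRange(hsv(im),(100,120,40),(125,255,255))>0
for y in (-.1,-.09,-.05,-.01,0): 
    Q=P[b&(abs(P[...,1]-y)<.004)&(P[...,2]>.05)&(P[...,0]>.6)&(P[...,0]<.75)]; print(y,len(Q),Q.min(0).round(4) if len(Q) else '',Q.max(0).round(4) if len(Q) else '')
```

```text
t 30.6 p [620.3 -51.3 186.4] tooly -89.99 tilt [-0.002  0.    -1.   ] gap 0.0614 F [-0.9  0.4 -0.5] q6 1.29
slide [ 1.48 -0.13  5.64] turn 0.0
-0.1 27 [ 0.6719 -0.0993  0.0684] [ 0.6779 -0.0961  0.0897]
-0.09 110 [ 0.6719 -0.094   0.0688] [ 0.6781 -0.0862  0.0887]
-0.05 108 [ 0.6721 -0.0533  0.0683] [ 0.6781 -0.0461  0.0891]
-0.01 110 [ 0.672  -0.0139  0.0675] [ 0.6781 -0.006   0.0888]
0 19 [ 0.672  -0.004   0.0858] [ 0.6775 -0.0019  0.0888]
```

>>> carry_out(
  targets=[
    {"claw": 5,"slide": [1.8,-0.1,1.5],"turn": 0},
    {"claw": 5,"slide": [0,0,2],"turn": 0},
    {"claw": 5,"slide": [0,0,1.5],"turn": 0},
    {"claw": 5,"slide": [0,0,0.5],"turn": 0},
    {"claw": 5,"slide": [0,0,0],"turn": 0},
  ],
)

```text
time: 31.1
ee_pos: [0.6363, -0.0484, 0.1321]
tool_rot: [1.0, 0.001, -0.001, -0.0]
contact_force: [0.2, -0.1, -0.8]
finger_gap: 0.0613
finger_force: 30.0
```

>>> carry_out(
  targets=[
    {"claw": 5,"slide": [0,0,0.5],"turn": 0},
    {"claw": 5,"slide": [0,0,0.5],"turn": 0},
  ],
)

```text
time: 31.3
ee_pos: [0.638, -0.0491, 0.1237]
tool_rot: [1.0, 0.001, 0.001, 0.0]
contact_force: [-0.3, -0.4, 0.1]
finger_gap: 0.0613
finger_force: 30.0
```

>>> carry_out(
  targets=[
    {"claw": 5,"slide": [0,0,0.5],"turn": 0},
    {"claw": 5,"slide": [0,0,0.5],"turn": 0},
  ],
)

```text
time: 31.5
ee_pos: [0.6374, -0.0492, 0.1139]
tool_rot: [1.0, 0.001, -0.0, 0.0]
contact_force: [-6.8, -0.1, 7.9]
finger_gap: 0.0614
finger_force: 30.0
```

```bash
cat >> dry.py <<'E'
def tilt(nm=None):
    "angle of held filter's cover in the tool frame (0 flat, 90 standing, free end up)"
    p,R=st(); im,d,K,M=cam('wrist'); P=pts(d,K,M)
    if nm: save(nm,im,1.2)
    Q=(P-p)@R; k=(hsv(im)[...,2]<95)&(abs(Q[...,1])<.026)&(Q[...,0]>-.03)&(Q[...,0]<.07)&(Q[...,2]>-.07)&(Q[...,2]<.05); k=cv2.erode(k.astype(np.uint8),np.ones((3,3)))>0
    q=Q[k][:,[0,2]]; 
    if len(q)<30: print('few',len(q)); return
    c=np.median(q,0); w=np.linalg.svd(q-q.mean(0),full_matrices=False)[2][0]; w=w*np.sign(w[0]); print('n',len(q),'cen',c.round(4),'tilt',round(np.degrees(np.arctan2(-w[1],w[0])),1),'rng',q.min(0).round(3),q.max(0).round(3))
E
python3 -c "
from dry import *
tilt()"
```

```text
t 31.5 p [637.4 -49.2 113.9] tooly -89.88 tilt [-0.    -0.001 -1.   ] gap 0.0614 F [-6.8 -0.1  7.9] q6 1.3
n 12248 cen [ 0.018  -0.0051] tilt 10.5 rng [-0.029 -0.013] [0.05  0.005]
```

It is pivoting (10.5°, about 8 N). I continue down.

>>> carry_out(
  targets=[
    {"claw": 5,"slide": [0,0,0.5],"turn": 0},
    {"claw": 5,"slide": [0,0,0.5],"turn": 0},
    {"claw": 5,"slide": [0,0,0.5],"turn": 0},
  ],
)

```text
time: 31.85
ee_pos: [0.637, -0.0493, 0.0986]
tool_rot: [1.0, 0.001, -0.001, 0.0]
contact_force: [-4.7, -0.5, 7.7]
finger_gap: 0.0613
finger_force: 30.0
```

>>> carry_out(
  targets=[
    {"claw": 5,"slide": [0,0,0.5],"turn": 0},
    {"claw": 5,"slide": [0,0,0.5],"turn": 0},
  ],
)

```text
time: 32.05
ee_pos: [0.6378, -0.0493, 0.0888]
tool_rot: [1.0, 0.001, 0.0, 0.0]
contact_force: [-3.7, -0.4, 7.8]
finger_gap: 0.0615
finger_force: 30.0
```

```bash
python3 -c "
from dry import *
tilt()"
```

```text
t 32.05 p [637.8 -49.3  88.8] tooly -89.89 tilt [ 0.001 -0.001 -1.   ] gap 0.0615 F [-3.7 -0.4  7.8] q6 1.3
n 7099 cen [ 0.0182 -0.0235] tilt 38.7 rng [-0.029 -0.037] [0.037 0.016]
```

>>> carry_out(
  targets=[
    {"claw": 5,"slide": [0,0,0.5],"turn": 0},
    {"claw": 5,"slide": [0,0,0.5],"turn": 0},
    {"claw": 5,"slide": [0,0,0.5],"turn": 0},
    {"claw": 5,"slide": [0,0,0.3],"turn": 0},
  ],
)

```text
time: 32.5
ee_pos: [0.6379, -0.0494, 0.0715]
tool_rot: [1.0, 0.001, 0.0, 0.0]
contact_force: [-7.2, -0.2, 11.5]
finger_gap: 0.062
finger_force: 30.0
```

>>> carry_out(
  targets=[
    {"claw": 5,"slide": [0.3,0,0],"turn": 0},
    {"claw": 5,"slide": [0.3,0,0],"turn": 0},
  ],
)

```text
time: 32.7
ee_pos: [0.6394, -0.0493, 0.0694]
tool_rot: [1.0, 0.001, -0.005, 0.0]
contact_force: [-20.0, -1.6, 10.6]
finger_gap: 0.0618
finger_force: 30.0
```

```bash
python3 -c "
from dry import *
tilt()"
```

```text
t 32.7 p [639.4 -49.3  69.4] tooly -89.86 tilt [-0.011 -0.    -1.   ] gap 0.0618 F [-20.   -1.6  10.6] q6 1.31
n 2038 cen [ 0.0199 -0.0478] tilt -37.5 rng [ 0.016 -0.05 ] [ 0.023 -0.043]
```

>>> carry_out(
  targets=[
    {"claw": 5,"slide": [0,0,0.4],"turn": 0},
    {"claw": 5,"slide": [0,0,0.4],"turn": 0},
    {"claw": 5,"slide": [0.2,0,0.2],"turn": 0},
  ],
)

```text
time: 33.05
ee_pos: [0.6438, -0.0493, 0.0608]
tool_rot: [1.0, 0.001, -0.002, 0.0]
contact_force: [-13.2, -0.4, 12.2]
finger_gap: 0.0616
finger_force: 30.0
```

>>> carry_out(
  targets=[
    {"claw": 5,"slide": [0.2,0,0],"turn": 0},
    {"claw": 5,"slide": [0.2,0,0],"turn": 0},
  ],
)

```text
time: 33.25
ee_pos: [0.6454, -0.0492, 0.0593]
tool_rot: [1.0, 0.001, -0.005, 0.0]
contact_force: [-19.3, -2.4, 10.2]
finger_gap: 0.062
finger_force: 30.0
```

```bash
python3 -c "
from dry import *
tilt()
im,d,K,M=cam('side'); save('side10',im[100:300,200:400],3)"
```

```text
t 33.25 p [645.4 -49.2  59.3] tooly -89.86 tilt [-0.011 -0.    -1.   ] gap 0.062 F [-19.3  -2.4  10.2] q6 1.31
n 1902 cen [ 0.0092 -0.0531] tilt -86.1 rng [ 0.006 -0.056] [ 0.011 -0.045]
```

View pics/side10.png

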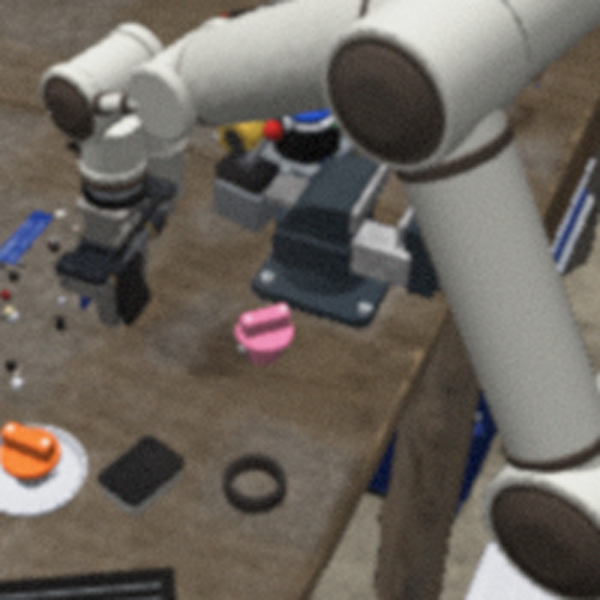

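The side crop shows the filter standing near-vertical in the jaws at (130,285), with filter 2 at (140,472). The top-edge geometry gives about 81°. One small push more, then I back off and rise.

>>> carry_out(
  targets=[
    {"claw": 5,"slide": [0.2,0,0],"turn": 0},
    {"claw": 5,"slide": [0,0,0],"turn": 0},
    {"claw": 5,"slide": [-0.8,0,-0.4],"turn": 0},
    {"claw": 5,"slide": [-1.5,0,-1],"turn": 0},
    {"claw": 5,"slide": [-1.5,0,-2],"turn": 0},
  ],
)

```text
time: 33.85
ee_pos: [0.6119, -0.0487, 0.0924]
tool_rot: [1.0, 0.001, -0.001, -0.0]
contact_force: [0.5, 0.4, -0.1]
finger_gap: 0.0617
finger_force: 30.0
```

>>> carry_out(
  targets=[
    {"claw": 5,"slide": [-1,0,-4],"turn": 0},
    {"claw": 5,"slide": [0,0,-4],"turn": 0},
    {"claw": 5,"slide": [0,0,-4],"turn": 0},
    {"claw": 5,"slide": [0,0,0],"turn": 0},
    {"claw": 5,"slide": [0,0,0],"turn": 0},
  ],
)

```text
time: 34.35
ee_pos: [0.6041, -0.0492, 0.2149]
tool_rot: [1.0, 0.001, 0.002, 0.0]
contact_force: [0.3, 0.3, -0.5]
finger_gap: 0.0617
finger_force: 30.0
```

Run:
```python
from dry import *
tilt()
im,d,K,M=cam('wrist'); p,R=st(); P=pts(d,K,M); h=hsv(im); Q=(P-p)@R
for nm,m in (('dark',h[...,2]<95),('white',(h[...,2]>110)&(h[...,1]<50))):
    k=m&(abs(Q[...,1])<.025)&(Q[...,0]>-.04)&(Q[...,0]<.07)&(Q[...,2]>-.07)&(Q[...,2]<.05); q=Q[k][:,[0,2]]
    print(nm,len(q)); 
    if len(q)>5: print(np.percentile(q,[2,25,50,75,98],axis=0).round(4).tolist())
```

```text
t 34.35 p [604.1 -49.2 214.9] tooly -89.89 tilt [ 0.003 -0.001 -1.   ] gap 0.0617 F [ 0.3  0.3 -0.5] q6 1.29
n 1619 cen [ 0.0083 -0.0526] tilt -89.7 rng [ 0.005 -0.056] [0.014 0.024]
t 34.45 p [602.5 -48.7 211.9] tooly -89.89 tilt [-0.003  0.001 -1.   ] gap 0.0616 F [-0.2  0.  -0.9] q6 1.29
dark 2130
[[0.005, -0.0559], [0.0081, -0.0548], [0.0087, -0.0533], [0.0092, -0.0494], [0.0141, 0.0263]]
white 7874
[[0.0099, -0.0513], [0.0152, -0.0494], [0.0205, -0.0476], [0.0256, -0.0457], [0.0288, -0.0361]]
```

```bash
cat >> dry.py <<'E'
def hold():
    im,d,K,M=cam('wrist'); p,R=st(); P=pts(d,K,M); h=hsv(im); Q=(P-p)@R
    k=(h[...,2]>110)&(h[...,1]<50)&(abs(Q[...,1])<.022)&(Q[...,0]>0)&(Q[...,0]<.045)&(Q[...,2]>-.07)&(Q[...,2]<.05)
    q=Q[k][:,[0,2]]; 
    for lo in np.arange(.008,.036,.003):
        s=q[(q[:,0]>lo)&(q[:,0]<lo+.003)]
        if len(s)>5: print(round(lo+.0015,4),len(s),np.percentile(s[:,1],[5,50,95]).round(4))
E
python3 - <<'E'
from dry import *
hold()
E
```

```text
t 34.5 p [602.3 -48.7 211.4] tooly -89.89 tilt [-0.003  0.001 -1.   ] gap 0.0619 F [-0.4  0.  -0.5] q6 1.29
0.0095 465 [-0.0509 -0.05   -0.0491]
0.0125 972 [-0.051  -0.0498 -0.0486]
0.0155 996 [-0.05   -0.0489 -0.0477]
0.0185 1015 [-0.049  -0.0478 -0.0465]
0.0215 994 [-0.0479 -0.0467 -0.0456]
0.0245 1088 [-0.0469 -0.0456 -0.0318]
0.0275 1543 [-0.0456 -0.0436 -0.0367]
```

The measured tilt is only about 72°, which would tip over. I go back to the case face and push a little further.

>>> carry_out(
  targets=[
    {"claw": 5,"slide": [0,0,4],"turn": 0},
    {"claw": 5,"slide": [0,0,5],"turn": 0},
    {"claw": 5,"slide": [0,0,4],"turn": 0},
    {"claw": 5,"slide": [1,0,2],"turn": 0},
    {"claw": 5,"slide": [2,0,0],"turn": 0},
  ],
)

```text
time: 35.0
ee_pos: [0.628, -0.0476, 0.0564]
tool_rot: [1.0, 0.001, -0.006, -0.002]
contact_force: [0.3, 0.3, 0.1]
finger_gap: 0.0617
finger_force: 30.0
```

>>> carry_out(
  targets=[
    {"claw": 5,"slide": [1,0,0],"turn": 0},
    {"claw": 5,"slide": [0.5,0,0],"turn": 0},
    {"claw": 5,"slide": [0.4,0,0],"turn": 0},
  ],
)

```text
time: 35.3
ee_pos: [0.6475, -0.0486, 0.0612]
tool_rot: [1.0, 0.001, -0.007, -0.001]
contact_force: [-23.9, -1.8, 11.1]
finger_gap: 0.0615
finger_force: 30.0
```

>>> carry_out(
  targets=[
    {"claw": 5,"slide": [0.3,0,0],"turn": 0},
    {"claw": 5,"slide": [0.3,0,0],"turn": 0},
  ],
)

```text
time: 35.5
ee_pos: [0.6496, -0.0485, 0.0599]
tool_rot: [1.0, 0.001, -0.011, -0.001]
contact_force: [-29.1, -3.1, 9.2]
finger_gap: 0.0618
finger_force: 30.0
```

Run:
```python
from dry import *
hold()
```

```text
t 35.55 p [649.8 -48.6  59.7] tooly -89.84 tilt [-0.022  0.002 -1.   ] gap 0.0614 F [-24.8  -1.7   9. ] q6 1.31
0.0095 982 [-0.0516 -0.0506 -0.0494]
0.0125 963 [-0.0508 -0.0496 -0.0485]
0.0155 983 [-0.05   -0.0488 -0.0476]
0.0185 974 [-0.0491 -0.0479 -0.0467]
0.0215 1017 [-0.0481 -0.0469 -0.0456]
0.0245 1366 [-0.047  -0.0449 -0.0398]
```

>>> carry_out(
  targets=[
    {"claw": 5,"slide": [-0.8,0,0.5],"turn": 0},
    {"claw": 5,"slide": [0,0,0.6],"turn": 0},
    {"claw": 5,"slide": [0,0,0.4],"turn": 0},
    {"claw": 5,"slide": [0.4,0,0],"turn": 0},
    {"claw": 5,"slide": [0.4,0,0],"turn": 0},
  ],
)

```text
time: 36.05
ee_pos: [0.6518, -0.0486, 0.0448]
tool_rot: [1.0, 0.001, -0.008, -0.001]
contact_force: [-20.9, -2.5, -0.7]
finger_gap: 0.0614
finger_force: 30.0
```

>>> carry_out(
  targets=[
    {"claw": 5,"slide": [0.3,0,0],"turn": 0},
    {"claw": 5,"slide": [0.3,0,0],"turn": 0},
  ],
)

```text
time: 36.25
ee_pos: [0.6553, -0.0485, 0.0425]
tool_rot: [1.0, 0.001, -0.011, -0.001]
contact_force: [-21.5, -2.5, -3.0]
finger_gap: 0.0604
finger_force: 29.8
```

Run:
```python
from dry import *
hold()
```

```text
t 36.3 p [657.6 -48.3  43. ] tooly -89.89 tilt [-0.017  0.002 -1.   ] gap 0.0561 F [ 0.1  1.1 -1.5] q6 1.31
0.0095 1585 [-0.053  -0.0515  0.0176]
0.0125 2171 [-0.052  -0.0486 -0.0429]
```

The gap dropped to 56 mm, so the jaws have slipped onto the white body. I back off and look.

>>> carry_out(
  targets=[
    {"claw": 5,"slide": [-1,0,0],"turn": 0},
    {"claw": 5,"slide": [-2,0,-1],"turn": 0},
    {"claw": 5,"slide": [-2,0,-3],"turn": 0},
    {"claw": 5,"slide": [0,0,-4],"turn": 0},
    {"claw": 5,"slide": [0,0,-4],"turn": 0},
  ],
)

```text
time: 36.8
ee_pos: [0.6133, -0.0487, 0.1687]
tool_rot: [1.0, 0.001, -0.001, -0.0]
contact_force: [0.4, -0.4, -0.2]
finger_gap: 0.0559
finger_force: 30.0
```

Run:
```python
from dry import *
im,d,K,M=cam('wrist'); save('wrist11',im,1.5); im,d,K,M=cam('side'); save('side11',im[100:250,180:330],3)
hold()
```

```text
t 36.95 p [616.7 -49.5 172. ] tooly -89.89 tilt [ 0.007 -0.002 -1.   ] gap 0.056 F [ 0.4  0.5 -0.6] q6 1.29
0.0095 830 [-0.056  -0.0551 -0.0541]
0.0125 7783 [-0.0546 -0.0318  0.0116]
0.0155 491 [-0.0533 -0.0474 -0.036 ]
```

View pics/wrist11.png

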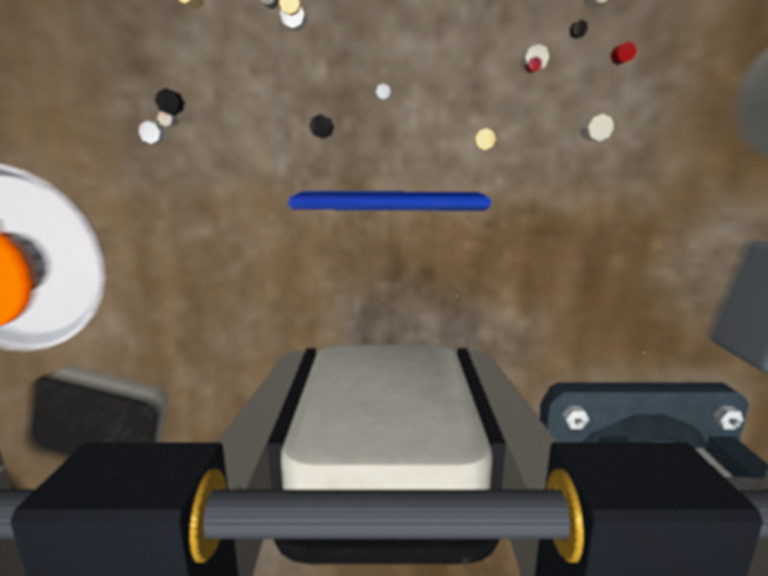

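The wrist view shows the filter standing upright in the jaws, with the white underside at (390,400) facing the camera and the jaws on the body. I measure its angle and bottom.

```bash
cat >> dry.py <<'E'
def under():
    im,d,K,M=cam('wrist'); p,R=st(); P=pts(d,K,M); h=hsv(im); Q=(P-p)@R
    k=(h[...,2]>90)&(h[...,1]<60)&(abs(Q[...,1])<.022)&(Q[...,0]>0)&(Q[...,0]<.04)&(Q[...,2]>-.06)&(Q[...,2]<.035); q=Q[k][:,[0,2]]
    for lo in np.arange(-.06,.035,.01):
        s=q[(q[:,1]>lo)&(q[:,1]<lo+.01)]
        if len(s)>5: print(round(lo+.005,4),len(s),np.percentile(s[:,0],[5,50,95]).round(4))
    print('lowest',np.percentile(q[:,1],99.5))
E
python3 - <<'E'
from dry import *
under()
filt('wrist',[(.513,.158)])
E
```

```text
t 37.0 p [615.  -49.1 169.2] tooly -89.89 tilt [ 0.002 -0.    -1.   ] gap 0.0558 F [ 0.1 -0.2 -0.9] q6 1.29
-0.055 2881 [0.0068 0.0113 0.0139]
-0.045 1614 [0.0131 0.0136 0.0142]
-0.035 1302 [0.0129 0.0135 0.014 ]
-0.025 1052 [0.0128 0.0133 0.0138]
-0.015 858 [0.0127 0.0132 0.0137]
-0.005 721 [0.0125 0.013  0.0135]
0.005 597 [0.0124 0.0128 0.0132]
0.015 509 [0.0123 0.0127 0.0131]
0.025 129 [0.0121 0.0125 0.0129]
lowest 0.021804117698374394
wrist 3326 0.0281 (array([0.51415973, 0.15624905]), (86.84150695800781, 64.3370132446289), np.float32(73.75096))
```

It stands at about 89°, with its bottom about 2.5 cm below the TCP. I carry it to the mat (target x 0.505, y 0.42).

>>> carry_out(
  targets=[
    {"claw": 5,"slide": [0,0,-4],"turn": 0},
    {"claw": 5,"slide": [0,0,-3],"turn": 0},
    {"claw": 5,"slide": [-1.1,-4.5,0],"turn": 0},
    {"claw": 5,"slide": [-1.1,-4.5,0],"turn": 0},
    {"claw": 5,"slide": [-1.1,-4.5,0],"turn": 0},
  ],
)

```text
time: 37.55
ee_pos: [0.5797, 0.0872, 0.236]
tool_rot: [1.0, 0.0, -0.002, -0.0]
contact_force: [0.2, 0.0, -0.2]
finger_gap: 0.056
finger_force: 30.0
```

>>> carry_out(
  targets=[
    {"claw": 5,"slide": [-1.1,-4.5,0],"turn": 0},
    {"claw": 5,"slide": [-1.1,-4.5,0],"turn": 0},
    {"claw": 5,"slide": [-1.1,-4.5,0],"turn": 0},
    {"claw": 5,"slide": [-1.1,-4.5,0],"turn": 0},
    {"claw": 5,"slide": [-1.1,-4.5,0],"turn": 0},
  ],
)

```text
time: 38.05
ee_pos: [0.524, 0.3123, 0.2357]
tool_rot: [1.0, 0.001, -0.002, 0.001]
contact_force: [0.2, 0.2, -0.6]
finger_gap: 0.0559
finger_force: 30.0
```

>>> carry_out(
  targets=[
    {"claw": 5,"slide": [-1.1,-4.5,0],"turn": 0},
    {"claw": 5,"slide": [-1.1,-4.5,0],"turn": 0},
    {"claw": 5,"slide": [0,-2,2],"turn": 0},
    {"claw": 5,"slide": [0,0,4],"turn": 0},
    {"claw": 5,"slide": [0,0,4],"turn": 0},
  ],
)

```text
time: 38.55
ee_pos: [0.5023, 0.4214, 0.1352]
tool_rot: [1.0, 0.002, -0.001, 0.001]
contact_force: [0.3, -0.0, -1.3]
finger_gap: 0.056
finger_force: 30.0
```

>>> carry_out(
  targets=[
    {"claw": 5,"slide": [0,0,4],"turn": 0},
    {"claw": 5,"slide": [0,0,3],"turn": 0},
    {"claw": 5,"slide": [0,0,1],"turn": 0},
    {"claw": 5,"slide": [0,0,0],"turn": 0},
    {"claw": 5,"slide": [0,0,0],"turn": 0},
  ],
)

```text
time: 39.05
ee_pos: [0.5042, 0.4212, 0.0595]
tool_rot: [1.0, 0.001, 0.001, -0.0]
contact_force: [-1.0, 0.6, 0.2]
finger_gap: 0.0562
finger_force: 30.0
```

Run:
```python
from dry import *
to(.505,.42,.034,-90); under()
```

```text
t 39.05 p [504.2 421.2  59.5] tooly -89.89 tilt [ 0.001  0.001 -1.   ] gap 0.0562 F [-1.   0.6  0.2] q6 2.08
slide [0.08 0.12 2.55] turn 0.1
t 39.1 p [504.7 421.5  60.5] tooly -89.89 tilt [ 0.003  0.002 -1.   ] gap 0.056 F [ 0.6  0.1 -0.1] q6 2.08
-0.055 1591 [0.0047 0.0078 0.011 ]
-0.045 2336 [0.0079 0.0115 0.0122]
-0.035 1417 [0.0109 0.0115 0.0121]
-0.025 1122 [0.0107 0.0113 0.0118]
-0.015 947 [0.0105 0.011  0.0115]
-0.005 768 [0.0104 0.0108 0.0113]
0.005 650 [0.0101 0.0106 0.011 ]
0.015 536 [0.0099 0.0104 0.0108]
0.025 308 [0.0098 0.0102 0.0106]
lowest 0.02545540597448858
```

>>> carry_out(
  targets=[
    {"claw": 5,"slide": [0,0,0.8],"turn": 0},
    {"claw": 5,"slide": [0,0,0.7],"turn": 0},
    {"claw": 5,"slide": [0,0,0.4],"turn": 0},
    {"claw": 5,"slide": [0,0,0],"turn": 0},
    {"claw": 5,"slide": [0,0,0],"turn": 0},
  ],
)

```text
time: 39.6
ee_pos: [0.5034, 0.4208, 0.0395]
tool_rot: [1.0, 0.001, -0.0, 0.0]
contact_force: [0.6, -0.5, -0.3]
finger_gap: 0.0554
finger_force: 30.0
```

>>> carry_out(
  targets=[
    {"claw": 5,"slide": [0,0,0.3],"turn": 0},
    {"claw": 5,"slide": [0,0,0],"turn": 0},
    {"claw": 5,"slide": [0,0,0],"turn": 0},
  ],
)

```text
time: 39.9
ee_pos: [0.5035, 0.4208, 0.0366]
tool_rot: [1.0, 0.001, 0.0, -0.0]
contact_force: [0.2, 0.0, -0.6]
finger_gap: 0.0559
finger_force: 30.0
```

>>> carry_out(
  targets=[
    {"claw": 5,"slide": [0,0,0.2],"turn": 0},
    {"claw": 5,"slide": [0,0,0],"turn": 0},
    {"claw": 5,"slide": [0,0,0],"turn": 0},
  ],
)

```text
time: 40.2
ee_pos: [0.5036, 0.4209, 0.0347]
tool_rot: [1.0, 0.001, 0.0, -0.0]
contact_force: [0.8, 0.5, -0.0]
finger_gap: 0.0558
finger_force: 30.0
```

>>> carry_out(
  targets=[
    {"claw": 5,"slide": [0,0,0.15],"turn": 0},
    {"claw": 5,"slide": [0,0,0],"turn": 0},
    {"claw": 5,"slide": [0,0,0],"turn": 0},
  ],
)

```text
time: 40.5
ee_pos: [0.5037, 0.4209, 0.0347]
tool_rot: [1.0, 0.001, 0.0, 0.0]
contact_force: [-2.4, -1.6, 10.2]
finger_gap: 0.0559
finger_force: 30.0
```

>>> carry_out(
  targets=[
    {"claw": 5,"slide": [0,0,0.15],"turn": 0},
    {"claw": 5,"slide": [0,0,0],"turn": 0},
    {"claw": 5,"slide": [0,0,0],"turn": 0},
  ],
)

```text
time: 40.8
ee_pos: [0.5039, 0.421, 0.0346]
tool_rot: [1.0, 0.001, 0.0, 0.0]
contact_force: [-5.6, -4.4, 17.3]
finger_gap: 0.0558
finger_force: 30.0
```

>>> carry_out(
  targets=[
    {"claw": 5,"slide": [0,0,0.1],"turn": 0},
    {"claw": 5,"slide": [0,0,0],"turn": 0},
    {"claw": 5,"slide": [0,0,0],"turn": 0},
  ],
)

```text
time: 41.1
ee_pos: [0.5043, 0.421, 0.0343]
tool_rot: [1.0, 0.001, 0.0, 0.0]
contact_force: [-6.4, -4.9, 20.1]
finger_gap: 0.056
finger_force: 30.0
```

Contact at 0.0347. I ease the load off, open, and rise straight up.

>>> carry_out(
  targets=[
    {"claw": 5,"slide": [0,0,-0.35],"turn": 0},
    {"claw": 5,"slide": [0,0,0],"turn": 0},
    {"claw": 6,"slide": [0,0,0],"turn": 0},
    {"claw": 6.4,"slide": [0,0,0],"turn": 0},
    {"claw": 7,"slide": [0,0,0],"turn": 0},
  ],
)

```text
time: 41.6
ee_pos: [0.5032, 0.4207, 0.0336]
tool_rot: [1.0, 0.001, -0.0, 0.0]
contact_force: [-0.2, 0.5, 0.9]
finger_gap: 0.0692
finger_force: 0.0
```

>>> carry_out(
  targets=[
    {"claw": 7.6,"slide": [0,0,0],"turn": 0},
    {"claw": 7.6,"slide": [0,0,0],"turn": 0},
    {"claw": 7.6,"slide": [0,0,0],"turn": 0},
  ],
)

```text
time: 41.9
ee_pos: [0.5035, 0.4208, 0.034]
tool_rot: [1.0, 0.001, -0.0, -0.0]
contact_force: [0.3, -0.2, 0.3]
finger_gap: 0.076
finger_force: 0.0
```

>>> carry_out(
  targets=[
    {"claw": 7.6,"slide": [0,0,-1],"turn": 0},
    {"claw": 7.6,"slide": [0,0,-2],"turn": 0},
    {"claw": 7.6,"slide": [0,0,-3],"turn": 0},
    {"claw": 7.6,"slide": [0,0,-4],"turn": 0},
    {"claw": 7.6,"slide": [0,0,-5],"turn": 0},
  ],
)

```text
time: 42.4
ee_pos: [0.5023, 0.4202, 0.1845]
tool_rot: [1.0, 0.001, -0.001, 0.001]
contact_force: [0.6, 0.8, -0.9]
finger_gap: 0.076
finger_force: 0.0
```

>>> carry_out(
  targets=[
    {"claw": 7.6,"slide": [-2,0,-4],"turn": 0},
    {"claw": 7.6,"slide": [-2,0,-4],"turn": 0},
    {"claw": 7.6,"slide": [0,0,0],"turn": 0},
    {"claw": 7.6,"slide": [0,0,0],"turn": 0},
  ],
)

```text
time: 42.8
ee_pos: [0.4638, 0.4212, 0.2661]
tool_rot: [1.0, 0.001, 0.002, -0.001]
contact_force: [0.0, 0.6, -0.1]
finger_gap: 0.0762
finger_force: 0.0
```

```bash
cat >> dry.py <<'E'
def stand(c,n='wrist'):
    im,d,K,M=cam(n); np.savez('stand',im=im,d=d,K=K,M=M); P=pts(d,K,M); h=hsv(im); q=P[(np.hypot(P[...,0]-c[0],P[...,1]-c[1])<.05)&(P[...,2]>.012)&(P[...,2]<.12)]
    print('stand',len(q),'top',np.percentile(q[:,2],[50,90,99]).round(4))
    for lo in np.arange(.01,.1,.01):
        s=q[(q[:,2]>lo)&(q[:,2]<=lo+.01)]
        if len(s)>5: print(round(lo+.005,3),len(s),np.percentile(s[:,0],[3,50,97]).round(4),np.percentile(s[:,1],[3,97]).round(4))
E
python3 - <<'E'
from dry import *
st(); stand((.504,.421)); filt('wrist',[(.513,.158)])
im=np.load('stand.npz')['im']; save('wrist12',im,1.2)
E
```

```text
t 42.8 p [463.8 421.2 266.1] tooly -89.86 tilt [ 0.003  0.002 -1.   ] gap 0.0762 F [ 0.   0.6 -0.1] q6 2.11
stand 1203 top [0.0337 0.0352 0.0362]
0.035 1203 [0.5229 0.5367 0.5514] [0.3863 0.4405]
wrist 3537 0.028 (array([0.51258386, 0.15995578]), (86.79341125488281, 60.87656021118164), np.float32(73.12531))
```

View pics/wrist12.png

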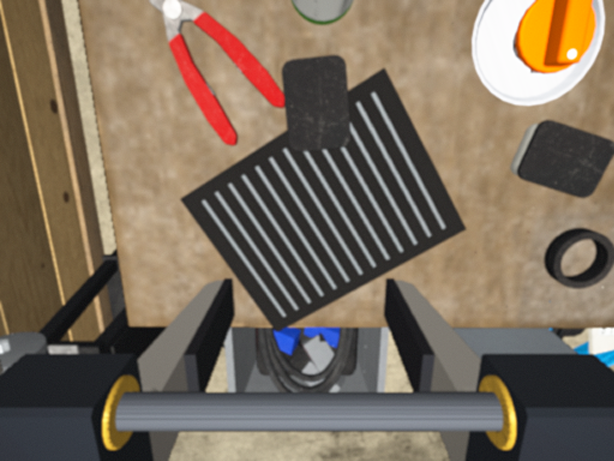

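The view shows filter 1 fell over toward +x, lying cover-up on the mat's far corner at (318,102). Filter 2 is at (565,157). It was too upright at release and rocked over its foot, so next time I will set the 8° lean before opening. I measure it to re-grip.

Run:
```python
from dry import *
z=np.load('stand.npz'); im,d,K,M=[z[k] for k in ('im','d','K','M')]; P=pts(d,K,M); h=hsv(im)
k=(h[...,2]<95)&(P[...,2]>.02)&(P[...,2]<.045)&(np.hypot(P[...,0]-.55,P[...,1]-.413)<.075); k=cv2.morphologyEx(k.astype(np.uint8),cv2.MORPH_OPEN,np.ones((5,5)))>0
q=P[k]; r=rect(k,K,M,np.median(q[:,2])); print(len(q),r)
A=np.c_[q[:,:2]-r[0],np.ones(len(q))]; print('plane',np.linalg.lstsq(A,q[:,2],rcond=None)[0])
rd=cv2.inRange(h,(0,150,80),(6,255,255))>0; p=P[rd&(P[...,0]<.7)]; near=p[np.argsort(p[:,1])][:200]; print('plier',np.median(near,0),p[:,2].max(), 'closest to filter', p[np.argmin(np.hypot(p[:,0]-r[0][0],p[:,1]-r[0][1]))])
for x in (.52,.53,.54,.55,.56,.57): 
    s=p[abs(p[:,0]-x)<.004]; print(x,s[:,1].min() if len(s) else None)
t=np.radians(r[2]); 
to(*(r[0]-.008*np.array([np.cos(t),np.sin(t)])),.033,r[2]-90)
```

```text
3899 (array([0.5642774 , 0.41375113]), (84.5059814453125, 60.917625427246094), np.float32(5.1163573))
plane [-0.06827593 -0.04021323  0.0318961 ]
plier [0.5734435  0.45450251 0.01200172] 0.030048199543499188 closest to filter [0.56468796 0.44506175 0.02995005]
0.52 None
0.53 0.4979223097142129
0.54 0.49816353807593694
0.55 0.5030399713226387
0.56 0.4488726637080833
0.57 0.44497755424669677
t 42.9 p [463.1 420.2 262.6] tooly -89.9 tilt [-0.002 -0.001 -1.   ] gap 0.0761 F [-0.6 -0.6 -0.1] q6 2.11
slide [ 9.36  0.7  22.94] turn -5.0
```

The pliers' handle lies beside the filter's +y edge (x > 0.556). I grip near the filter's near end instead (x = 0.538), lift it, and set it down in the clear near the case to re-grip.

>>> carry_out(
  targets=[
    {"claw": 7.6,"slide": [3.7,0.4,3],"turn": 0},
    {"claw": 7.6,"slide": [3.7,0.4,3],"turn": 0},
    {"claw": 7.6,"slide": [0,0,4],"turn": -5},
    {"claw": 7.6,"slide": [0,0,4],"turn": 0},
    {"claw": 7.6,"slide": [0,0,3],"turn": 0},
  ],
)

```text
time: 43.4
ee_pos: [0.5356, 0.411, 0.0882]
tool_rot: [0.999, 0.044, -0.003, 0.002]
contact_force: [0.3, -0.7, 0.6]
finger_gap: 0.076
finger_force: 0.0
```

>>> carry_out(
  targets=[
    {"claw": 7.6,"slide": [0,0,2],"turn": 0},
    {"claw": 7.6,"slide": [0,0,1.5],"turn": 0},
    {"claw": 7.6,"slide": [0,0,0],"turn": 0},
    {"claw": 7.6,"slide": [0,0,0],"turn": 0},
    {"claw": 7.6,"slide": [0,0,0],"turn": 0},
  ],
)

```text
time: 43.9
ee_pos: [0.5386, 0.4134, 0.0607]
tool_rot: [0.999, 0.045, 0.001, -0.001]
contact_force: [0.3, -0.5, -0.3]
finger_gap: 0.0758
finger_force: 0.0
```

Run:
```python
from dry import *
to(.538,.4114,.034,-84.9)
```

```text
t 43.9 p [538.6 413.4  60.7] tooly -84.89 tilt [ 0.002  0.001 -1.   ] gap 0.0758 F [ 0.3 -0.5 -0.3] q6 1.96
slide [-0.08  0.19  2.67] turn 0.0
```

>>> carry_out(
  targets=[
    {"claw": 7.6,"slide": [-0.05,0.1,1],"turn": 0},
    {"claw": 7.6,"slide": [0,0,1],"turn": 0},
    {"claw": 7.6,"slide": [0,0,0.6],"turn": 0},
    {"claw": 7.6,"slide": [0,0,0],"turn": 0},
    {"claw": 5,"slide": [0,0,0],"turn": 0},
  ],
)

```text
time: 44.4
ee_pos: [0.5369, 0.4118, 0.0327]
tool_rot: [0.999, 0.045, -0.0, 0.0]
contact_force: [-0.0, 0.1, 0.2]
finger_gap: 0.0698
finger_force: 0.0
```

>>> carry_out(
  targets=[
    {"claw": 5,"slide": [0,0,0],"turn": 0},
    {"claw": 5,"slide": [0,0,0],"turn": 0},
    {"claw": 5,"slide": [0,0,0],"turn": 0},
    {"claw": 5,"slide": [0,0,0],"turn": 0},
  ],
)

```text
time: 44.8
ee_pos: [0.5373, 0.412, 0.0334]
tool_rot: [0.999, 0.045, 0.0, -0.0]
contact_force: [0.5, 0.7, 0.4]
finger_gap: 0.0611
finger_force: 30.0
```

>>> carry_out(
  targets=[
    {"claw": 5,"slide": [0,0,-1],"turn": 0},
    {"claw": 5,"slide": [0,0,-3],"turn": 0},
    {"claw": 5,"slide": [0,0,-4],"turn": 0},
    {"claw": 5,"slide": [0,0,-5],"turn": 0},
    {"claw": 5,"slide": [-0.3,4.5,0],"turn": 0},
  ],
)

```text
time: 45.3
ee_pos: [0.5424, 0.3721, 0.1737]
tool_rot: [0.999, 0.047, 0.008, -0.004]
contact_force: [2.4, -0.3, 0.6]
finger_gap: 0.0615
finger_force: 30.0
```

Run:
```python
from dry import *
tilt()
```

```text
t 45.3 p [542.4 372.1 173.7] tooly -84.6 tilt [ 0.016  0.009 -1.   ] gap 0.0615 F [ 2.4 -0.3  0.6] q6 1.89
n 14823 cen [0.0317 0.002 ] tilt -4.2 rng [-0.014 -0.004] [0.07  0.007]
```

>>> carry_out(
  targets=[
    {"claw": 5,"slide": [-0.3,4.5,0],"turn": 0},
    {"claw": 5,"slide": [-0.3,4.5,0],"turn": 0},
    {"claw": 5,"slide": [-0.3,4.5,0],"turn": 0},
    {"claw": 5,"slide": [-0.3,4.5,0],"turn": 0},
    {"claw": 5,"slide": [-0.3,4.5,0],"turn": 0},
  ],
)

```text
time: 45.85
ee_pos: [0.5428, 0.1395, 0.1634]
tool_rot: [0.999, 0.045, 0.0, 0.0]
contact_force: [0.4, -1.0, -0.8]
finger_gap: 0.0615
finger_force: 30.0
```

>>> carry_out(
  targets=[
    {"claw": 5,"slide": [-0.3,4.5,0],"turn": 0},
    {"claw": 5,"slide": [-0.3,4.5,0],"turn": 0},
    {"claw": 5,"slide": [-0.3,4.5,0],"turn": 0},
    {"claw": 5,"slide": [-0.3,4.5,0],"turn": 5},
    {"claw": 5,"slide": [0,0,3],"turn": 0},
  ],
)

```text
time: 46.35
ee_pos: [0.5508, -0.0452, 0.1377]
tool_rot: [1.0, -0.003, 0.005, 0.002]
contact_force: [0.8, 1.1, 0.1]
finger_gap: 0.0614
finger_force: 30.0
```

>>> carry_out(
  targets=[
    {"claw": 5,"slide": [0,0,4],"turn": 0},
    {"claw": 5,"slide": [0,0,3],"turn": 0},
    {"claw": 5,"slide": [0,0,2.5],"turn": 0},
    {"claw": 5,"slide": [0,0,0],"turn": 0},
    {"claw": 5,"slide": [0,0,0],"turn": 0},
  ],
)

```text
time: 46.85
ee_pos: [0.5474, -0.0391, 0.0387]
tool_rot: [1.0, 0.001, -0.0, -0.0]
contact_force: [0.8, 0.4, -1.2]
finger_gap: 0.0612
finger_force: 30.0
```

Run:
```python
from dry import *
to(.55,-.04,.032,-90)
```

```text
t 46.85 p [547.4 -39.1  38.7] tooly -89.89 tilt [-0.  0. -1.] gap 0.0612 F [ 0.8  0.4 -1.2] q6 1.28
slide [0.26 0.09 0.67] turn 0.1
```

>>> carry_out(
  targets=[
    {"claw": 5,"slide": [0,0,0.4],"turn": 0},
    {"claw": 5,"slide": [0,0,0.2],"turn": 0},
    {"claw": 7.6,"slide": [0,0,0],"turn": 0},
    {"claw": 7.6,"slide": [0,0,0],"turn": 0},
    {"claw": 7.6,"slide": [0,0,0],"turn": 0},
  ],
)

```text
time: 47.35
ee_pos: [0.5475, -0.0391, 0.0325]
tool_rot: [1.0, 0.001, 0.0, 0.0]
contact_force: [0.3, 0.2, 0.1]
finger_gap: 0.0759
finger_force: 0.0
```

Run:
```python
from dry import *
r=filt('wrist',[(.575,-.04)])[0]
t=np.radians(r[2]); to(*(r[0]-.008*np.array([np.cos(t),np.sin(t)])),.028,r[2]-90)
```

```text
wrist 18477 0.0281 (array([ 0.5753667 , -0.04021145]), (84.92256164550781, 61.391845703125), np.float32(0.117402464))
t 47.4 p [547.5 -39.1  32.4] tooly -89.89 tilt [ 0. -0. -1.] gap 0.0759 F [-1.   0.4 -0.8] q6 1.28
slide [1.99 0.12 0.44] turn -0.0
```

>>> carry_out(
  targets=[
    {"claw": 7.6,"slide": [1,0.1,0],"turn": 0},
    {"claw": 7.6,"slide": [1.1,0,0.2],"turn": 0},
    {"claw": 7.6,"slide": [0,0,0.2],"turn": 0},
    {"claw": 7.6,"slide": [0,0,0],"turn": 0},
    {"claw": 5,"slide": [0,0,0],"turn": 0},
  ],
)

```text
time: 47.9
ee_pos: [0.5679, -0.0399, 0.0278]
tool_rot: [1.0, 0.001, -0.0, -0.0]
contact_force: [0.0, 0.9, -0.2]
finger_gap: 0.0703
finger_force: 0.0
```

>>> carry_out(
  targets=[
    {"claw": 5,"slide": [0,0,0],"turn": 0},
    {"claw": 5,"slide": [0,0,0],"turn": 0},
    {"claw": 5,"slide": [0,0,0],"turn": 0},
    {"claw": 5,"slide": [0,0,0],"turn": 0},
  ],
)

```text
time: 48.3
ee_pos: [0.5682, -0.04, 0.0281]
tool_rot: [1.0, 0.001, -0.0, -0.0]
contact_force: [0.2, 0.0, -0.6]
finger_gap: 0.0616
finger_force: 30.0
```

>>> carry_out(
  targets=[
    {"claw": 5,"slide": [0,0,-3],"turn": 0},
    {"claw": 5,"slide": [0,0,-4],"turn": 0},
    {"claw": 5,"slide": [0,0,-4],"turn": 0},
    {"claw": 5,"slide": [0,0,0],"turn": 0},
    {"claw": 5,"slide": [0,0,0],"turn": 0},
  ],
)

```text
time: 48.8
ee_pos: [0.5689, -0.0402, 0.1391]
tool_rot: [1.0, 0.001, 0.001, 0.0]
contact_force: [-0.3, 0.1, -1.6]
finger_gap: 0.0616
finger_force: 30.0
```

Run:
```python
from dry import *
tilt(); to(.638,-.0492,.13,-90)
```

```text
t 48.8 p [568.9 -40.2 139.1] tooly -89.89 tilt [ 0.002 -0.001 -1.   ] gap 0.0616 F [-0.3  0.1 -1.6] q6 1.29
n 12910 cen [ 0.0149 -0.0001] tilt -0.0 rng [-0.03  -0.003] [0.05  0.003]
t 48.85 p [567.7 -39.9 137.4] tooly -89.89 tilt [-0.001  0.    -1.   ] gap 0.0615 F [ 0.3 -0.6 -1.1] q6 1.29
slide [7.02 0.95 0.73] turn 0.1
```

>>> carry_out(
  targets=[
    {"claw": 5,"slide": [3.5,0.5,0],"turn": 0},
    {"claw": 5,"slide": [3.5,0.4,0],"turn": 0},
    {"claw": 5,"slide": [0,0,0.6],"turn": 0},
    {"claw": 5,"slide": [0,0,0.5],"turn": 0},
    {"claw": 5,"slide": [0,0,0.5],"turn": 0},
  ],
)

```text
time: 49.35
ee_pos: [0.6363, -0.0485, 0.1206]
tool_rot: [1.0, 0.001, -0.002, -0.0]
contact_force: [-4.8, 0.1, 7.5]
finger_gap: 0.0614
finger_force: 30.0
```

>>> carry_out(
  targets=[
    {"claw": 5,"slide": [0,0,0.5],"turn": 0},
    {"claw": 5,"slide": [0,0,0.5],"turn": 0},
    {"claw": 5,"slide": [0,0,0.5],"turn": 0},
    {"claw": 5,"slide": [0,0,0.5],"turn": 0},
    {"claw": 5,"slide": [0,0,0.5],"turn": 0},
  ],
)

```text
time: 49.85
ee_pos: [0.6361, -0.0486, 0.0971]
tool_rot: [1.0, 0.001, -0.002, -0.0]
contact_force: [-5.8, 0.4, 6.7]
finger_gap: 0.0611
finger_force: 30.0
```

>>> carry_out(
  targets=[
    {"claw": 5,"slide": [0,0,0.5],"turn": 0},
    {"claw": 5,"slide": [0,0,0.5],"turn": 0},
    {"claw": 5,"slide": [0,0,0.5],"turn": 0},
    {"claw": 5,"slide": [0,0,0.5],"turn": 0},
    {"claw": 5,"slide": [0,0,0.5],"turn": 0},
  ],
)

```text
time: 50.35
ee_pos: [0.6375, -0.0489, 0.0735]
tool_rot: [1.0, 0.001, -0.0, 0.0]
contact_force: [-6.6, 0.4, 11.2]
finger_gap: 0.0617
finger_force: 30.0
```

>>> carry_out(
  targets=[
    {"claw": 5,"slide": [0,0,0.5],"turn": 0},
    {"claw": 5,"slide": [0,0,0.5],"turn": 0},
    {"claw": 5,"slide": [0,0,0.5],"turn": 0},
  ],
)

```text
time: 50.65
ee_pos: [0.6365, -0.0488, 0.058]
tool_rot: [1.0, 0.001, -0.001, 0.0]
contact_force: [-8.4, 0.2, 11.3]
finger_gap: 0.0615
finger_force: 30.0
```

Run:
```python
from dry import *
hold()
```

```text
t 50.7 p [635.8 -48.7  56.8] tooly -89.88 tilt [-0.004  0.    -1.   ] gap 0.0616 F [-6.  -1.2  6.1] q6 1.3
0.0155 33 [-0.0434 -0.0433 -0.0425]
0.0185 631 [-0.0451 -0.0442 -0.0434]
0.0215 982 [-0.045  -0.0437 -0.0422]
0.0245 979 [-0.0435 -0.0423 -0.0408]
0.0275 983 [-0.0421 -0.0408 -0.0392]
0.0305 969 [-0.0407 -0.0393 -0.038 ]
0.0335 968 [-0.0391 -0.0378 -0.0362]
0.0365 694 [-0.0378 -0.0359 -0.0332]
```

>>> carry_out(
  targets=[
    {"claw": 5,"slide": [0.3,0,0],"turn": 0},
    {"claw": 5,"slide": [0.3,0,0],"turn": 0},
    {"claw": 5,"slide": [0.3,0,0],"turn": 0},
    {"claw": 5,"slide": [0.2,0,0],"turn": 0},
  ],
)

```text
time: 51.1
ee_pos: [0.6407, -0.0485, 0.0534]
tool_rot: [1.0, 0.001, -0.01, -0.001]
contact_force: [-22.1, -2.6, 3.6]
finger_gap: 0.0617
finger_force: 30.0
```

Run:
```python
from dry import *
hold()
```

```text
t 51.15 p [640.9 -48.5  53.3] tooly -89.86 tilt [-0.019  0.001 -1.   ] gap 0.0615 F [-20.5  -3.    5.5] q6 1.31
0.0095 104 [-0.0457 -0.0451 -0.0443]
0.0125 785 [-0.0464 -0.0455 -0.0445]
0.0155 942 [-0.046  -0.0448 -0.0435]
0.0185 958 [-0.0449 -0.0436 -0.0424]
0.0215 963 [-0.0437 -0.0425 -0.0412]
0.0245 943 [-0.0426 -0.0414 -0.0401]
0.0275 1041 [-0.0414 -0.0401 -0.0382]
0.0305 649 [-0.0399 -0.038  -0.0349]
```

>>> carry_out(
  targets=[
    {"claw": 5,"slide": [0.2,0,0],"turn": 0},
    {"claw": 5,"slide": [0.2,0,0],"turn": 0},
    {"claw": 5,"slide": [0.2,0,0],"turn": 0},
  ],
)

```text
time: 51.45
ee_pos: [0.6443, -0.0484, 0.0515]
tool_rot: [1.0, 0.001, -0.013, -0.001]
contact_force: [-25.5, -4.7, 0.1]
finger_gap: 0.0612
finger_force: 30.0
```

Run:
```python
from dry import *
hold()
```

```text
t 51.5 p [644.4 -48.4  51.4] tooly -89.86 tilt [-0.025  0.002 -1.   ] gap 0.0616 F [-23.8  -4.3   1.1] q6 1.31
0.0095 857 [-0.0474 -0.0465 -0.0452]
0.0125 939 [-0.0468 -0.0456 -0.0443]
0.0155 917 [-0.0458 -0.0446 -0.0434]
0.0185 936 [-0.0448 -0.0437 -0.0425]
0.0215 914 [-0.044  -0.0427 -0.0415]
0.0245 1397 [-0.0428 -0.041  -0.0355]
0.0275 191 [-0.0415 -0.0396 -0.038 ]
```

About 72° now. I will finish the lean on the mat: press lightly so the foot grips, then shift back. I back off and carry.

>>> carry_out(
  targets=[
    {"claw": 5,"slide": [-1,0,0],"turn": 0},
    {"claw": 5,"slide": [-2,0,-2],"turn": 0},
    {"claw": 5,"slide": [-2,0,-4],"turn": 0},
    {"claw": 5,"slide": [-1,0,-4],"turn": 0},
    {"claw": 5,"slide": [0,0,-4],"turn": 0},
  ],
)

```text
time: 52.0
ee_pos: [0.5923, -0.0483, 0.1972]
tool_rot: [1.0, 0.001, -0.002, -0.0]
contact_force: [1.5, -0.4, -0.0]
finger_gap: 0.0614
finger_force: 30.0
```

>>> carry_out(
  targets=[
    {"claw": 5,"slide": [-1,-4.5,0],"turn": 0},
    {"claw": 5,"slide": [-1,-4.5,0],"turn": 0},
    {"claw": 5,"slide": [-1,-4.5,0],"turn": 0},
    {"claw": 5,"slide": [-1,-4.5,0],"turn": 0},
    {"claw": 5,"slide": [-1,-4.5,0],"turn": 0},
  ],
)

```text
time: 52.5
ee_pos: [0.5427, 0.1774, 0.1963]
tool_rot: [1.0, 0.001, -0.001, 0.0]
contact_force: [0.7, 0.7, -0.4]
finger_gap: 0.0613
finger_force: 30.0
```

>>> carry_out(
  targets=[
    {"claw": 5,"slide": [-1,-4.5,0],"turn": 0},
    {"claw": 5,"slide": [-1,-4.5,0],"turn": 0},
    {"claw": 5,"slide": [-1,-4.5,0],"turn": 0},
    {"claw": 5,"slide": [-1,-4.5,0],"turn": 0},
    {"claw": 5,"slide": [-1,-4.5,0],"turn": 0},
  ],
)

```text
time: 53.0
ee_pos: [0.4925, 0.4019, 0.1963]
tool_rot: [1.0, 0.001, -0.001, 0.0]
contact_force: [0.4, 0.2, -0.6]
finger_gap: 0.0617
finger_force: 30.0
```

>>> carry_out(
  targets=[
    {"claw": 5,"slide": [0,-1,4],"turn": 0},
    {"claw": 5,"slide": [0,0,4],"turn": 0},
    {"claw": 5,"slide": [0,0,3],"turn": 0},
    {"claw": 5,"slide": [0,0,0],"turn": 0},
    {"claw": 5,"slide": [0,0,0],"turn": 0},
  ],
)

```text
time: 53.5
ee_pos: [0.4937, 0.4104, 0.0871]
tool_rot: [1.0, 0.001, -0.001, 0.0]
contact_force: [1.1, 0.2, -0.1]
finger_gap: 0.0617
finger_force: 30.0
```

Run:
```python
from dry import *
to(.48,.42,.06,-90); hold()
```

```text
t 53.5 p [493.7 410.4  87.1] tooly -89.89 tilt [-0.001 -0.001 -1.   ] gap 0.0617 F [ 1.1  0.2 -0.1] q6 2.07
slide [-1.36 -0.97  2.71] turn 0.1
t 53.55 p [495.  411.   88.8] tooly -89.9 tilt [ 0.002  0.001 -1.   ] gap 0.0617 F [-0.6 -1.2 -0.7] q6 2.07
0.0095 1084 [-0.0453 -0.044   0.0133]
0.0125 1139 [-0.0444 -0.043   0.0051]
0.0155 1187 [-0.0435 -0.0421 -0.0044]
0.0185 1220 [-0.0423 -0.041  -0.0137]
0.0215 1308 [-0.0415 -0.04   -0.0224]
0.0245 1402 [-0.0403 -0.0381 -0.0311]
```

>>> carry_out(
  targets=[
    {"claw": 5,"slide": [-0.5,-0.9,2],"turn": 0},
    {"claw": 5,"slide": [0,0,1.5],"turn": 0},
    {"claw": 5,"slide": [0,0,0.7],"turn": 0},
    {"claw": 5,"slide": [0,0,0],"turn": 0},
    {"claw": 5,"slide": [0,0,0],"turn": 0},
  ],
)

```text
time: 54.05
ee_pos: [0.49, 0.4198, 0.0458]
tool_rot: [1.0, 0.001, 0.0, -0.0]
contact_force: [0.2, 0.7, -0.1]
finger_gap: 0.0619
finger_force: 30.0
```

>>> carry_out(
  targets=[
    {"claw": 5,"slide": [0,0,0.3],"turn": 0},
    {"claw": 5,"slide": [0,0,0.3],"turn": 0},
    {"claw": 5,"slide": [0,0,0],"turn": 0},
  ],
)

```text
time: 54.35
ee_pos: [0.4898, 0.4199, 0.0393]
tool_rot: [1.0, 0.001, 0.0, -0.0]
contact_force: [-0.6, -0.0, -0.4]
finger_gap: 0.0619
finger_force: 30.0
```

>>> carry_out(
  targets=[
    {"claw": 5,"slide": [0,0,0.3],"turn": 0},
    {"claw": 5,"slide": [0,0,0.2],"turn": 0},
    {"claw": 5,"slide": [0,0,0],"turn": 0},
  ],
)

```text
time: 54.65
ee_pos: [0.491, 0.4202, 0.0386]
tool_rot: [1.0, 0.001, 0.001, 0.0]
contact_force: [-6.4, -6.9, 22.0]
finger_gap: 0.0621
finger_force: 30.0
```

>>> carry_out(
  targets=[
    {"claw": 5,"slide": [-0.3,0,0.1],"turn": 0},
    {"claw": 5,"slide": [-0.3,0,0],"turn": 0},
    {"claw": 5,"slide": [-0.3,0,0],"turn": 0},
  ],
)

```text
time: 54.95
ee_pos: [0.4856, 0.4211, 0.038]
tool_rot: [1.0, 0.001, 0.006, -0.002]
contact_force: [6.0, -1.8, 10.7]
finger_gap: 0.0617
finger_force: 30.0
```

```bash
cat >> dry.py <<'E'
def ang():
    "theta of held/standing filter in tool frame from the white end face and underside edge"
    im,d,K,M=cam('wrist'); p,R=st(); P=pts(d,K,M); h=hsv(im); Q=(P-p)@R
    k=(h[...,2]>90)&(h[...,1]<60)&(abs(Q[...,1])<.022)&(Q[...,0]>-.01)&(Q[...,0]<.045)&(Q[...,2]>-.07)&(Q[...,2]<.05); q=Q[k][:,[0,2]]
    X=np.arange(-.009,.045,.003); e=[(x,np.median(q[abs(q[:,0]-x)<.0015,1])) for x in X if (abs(q[:,0]-x)<.0015).sum()>300]; e=np.array(e); print('end face',e.round(4).tolist())
    Z=np.arange(-.03,.04,.005); u=[(np.median(q[abs(q[:,1]-z)<.0025,0]),z) for z in Z if (abs(q[:,1]-z)<.0025).sum()>30]; u=np.array(u)
    if len(u)>2: m=np.polyfit(u[:,1],u[:,0],1)[0]; print('underside theta',round(90+np.degrees(np.arctan(m)),1),len(u))
    if len(e)>3: m=np.polyfit(e[1:-1,0],e[1:-1,1],1)[0]; print('end theta',round(90-np.degrees(np.arctan(m)),1))
E
python3 - <<'E'
from dry import *
ang()
E
```

```text
t 55.0 p [485.1 421.2  37.9] tooly -89.88 tilt [ 0.011  0.004 -1.   ] gap 0.0616 F [ 4.8 -2.8 13. ] q6 2.1
end face [[0.006, -0.0462], [0.009, -0.0473], [0.012, -0.0466], [0.015, -0.0457], [0.018, -0.0447], [0.021, -0.0438], [0.024, -0.0424], [0.027, -0.0407]]
underside theta 80.7 14
end theta 72.4
```

The mat drag barely helps. Better: release the filter next to the case latch, so the latch keeps it from tipping and it can settle into its stable 8° lean. Then I re-grip it at that lean. I go back to the case.

>>> carry_out(
  targets=[
    {"claw": 5,"slide": [0,0,-3],"turn": 0},
    {"claw": 5,"slide": [0,0,-4],"turn": 0},
    {"claw": 5,"slide": [0,0,-5],"turn": 0},
    {"claw": 5,"slide": [0,0,-4],"turn": 0},
    {"claw": 5,"slide": [1.1,4.6,0],"turn": 0},
  ],
)

```text
time: 55.5
ee_pos: [0.4941, 0.3789, 0.2015]
tool_rot: [1.0, 0.004, 0.006, -0.004]
contact_force: [0.2, -0.7, 0.4]
finger_gap: 0.0616
finger_force: 30.0
```

>>> carry_out(
  targets=[
    {"claw": 5,"slide": [1.1,4.6,0],"turn": 0},
    {"claw": 5,"slide": [1.1,4.6,0],"turn": 0},
    {"claw": 5,"slide": [1.1,4.6,0],"turn": 0},
    {"claw": 5,"slide": [1.1,4.6,0],"turn": 0},
    {"claw": 5,"slide": [1.1,4.6,0],"turn": 0},
  ],
)

```text
time: 56.0
ee_pos: [0.547, 0.1421, 0.1932]
tool_rot: [1.0, 0.001, 0.0, -0.0]
contact_force: [0.5, 0.3, -0.2]
finger_gap: 0.0618
finger_force: 30.0
```

>>> carry_out(
  targets=[
    {"claw": 5,"slide": [1.1,4.6,0],"turn": 0},
    {"claw": 5,"slide": [1.1,4.6,0],"turn": 0},
    {"claw": 5,"slide": [1.1,4.6,0],"turn": 0},
    {"claw": 5,"slide": [1.1,4.6,2],"turn": 0},
    {"claw": 5,"slide": [0,0,4],"turn": 0},
  ],
)

```text
time: 56.5
ee_pos: [0.5951, -0.0451, 0.1371]
tool_rot: [1.0, -0.002, 0.005, 0.002]
contact_force: [0.9, 1.0, -0.7]
finger_gap: 0.0615
finger_force: 30.0
```

>>> carry_out(
  targets=[
    {"claw": 5,"slide": [0,0.3,4],"turn": 0},
    {"claw": 5,"slide": [0,0,3],"turn": 0},
    {"claw": 5,"slide": [0,0,1],"turn": 0},
    {"claw": 5,"slide": [0,0,0],"turn": 0},
    {"claw": 5,"slide": [0,0,0],"turn": 0},
  ],
)

```text
time: 57.0
ee_pos: [0.5923, -0.0419, 0.0554]
tool_rot: [1.0, 0.001, 0.001, 0.0]
contact_force: [0.1, -0.8, 0.6]
finger_gap: 0.0618
finger_force: 30.0
```

Run:
```python
from dry import *
to(.635,-.049,.042,-90); ang()
```

```text
t 57.0 p [592.3 -41.9  55.4] tooly -89.87 tilt [ 0.003 -0.001 -1.   ] gap 0.0618 F [ 0.1 -0.8  0.6] q6 1.29
slide [4.27 0.71 1.35] turn 0.1
t 57.05 p [592.7 -42.   56. ] tooly -89.87 tilt [ 0.004 -0.001 -1.   ] gap 0.0619 F [-0.2  0.2  0.2] q6 1.29
end face [[0.006, -0.0467], [0.009, -0.0466], [0.012, -0.0457], [0.015, -0.0448], [0.018, -0.0438], [0.021, -0.0428], [0.024, -0.041]]
underside theta 74.0 11
end theta 72.2
```

>>> carry_out(
  targets=[
    {"claw": 5,"slide": [1.5,0.4,0.8],"turn": 0},
    {"claw": 5,"slide": [1.5,0.3,0.6],"turn": 0},
    {"claw": 5,"slide": [1.2,0,0],"turn": 0},
    {"claw": 5,"slide": [0.6,0,0],"turn": 0},
    {"claw": 5,"slide": [0,0,0],"turn": 0},
  ],
)

```text
time: 57.55
ee_pos: [0.6407, -0.0489, 0.0414]
tool_rot: [1.0, 0.001, 0.002, 0.0]
contact_force: [0.2, 1.1, -0.7]
finger_gap: 0.0613
finger_force: 30.0
```

>>> carry_out(
  targets=[
    {"claw": 5,"slide": [0.4,0,0],"turn": 0},
    {"claw": 5,"slide": [0.4,0,0],"turn": 0},
    {"claw": 5,"slide": [0.3,0,0],"turn": 0},
  ],
)

```text
time: 57.85
ee_pos: [0.646, -0.0485, 0.0384]
tool_rot: [1.0, 0.001, -0.005, -0.0]
contact_force: [-14.8, -2.7, 3.1]
finger_gap: 0.0618
finger_force: 30.0
```

Run:
```python
from dry import *
ang()
```

```text
t 57.9 p [646.1 -48.5  38.2] tooly -89.85 tilt [-0.01   0.001 -1.   ] gap 0.0616 F [-12.2  -1.    3. ] q6 1.31
end face [[0.006, -0.0484], [0.009, -0.0479], [0.012, -0.0472], [0.015, -0.0464], [0.018, -0.0457], [0.021, -0.045]]
end theta 76.4
```

>>> carry_out(
  targets=[
    {"claw": 5,"slide": [0.3,0,0],"turn": 0},
    {"claw": 5,"slide": [0.3,0,0],"turn": 0},
  ],
)

```text
time: 58.1
ee_pos: [0.6493, -0.0484, 0.0365]
tool_rot: [1.0, 0.001, -0.008, -0.001]
contact_force: [-18.5, -3.6, 0.2]
finger_gap: 0.062
finger_force: 30.0
```

Run:
```python
from dry import *
ang()
```

```text
t 58.15 p [649.6 -48.4  36.4] tooly -89.86 tilt [-0.016  0.001 -1.   ] gap 0.0617 F [-16.9  -2.2   0.9] q6 1.31
end face [[0.003, -0.0489], [0.006, -0.0486], [0.009, -0.0476], [0.012, -0.0475], [0.015, -0.047], [0.018, -0.0467]]
underside theta 138.5 5
end theta 80.9
```

About 81°, which is almost exactly the resting lean, with the jaws still on the cover. I back off, carry it to the mat and place it.

>>> carry_out(
  targets=[
    {"claw": 5,"slide": [-1,0,-0.2],"turn": 0},
    {"claw": 5,"slide": [-2,0,-2],"turn": 0},
    {"claw": 5,"slide": [-2,0,-4],"turn": 0},
    {"claw": 5,"slide": [-1,0,-5],"turn": 0},
    {"claw": 5,"slide": [0,0,-5],"turn": 0},
  ],
)

```text
time: 58.65
ee_pos: [0.5942, -0.0484, 0.2018]
tool_rot: [1.0, 0.001, -0.001, -0.0]
contact_force: [1.3, -0.1, -0.4]
finger_gap: 0.0616
finger_force: 30.0
```

>>> carry_out(
  targets=[
    {"claw": 5,"slide": [-1.1,-4.5,0],"turn": 0},
    {"claw": 5,"slide": [-1.1,-4.5,0],"turn": 0},
    {"claw": 5,"slide": [-1.1,-4.5,0],"turn": 0},
    {"claw": 5,"slide": [-1.1,-4.5,0],"turn": 0},
    {"claw": 5,"slide": [-1.1,-4.5,0],"turn": 0},
  ],
)

```text
time: 59.15
ee_pos: [0.5399, 0.1778, 0.2011]
tool_rot: [1.0, 0.001, 0.0, -0.0]
contact_force: [0.1, 0.2, -0.4]
finger_gap: 0.0615
finger_force: 30.0
```

>>> carry_out(
  targets=[
    {"claw": 5,"slide": [-1.1,-4.5,0],"turn": 0},
    {"claw": 5,"slide": [-1.1,-4.5,0],"turn": 0},
    {"claw": 5,"slide": [-1.1,-4.5,0],"turn": 0},
    {"claw": 5,"slide": [-1.1,-4.5,0],"turn": 0},
    {"claw": 5,"slide": [-1.1,-4.5,0],"turn": 0},
  ],
)

```text
time: 59.65
ee_pos: [0.4845, 0.4028, 0.201]
tool_rot: [1.0, 0.001, 0.0, -0.0]
contact_force: [0.3, -0.2, -0.3]
finger_gap: 0.0614
finger_force: 30.0
```

>>> carry_out(
  targets=[
    {"claw": 5,"slide": [0,-2,4],"turn": 0},
    {"claw": 5,"slide": [0,0,4],"turn": 0},
    {"claw": 5,"slide": [0,0,4],"turn": 0},
    {"claw": 5,"slide": [0,0,0],"turn": 0},
    {"claw": 5,"slide": [0,0,0],"turn": 0},
  ],
)

```text
time: 60.15
ee_pos: [0.4852, 0.4209, 0.0811]
tool_rot: [1.0, 0.001, -0.0, 0.0]
contact_force: [-0.3, -0.0, 0.2]
finger_gap: 0.0613
finger_force: 30.0
```

Run:
```python
from dry import *
to(.485,.42,.038,-90); ang()
```

```text
t 60.15 p [485.2 420.9  81.1] tooly -89.89 tilt [-0.001 -0.    -1.   ] gap 0.0613 F [-0.3 -0.   0.2] q6 2.1
slide [-0.01  0.09  4.31] turn 0.1
t 60.2 p [486.6 421.6  83.1] tooly -89.91 tilt [ 0.003  0.002 -1.   ] gap 0.0614 F [-0.3 -0.5 -0.1] q6 2.1
end face [[0.003, -0.0467], [0.006, -0.046], [0.009, -0.045], [0.012, -0.044], [0.015, -0.0243], [0.018, -0.0399]]
underside theta 79.9 13
end theta 24.5
```

>>> carry_out(
  targets=[
    {"claw": 5,"slide": [0,0,2],"turn": 0},
    {"claw": 5,"slide": [0,0,1.2],"turn": 0},
    {"claw": 5,"slide": [0,0,0.4],"turn": 0},
    {"claw": 5,"slide": [0,0,0],"turn": 0},
    {"claw": 5,"slide": [0,0,0],"turn": 0},
  ],
)

```text
time: 60.7
ee_pos: [0.486, 0.4214, 0.0458]
tool_rot: [1.0, 0.001, 0.001, -0.0]
contact_force: [-0.1, -1.1, -1.0]
finger_gap: 0.0614
finger_force: 30.0
```

>>> carry_out(
  targets=[
    {"claw": 5,"slide": [0,0,0.2],"turn": 0},
    {"claw": 5,"slide": [0,0,0],"turn": 0},
    {"claw": 5,"slide": [0,0,0],"turn": 0},
  ],
)

```text
time: 61.0
ee_pos: [0.4854, 0.4211, 0.0429]
tool_rot: [1.0, 0.001, 0.0, -0.0]
contact_force: [0.2, -0.7, -0.2]
finger_gap: 0.0621
finger_force: 30.0
```

>>> carry_out(
  targets=[
    {"claw": 5,"slide": [0,0,0.15],"turn": 0},
    {"claw": 5,"slide": [0,0,0],"turn": 0},
    {"claw": 5,"slide": [0,0,0],"turn": 0},
  ],
)

```text
time: 61.3
ee_pos: [0.4852, 0.421, 0.0411]
tool_rot: [1.0, 0.001, -0.0, 0.0]
contact_force: [0.4, 0.3, -0.0]
finger_gap: 0.0615
finger_force: 30.0
```

>>> carry_out(
  targets=[
    {"claw": 5,"slide": [0,0,0.15],"turn": 0},
    {"claw": 5,"slide": [0,0,0],"turn": 0},
    {"claw": 5,"slide": [0,0,0],"turn": 0},
  ],
)

```text
time: 61.6
ee_pos: [0.4852, 0.421, 0.0396]
tool_rot: [1.0, 0.001, -0.0, 0.0]
contact_force: [0.8, 0.1, -0.1]
finger_gap: 0.0616
finger_force: 30.0
```

>>> carry_out(
  targets=[
    {"claw": 5,"slide": [0,0,0.15],"turn": 0},
    {"claw": 5,"slide": [0,0,0],"turn": 0},
    {"claw": 5,"slide": [0,0,0],"turn": 0},
  ],
)

```text
time: 61.9
ee_pos: [0.4853, 0.421, 0.0381]
tool_rot: [1.0, 0.001, -0.0, 0.0]
contact_force: [0.7, -0.2, 0.2]
finger_gap: 0.0614
finger_force: 30.0
```

>>> carry_out(
  targets=[
    {"claw": 5,"slide": [0,0,0.1],"turn": 0},
    {"claw": 5,"slide": [0,0,0],"turn": 0},
    {"claw": 5,"slide": [0,0,0],"turn": 0},
  ],
)

```text
time: 62.2
ee_pos: [0.4853, 0.421, 0.0371]
tool_rot: [1.0, 0.001, -0.0, 0.0]
contact_force: [-0.7, 0.2, 0.2]
finger_gap: 0.0613
finger_force: 30.0
```

>>> carry_out(
  targets=[
    {"claw": 5,"slide": [0,0,0.1],"turn": 0},
    {"claw": 5,"slide": [0,0,0],"turn": 0},
    {"claw": 5,"slide": [0,0,0],"turn": 0},
  ],
)

```text
time: 62.5
ee_pos: [0.4855, 0.4212, 0.0367]
tool_rot: [1.0, 0.001, 0.0, -0.0]
contact_force: [-1.9, -0.6, 5.0]
finger_gap: 0.0616
finger_force: 30.0
```

>>> carry_out(
  targets=[
    {"claw": 6.3,"slide": [0,0,0],"turn": 0},
    {"claw": 6.6,"slide": [0,0,0],"turn": 0},
    {"claw": 7,"slide": [0,0,0],"turn": 0},
    {"claw": 7.6,"slide": [0,0,0],"turn": 0},
    {"claw": 7.6,"slide": [0,0,0],"turn": 0},
  ],
)

```text
time: 63.0
ee_pos: [0.4853, 0.421, 0.036]
tool_rot: [1.0, 0.001, -0.0, 0.0]
contact_force: [-0.5, 0.4, 0.1]
finger_gap: 0.0762
finger_force: 0.0
```

Run:
```python
from dry import *
ang()
```

```text
t 63.05 p [485.3 421.   36.1] tooly -89.89 tilt [-0. -0. -1.] gap 0.0758 F [-0.4  0.4 -0.3] q6 2.1
end face [[0.003, -0.0488], [0.006, -0.0487], [0.009, 0.0063], [0.012, -0.0101], [0.015, -0.0307], [0.018, -0.0427]]
underside theta 94.3 14
end theta 38.8
```

It stays standing with the jaws open. I rise and go over filter 2, checking filter 1 on the way.

>>> carry_out(
  targets=[
    {"claw": 7.8,"slide": [0,0,-1],"turn": 0},
    {"claw": 7.8,"slide": [0,0,-2],"turn": 0},
    {"claw": 7.8,"slide": [0,0,-4],"turn": 0},
    {"claw": 7.8,"slide": [0,0,-5],"turn": 0},
    {"claw": 7.8,"slide": [0,0,-5],"turn": 0},
  ],
)

```text
time: 63.55
ee_pos: [0.4849, 0.4208, 0.2084]
tool_rot: [1.0, 0.001, -0.0, 0.0]
contact_force: [1.7, 0.6, 0.1]
finger_gap: 0.0781
finger_force: 0.0
```

>>> carry_out(
  targets=[
    {"claw": 7.8,"slide": [0,0,-3],"turn": 0},
    {"claw": 7.8,"slide": [0.4,4.5,0],"turn": 0},
    {"claw": 7.8,"slide": [0.4,4.5,0],"turn": 0},
    {"claw": 7.8,"slide": [0.4,4.5,0],"turn": 0},
    {"claw": 7.8,"slide": [0.4,4.5,0],"turn": 0},
  ],
)

```text
time: 64.05
ee_pos: [0.5016, 0.2395, 0.2372]
tool_rot: [1.0, 0.001, 0.001, -0.0]
contact_force: [0.1, -0.3, 0.0]
finger_gap: 0.0781
finger_force: 0.0
```

>>> carry_out(
  targets=[
    {"claw": 7.8,"slide": [0.5,4.4,0],"turn": 0},
    {"claw": 7.8,"slide": [0.5,4.4,0],"turn": 0},
    {"claw": 7.8,"slide": [0,0,0],"turn": -8},
    {"claw": 7.8,"slide": [0,0,0],"turn": -8},
    {"claw": 7.8,"slide": [0,0,0],"turn": -8},
  ],
)

```text
time: 64.55
ee_pos: [0.512, 0.1525, 0.2371]
tool_rot: [0.977, 0.211, 0.001, 0.0]
contact_force: [0.1, 1.2, 0.8]
finger_gap: 0.0782
finger_force: 0.0
```

>>> carry_out(
  targets=[
    {"claw": 7.8,"slide": [0,0,0],"turn": -8},
    {"claw": 7.8,"slide": [0,0,0],"turn": -8},
    {"claw": 7.8,"slide": [0,0,0],"turn": -8},
    {"claw": 7.8,"slide": [0,0,0],"turn": -8},
    {"claw": 7.8,"slide": [0,0,0],"turn": -8},
  ],
)

```text
time: 65.05
ee_pos: [0.5119, 0.1531, 0.237]
tool_rot: [0.846, 0.533, 0.0, 0.0]
contact_force: [0.0, -0.4, 0.0]
finger_gap: 0.0778
finger_force: 0.0
```

>>> carry_out(
  targets=[
    {"claw": 7.8,"slide": [0,0,0],"turn": -8},
    {"claw": 7.8,"slide": [0,0,0],"turn": 0},
    {"claw": 7.8,"slide": [0,0,0],"turn": 0},
  ],
)

```text
time: 65.35
ee_pos: [0.5119, 0.1531, 0.2367]
tool_rot: [0.809, 0.587, 0.0, 0.0]
contact_force: [-0.4, -0.4, 0.1]
finger_gap: 0.0782
finger_force: 0.0
```

Run:
```python
from dry import *
r=filt('wrist',[(.5126,.160)])[0]
t=np.radians(r[2]); to(*(r[0]-.006*np.array([np.cos(t),np.sin(t)])),.028,r[2]-90)
stand((.486,.421),'side')
im,d,K,M=cam('top'); P=pts(d,K,M); q=P[(np.hypot(P[...,0]-.486,P[...,1]-.421)<.06)&(P[...,2]>.012)]; print(len(q), np.percentile(q[:,2],[50,99]) if len(q) else '')
```

```text
wrist 3692 0.0281 (array([0.51280682, 0.15839488]), (85.7633056640625, 61.48937225341797), np.float32(73.501526))
t 65.4 p [511.9 153.1 236.6] tooly -18.06 tilt [ 0.001  0.    -1.   ] gap 0.0784 F [-0.5 -0.3  1. ] q6 0.38
slide [-0.07 -0.07 20.86] turn -1.6
stand 509 top [0.0663 0.0877 0.093 ]
0.015 33 [0.4639 0.4661 0.4927] [0.3968 0.4509]
0.025 52 [0.4648 0.4673 0.4888] [0.3939 0.4529]
0.035 43 [0.466  0.4692 0.4926] [0.3965 0.4524]
0.045 51 [0.4676 0.4696 0.4921] [0.3948 0.452 ]
0.055 46 [0.4682 0.4713 0.495 ] [0.3925 0.4517]
0.065 50 [0.4703 0.4725 0.4941] [0.3973 0.4522]
0.075 54 [0.4717 0.4743 0.4973] [0.3957 0.4525]
0.085 156 [0.4735 0.487  0.5004] [0.3977 0.4495]
0.095 24 [0.474  0.4772 0.4945] [0.4002 0.4466]
1 [0.01349651 0.01349651]
```

Filter 1 stands: top at 0.09 m, leaning about 8°. Now filter 2, the same way.

>>> carry_out(
  targets=[
    {"claw": 7.6,"slide": [-0.07,-0.07,4],"turn": -1.6},
    {"claw": 7.6,"slide": [0,0,5],"turn": 0},
    {"claw": 7.6,"slide": [0,0,5],"turn": 0},
    {"claw": 7.6,"slide": [0,0,3],"turn": 0},
    {"claw": 7.6,"slide": [0,0,1],"turn": 0},
  ],
)

```text
time: 66.0
ee_pos: [0.5079, 0.1524, 0.0524]
tool_rot: [0.8, 0.599, -0.003, -0.002]
contact_force: [-0.1, -0.5, 0.2]
finger_gap: 0.0761
finger_force: 0.0
```

>>> carry_out(
  targets=[
    {"claw": 7.6,"slide": [0,0,0.5],"turn": 0},
    {"claw": 7.6,"slide": [0,0,0.5],"turn": 0},
    {"claw": 7.6,"slide": [0,0,0],"turn": 0},
    {"claw": 7.6,"slide": [0,0,0],"turn": 0},
    {"claw": 7.6,"slide": [0,0,0],"turn": 0},
  ],
)

```text
time: 66.5
ee_pos: [0.5119, 0.1527, 0.0473]
tool_rot: [0.8, 0.6, 0.001, 0.001]
contact_force: [0.2, 0.2, -0.4]
finger_gap: 0.0763
finger_force: 0.0
```

Run:
```python
from dry import *
to(.5111,.1526,.028,-16.5)
```

```text
t 66.5 p [511.9 152.7  47.3] tooly -16.3 tilt [ 0.002  0.    -1.   ] gap 0.0763 F [ 0.2  0.2 -0.4] q6 0.35
slide [-0.04 -0.07  1.93] turn 0.2
```

>>> carry_out(
  targets=[
    {"claw": 7.6,"slide": [0,0,1],"turn": 0},
    {"claw": 7.6,"slide": [0,0,0.9],"turn": 0},
    {"claw": 7.6,"slide": [0,0,0],"turn": 0},
    {"claw": 7.6,"slide": [0,0,0],"turn": 0},
    {"claw": 5,"slide": [0,0,0],"turn": 0},
  ],
)

```text
time: 67.0
ee_pos: [0.5111, 0.1526, 0.0272]
tool_rot: [0.8, 0.6, 0.0, 0.0]
contact_force: [0.3, 0.0, 0.2]
finger_gap: 0.0703
finger_force: 0.0
```

>>> carry_out(
  targets=[
    {"claw": 5,"slide": [0,0,0],"turn": 0},
    {"claw": 5,"slide": [0,0,0],"turn": 0},
    {"claw": 5,"slide": [0,0,0],"turn": 0},
    {"claw": 5,"slide": [0,0,0],"turn": 0},
    {"claw": 5,"slide": [0,0,-1],"turn": 0},
  ],
)

```text
time: 67.5
ee_pos: [0.5097, 0.1526, 0.0363]
tool_rot: [0.8, 0.6, -0.001, -0.001]
contact_force: [-0.9, -0.1, -0.6]
finger_gap: 0.0613
finger_force: 30.0
```

>>> carry_out(
  targets=[
    {"claw": 5,"slide": [0,0,-3],"turn": 0},
    {"claw": 5,"slide": [0,0,-4],"turn": 0},
    {"claw": 5,"slide": [0,0,-4],"turn": 0},
    {"claw": 5,"slide": [0,0,0],"turn": 8.2},
    {"claw": 5,"slide": [0,0,0],"turn": 8.2},
  ],
)

```text
time: 68.0
ee_pos: [0.5122, 0.1528, 0.1499]
tool_rot: [0.879, 0.477, 0.002, 0.001]
contact_force: [-0.8, 0.3, -0.7]
finger_gap: 0.0612
finger_force: 30.0
```

>>> carry_out(
  targets=[
    {"claw": 5,"slide": [0,0,0],"turn": 8.2},
    {"claw": 5,"slide": [0,0,0],"turn": 8.2},
    {"claw": 5,"slide": [0,0,0],"turn": 8.2},
    {"claw": 5,"slide": [0,0,0],"turn": 8.2},
    {"claw": 5,"slide": [0,0,0],"turn": 8.2},
  ],
)

```text
time: 68.5
ee_pos: [0.5109, 0.1527, 0.1478]
tool_rot: [0.99, 0.139, 0.0, 0.0]
contact_force: [-0.4, -1.2, -1.0]
finger_gap: 0.0611
finger_force: 30.0
```

>>> carry_out(
  targets=[
    {"claw": 5,"slide": [0,0,0],"turn": 8.2},
    {"claw": 5,"slide": [0,0,0],"turn": 8.1},
    {"claw": 5,"slide": [2.5,4,0],"turn": 0},
    {"claw": 5,"slide": [2.5,4,0],"turn": 0},
    {"claw": 5,"slide": [2.5,4,0],"turn": 0},
  ],
)

```text
time: 69.0
ee_pos: [0.5867, 0.0315, 0.1481]
tool_rot: [1.0, 0.001, 0.0, 0.0]
contact_force: [0.0, 0.8, 1.0]
finger_gap: 0.0621
finger_force: 30.0
```

>>> carry_out(
  targets=[
    {"claw": 5,"slide": [2.5,4,0],"turn": 0},
    {"claw": 5,"slide": [0,4,0],"turn": 0},
    {"claw": 5,"slide": [0,0,0],"turn": 0},
    {"claw": 5,"slide": [0,0,0],"turn": 0},
  ],
)

```text
time: 69.4
ee_pos: [0.6109, -0.0478, 0.1475]
tool_rot: [1.0, -0.001, -0.0, -0.0]
contact_force: [-0.4, 0.1, 0.2]
finger_gap: 0.0616
finger_force: 30.0
```

Run:
```python
from dry import *
tilt(); to(.6375,-.0488,.136,-90)
```

```text
t 69.4 p [610.9 -47.8 147.5] tooly -90.09 tilt [-0.     0.001 -1.   ] gap 0.0616 F [-0.4  0.1  0.2] q6 1.3
n 12926 cen [ 0.0148 -0.0006] tilt -0.1 rng [-0.03  -0.003] [0.05  0.004]
t 69.45 p [610.7 -46.8 147.4] tooly -90.0 tilt [-0.     0.001 -1.   ] gap 0.0614 F [-0.3  0.4  0.2] q6 1.3
slide [2.68 0.2  1.14] turn -0.0
```

>>> carry_out(
  targets=[
    {"claw": 5,"slide": [1.4,0.1,0],"turn": 0},
    {"claw": 5,"slide": [1.3,0.1,0.6],"turn": 0},
    {"claw": 5,"slide": [0,0,0.5],"turn": 0},
    {"claw": 5,"slide": [0,0,0.5],"turn": 0},
    {"claw": 5,"slide": [0,0,0.5],"turn": 0},
  ],
)

```text
time: 69.95
ee_pos: [0.6372, -0.0483, 0.1256]
tool_rot: [1.0, 0.001, -0.001, -0.0]
contact_force: [0.1, -0.2, 0.0]
finger_gap: 0.0617
finger_force: 30.0
```

>>> carry_out(
  targets=[
    {"claw": 5,"slide": [0,0,0.5],"turn": 0},
    {"claw": 5,"slide": [0,0,0.5],"turn": 0},
    {"claw": 5,"slide": [0,0,0.5],"turn": 0},
    {"claw": 5,"slide": [0,0,0.5],"turn": 0},
    {"claw": 5,"slide": [0,0,0.5],"turn": 0},
  ],
)

```text
time: 70.45
ee_pos: [0.637, -0.0493, 0.1019]
tool_rot: [1.0, 0.0, -0.001, 0.0]
contact_force: [-6.4, 0.6, 7.9]
finger_gap: 0.0616
finger_force: 30.0
```

>>> carry_out(
  targets=[
    {"claw": 5,"slide": [0,0,0.5],"turn": 0},
    {"claw": 5,"slide": [0,0,0.5],"turn": 0},
    {"claw": 5,"slide": [0,0,0.5],"turn": 0},
    {"claw": 5,"slide": [0,0,0.5],"turn": 0},
    {"claw": 5,"slide": [0,0,0.5],"turn": 0},
  ],
)

```text
time: 70.95
ee_pos: [0.6388, -0.0495, 0.0782]
tool_rot: [1.0, 0.0, 0.001, 0.0]
contact_force: [-4.5, 0.6, 11.5]
finger_gap: 0.0617
finger_force: 30.0
```

>>> carry_out(
  targets=[
    {"claw": 5,"slide": [0,0,0.5],"turn": 0},
    {"claw": 5,"slide": [0,0,0.5],"turn": 0},
    {"claw": 5,"slide": [0,0,0.5],"turn": 0},
    {"claw": 5,"slide": [0,0,0.4],"turn": 0},
  ],
)

```text
time: 71.35
ee_pos: [0.6376, -0.0496, 0.0587]
tool_rot: [1.0, 0.0, -0.0, 0.0]
contact_force: [-7.4, 1.0, 11.4]
finger_gap: 0.0617
finger_force: 30.0
```

>>> carry_out(
  targets=[
    {"claw": 5,"slide": [0.3,0,0],"turn": 0},
    {"claw": 5,"slide": [0.3,0,0],"turn": 0},
    {"claw": 5,"slide": [0.3,0,0],"turn": 0},
  ],
)

```text
time: 71.65
ee_pos: [0.641, -0.0495, 0.0551]
tool_rot: [1.0, 0.0, -0.007, -0.0]
contact_force: [-20.2, -2.8, 5.5]
finger_gap: 0.0616
finger_force: 30.0
```

Run:
```python
from dry import *
ang()
```

```text
t 71.7 p [641.1 -49.5  54.9] tooly -89.97 tilt [-0.015  0.001 -1.   ] gap 0.0613 F [-17.   -2.8   6.3] q6 1.31
end face [[0.012, -0.0467], [0.015, -0.0467], [0.018, -0.0455], [0.021, -0.044], [0.024, -0.0427], [0.027, -0.0413], [0.03, -0.0393]]
end theta 65.7
```

>>> carry_out(
  targets=[
    {"claw": 5,"slide": [-0.9,0,0],"turn": 0},
    {"claw": 5,"slide": [0,0,0.6],"turn": 0},
    {"claw": 5,"slide": [0,0,0.6],"turn": 0},
    {"claw": 5,"slide": [0.4,0,0],"turn": 0},
    {"claw": 5,"slide": [0.4,0,0],"turn": 0},
  ],
)

```text
time: 72.2
ee_pos: [0.6406, -0.049, 0.0423]
tool_rot: [1.0, 0.0, -0.007, -0.001]
contact_force: [-20.0, -1.6, 1.4]
finger_gap: 0.0616
finger_force: 30.0
```

>>> carry_out(
  targets=[
    {"claw": 5,"slide": [0.3,0,0],"turn": 0},
    {"claw": 5,"slide": [0.3,0,0],"turn": 0},
    {"claw": 5,"slide": [0.2,0,0],"turn": 0},
  ],
)

```text
time: 72.5
ee_pos: [0.6454, -0.049, 0.0397]
tool_rot: [1.0, 0.0, -0.011, -0.001]
contact_force: [-20.8, -3.9, -2.4]
finger_gap: 0.0615
finger_force: 30.0
```

Run:
```python
from dry import *
ang()
```

```text
t 72.55 p [645.6 -49.   39.6] tooly -89.95 tilt [-0.022  0.002 -1.   ] gap 0.0615 F [-19.5  -4.4  -1.3] q6 1.31
end face [[0.006, -0.0488], [0.009, -0.0482], [0.012, -0.0473], [0.015, -0.0464], [0.018, -0.0455], [0.021, -0.0445]]
end theta 73.1
```

>>> carry_out(
  targets=[
    {"claw": 5,"slide": [0.3,0,0],"turn": 0},
    {"claw": 5,"slide": [0.2,0,0],"turn": 0},
  ],
)

```text
time: 72.75
ee_pos: [0.6485, -0.0489, 0.0382]
tool_rot: [1.0, 0.0, -0.013, -0.001]
contact_force: [-25.2, -4.1, -4.1]
finger_gap: 0.0616
finger_force: 30.0
```

Run:
```python
from dry import *
ang()
```

```text
t 72.8 p [648.7 -49.   38.1] tooly -89.95 tilt [-0.026  0.002 -1.   ] gap 0.061 F [-23.5  -4.7  -4. ] q6 1.31
end face [[0.003, -0.0491], [0.006, -0.0487], [0.009, -0.048], [0.012, -0.0472], [0.015, -0.0465], [0.018, -0.0458]]
end theta 76.1
```

>>> carry_out(
  targets=[
    {"claw": 5,"slide": [0.2,0,0],"turn": 0},
  ],
)

```text
time: 72.9
ee_pos: [0.6497, -0.0489, 0.0376]
tool_rot: [1.0, 0.0, -0.014, -0.001]
contact_force: [-26.0, -4.6, -4.8]
finger_gap: 0.0612
finger_force: 30.0
```

Run:
```python
from dry import *
ang()
```

```text
t 72.95 p [649.9 -49.   37.5] tooly -89.96 tilt [-0.028  0.002 -1.   ] gap 0.0614 F [-25.   -4.8  -5.2] q6 1.31
end face [[0.003, -0.049], [0.006, -0.0486], [0.009, -0.048], [0.012, -0.0473], [0.015, -0.0467], [0.018, -0.0462]]
end theta 77.7
```

About 78° (lean 12°), inside the stable range. I carry it to the second place on the mat (x 0.395, y 0.405).

>>> carry_out(
  targets=[
    {"claw": 5,"slide": [-1.2,0,-0.2],"turn": 0},
    {"claw": 5,"slide": [-2,0,-2],"turn": 0},
    {"claw": 5,"slide": [-2,0,-4],"turn": 0},
    {"claw": 5,"slide": [-1,0,-5],"turn": 0},
    {"claw": 5,"slide": [0,0,-5],"turn": 0},
  ],
)

```text
time: 73.45
ee_pos: [0.5979, -0.049, 0.207]
tool_rot: [1.0, 0.0, -0.001, -0.0]
contact_force: [1.8, -0.3, 0.0]
finger_gap: 0.0613
finger_force: 30.0
```

>>> carry_out(
  targets=[
    {"claw": 5,"slide": [-2,-4.5,0],"turn": 0},
    {"claw": 5,"slide": [-2,-4.5,0],"turn": 0},
    {"claw": 5,"slide": [-2,-4.5,0],"turn": 0},
    {"claw": 5,"slide": [-2,-4.5,0],"turn": 0},
    {"claw": 5,"slide": [-2,-4.5,0],"turn": 0},
  ],
)

```text
time: 73.95
ee_pos: [0.4986, 0.1774, 0.2064]
tool_rot: [1.0, -0.0, 0.001, -0.0]
contact_force: [0.2, 1.2, -0.1]
finger_gap: 0.0613
finger_force: 30.0
```

>>> carry_out(
  targets=[
    {"claw": 5,"slide": [-2,-4.5,0],"turn": 0},
    {"claw": 5,"slide": [-2,-4.5,0],"turn": 0},
    {"claw": 5,"slide": [-2,-4.5,0],"turn": 0},
    {"claw": 5,"slide": [-2,-4.5,0],"turn": 0},
    {"claw": 5,"slide": [-2,-4.5,0],"turn": 0},
  ],
)

```text
time: 74.45
ee_pos: [0.3983, 0.4028, 0.2064]
tool_rot: [1.0, 0.0, 0.0, -0.0]
contact_force: [0.8, 0.0, 0.1]
finger_gap: 0.0609
finger_force: 30.0
```

>>> carry_out(
  targets=[
    {"claw": 5,"slide": [0,0,0],"turn": 0},
    {"claw": 5,"slide": [0,0,0],"turn": 0},
    {"claw": 5,"slide": [0,0,0],"turn": 0},
  ],
)

```text
time: 74.75
ee_pos: [0.3998, 0.3999, 0.2061]
tool_rot: [1.0, -0.0, 0.0, 0.0]
contact_force: [0.7, -0.6, 0.5]
finger_gap: 0.0612
finger_force: 30.0
```

Run:
```python
from dry import *
to(.395,.405,.08,-90); ang(); stand((.486,.421))
```

```text
t 74.75 p [399.8 399.9 206.1] tooly -90.04 tilt [ 0. -0. -1.] gap 0.0612 F [ 0.7 -0.6  0.5] q6 2.14
slide [-0.48 -0.51 12.61] turn -0.0
t 74.8 p [399.9 399.6 206.1] tooly -90.09 tilt [ 0. -0. -1.] gap 0.0611 F [ 0.1 -0.8  0.7] q6 2.14
end face [[0.003, -0.0484], [0.006, -0.0479], [0.009, -0.0471], [0.012, -0.0462], [0.015, -0.0452], [0.018, -0.0429]]
underside theta 76.0 13
end theta 73.0
stand 2756 top [0.0843 0.089  0.0905]
0.015 54 [0.4653 0.4654 0.4655] [0.3936 0.4466]
0.025 57 [0.4671 0.4671 0.4672] [0.3919 0.4478]
0.035 56 [0.4687 0.4688 0.4688] [0.395  0.4479]
0.045 46 [0.4688 0.4702 0.4703] [0.3915 0.4485]
0.055 57 [0.4702 0.4716 0.4717] [0.3933 0.4476]
0.065 70 [0.4716 0.4729 0.473 ] [0.392  0.4481]
0.075 191 [0.4729 0.4815 0.5008] [0.3924 0.4474]
0.085 2153 [0.4753 0.4887 0.5013] [0.3951 0.445 ]
0.095 72 [0.4762 0.4778 0.4802] [0.401  0.4392]
```

>>> carry_out(
  targets=[
    {"claw": 5,"slide": [0.2,-0.5,5],"turn": 0},
    {"claw": 5,"slide": [0,0,5],"turn": 0},
    {"claw": 5,"slide": [0,0,4],"turn": 0},
    {"claw": 5,"slide": [0,0,2],"turn": 0},
    {"claw": 5,"slide": [0,0,0],"turn": 0},
  ],
)

```text
time: 75.35
ee_pos: [0.3993, 0.4028, 0.0428]
tool_rot: [1.0, -0.001, -0.003, 0.002]
contact_force: [-0.4, 0.3, 0.3]
finger_gap: 0.0612
finger_force: 30.0
```

>>> carry_out(
  targets=[
    {"claw": 5,"slide": [0,0,0],"turn": 0},
    {"claw": 5,"slide": [0,0,0.4],"turn": 0},
    {"claw": 5,"slide": [0,0,0],"turn": 0},
    {"claw": 5,"slide": [0,0,0],"turn": 0},
  ],
)

```text
time: 75.75
ee_pos: [0.4018, 0.406, 0.0436]
tool_rot: [1.0, 0.0, 0.001, -0.001]
contact_force: [-0.2, -0.5, -0.6]
finger_gap: 0.0607
finger_force: 30.0
```

>>> carry_out(
  targets=[
    {"claw": 5,"slide": [0,0,0.2],"turn": 0},
    {"claw": 5,"slide": [0,0,0.1],"turn": 0},
    {"claw": 5,"slide": [0,0,0],"turn": 0},
    {"claw": 5,"slide": [0,0,0],"turn": 0},
  ],
)

```text
time: 76.15
ee_pos: [0.401, 0.4056, 0.0394]
tool_rot: [1.0, 0.0, -0.0, 0.0]
contact_force: [0.2, 0.5, -0.1]
finger_gap: 0.061
finger_force: 30.0
```

>>> carry_out(
  targets=[
    {"claw": 5,"slide": [0,0,0.2],"turn": 0},
    {"claw": 5,"slide": [0,0,0],"turn": 0},
    {"claw": 5,"slide": [0,0,0],"turn": 0},
  ],
)

```text
time: 76.45
ee_pos: [0.401, 0.4055, 0.0374]
tool_rot: [1.0, 0.0, -0.0, 0.0]
contact_force: [0.1, 0.4, -1.0]
finger_gap: 0.0612
finger_force: 30.0
```

>>> carry_out(
  targets=[
    {"claw": 5,"slide": [0,0,0.2],"turn": 0},
    {"claw": 5,"slide": [0,0,0.2],"turn": 0},
    {"claw": 5,"slide": [0,0,0.2],"turn": 0},
    {"claw": 5,"slide": [0,0,0],"turn": 0},
  ],
)

```text
time: 76.85
ee_pos: [0.4041, 0.4064, 0.0361]
tool_rot: [1.0, 0.0, 0.003, -0.0]
contact_force: [-3.8, -8.1, 25.6]
finger_gap: 0.0609
finger_force: 29.9
```

>>> carry_out(
  targets=[
    {"claw": 5,"slide": [-0.3,0,0.1],"turn": 0},
    {"claw": 5,"slide": [-0.3,0,0.1],"turn": 0},
    {"claw": 5,"slide": [-0.3,0,0],"turn": 0},
  ],
)

```text
time: 77.15
ee_pos: [0.3961, 0.4069, 0.0341]
tool_rot: [1.0, 0.0, 0.004, -0.001]
contact_force: [1.2, -2.3, 12.3]
finger_gap: 0.0609
finger_force: 30.0
```

Run:
```python
from dry import *
ang()
```

```text
t 77.2 p [395.4 407.   33.7] tooly -89.96 tilt [ 0.007  0.003 -1.   ] gap 0.0613 F [ 0.5 -3.8 19.2] q6 2.16
end face [[0.006, -0.0509], [0.009, -0.0497], [0.012, -0.0107], [0.015, -0.0276], [0.018, -0.0439]]
underside theta 88.2 13
end theta 15.2
```

The underside line now gives about 80°, matching filter 1 when it stood freely. I ease off the load and release.

>>> carry_out(
  targets=[
    {"claw": 5,"slide": [0,0,-0.3],"turn": 0},
    {"claw": 5,"slide": [0,0,0],"turn": 0},
    {"claw": 6.3,"slide": [0,0,0],"turn": 0},
    {"claw": 6.6,"slide": [0,0,0],"turn": 0},
    {"claw": 7,"slide": [0,0,0],"turn": 0},
  ],
)

```text
time: 77.7
ee_pos: [0.3915, 0.4052, 0.0317]
tool_rot: [1.0, 0.0, -0.001, 0.0]
contact_force: [-0.6, 0.4, 0.6]
finger_gap: 0.0695
finger_force: 0.0
```

>>> carry_out(
  targets=[
    {"claw": 7.6,"slide": [0,0,0],"turn": 0},
    {"claw": 7.6,"slide": [0,0,0],"turn": 0},
    {"claw": 7.6,"slide": [0,0,0],"turn": 0},
  ],
)

```text
time: 78.0
ee_pos: [0.392, 0.4055, 0.0323]
tool_rot: [1.0, 0.0, -0.0, 0.0]
contact_force: [0.3, -0.6, 0.3]
finger_gap: 0.0763
finger_force: 0.0
```

Run:
```python
from dry import *
ang()
```

```text
t 78.05 p [392.  405.5  32.4] tooly -90.0 tilt [-0. -0. -1.] gap 0.076 F [-1.1 -0.9 -0.2] q6 2.16
end face [[0.006, -0.0517], [0.009, -0.0016], [0.012, -0.0208], [0.015, -0.0422], [0.018, -0.0476]]
underside theta 93.2 13
end theta 171.6
```

Filter 2 stands at about 8° lean. I rise, verify both filters, and check the clearance at the lever from the earlier depth.

>>> carry_out(
  targets=[
    {"claw": 7.6,"slide": [0,0,-1],"turn": 0},
    {"claw": 7.6,"slide": [0,0,-2],"turn": 0},
    {"claw": 7.6,"slide": [0,0,-4],"turn": 0},
    {"claw": 7.6,"slide": [0,0,-5],"turn": 0},
    {"claw": 7.6,"slide": [0,0,-5],"turn": 0},
  ],
)

```text
time: 78.55
ee_pos: [0.3916, 0.4053, 0.2047]
tool_rot: [1.0, 0.0, -0.0, 0.0]
contact_force: [0.3, 1.0, 0.3]
finger_gap: 0.0759
finger_force: 0.0
```

>>> carry_out(
  targets=[
    {"claw": 7.6,"slide": [0,0,-5],"turn": 0},
    {"claw": 4,"slide": [0,0,-5],"turn": 0},
    {"claw": 0,"slide": [0,2,-4],"turn": 0},
    {"claw": 0,"slide": [0,0,0],"turn": 0},
    {"claw": 0,"slide": [0,0,0],"turn": 0},
  ],
)

```text
time: 79.05
ee_pos: [0.3924, 0.3856, 0.3441]
tool_rot: [1.0, -0.0, 0.001, -0.001]
contact_force: [-0.7, 0.9, -0.6]
finger_gap: 0.0462
finger_force: 0.0
```

Run:
```python
from dry import *
st(); stand((.486,.421)); stand((.392,.4055)); im=np.load('stand.npz')['im']; save('wrist13',im,1.2)
for f in ('wrist1','wrist2','wrist6'):
    z=np.load(f+'.npz'); P=pts(z['d'],z['K'],z['M']); 
    for x in np.arange(.46,.56,.01):
        k=(abs(P[...,0]-x)<.005)&(abs(P[...,1]+.307)<.035)&(P[...,2]<.2); print(f,round(x,2),k.sum(),P[k][:,2].max().round(3) if k.any() else None,end='; ')
    print()
```

```text
t 79.05 p [392.4 385.6 344.1] tooly -90.02 tilt [ 0.003  0.002 -1.   ] gap 0.0462 F [-0.7  0.9 -0.6] q6 2.13
stand 1341 top [0.084  0.0888 0.0905]
0.015 8 [0.4649 0.4649 0.4662] [0.3924 0.4461]
0.025 41 [0.4666 0.4666 0.4667] [0.3922 0.4469]
0.035 43 [0.4682 0.4682 0.4683] [0.3921 0.448 ]
0.045 44 [0.4698 0.4698 0.4698] [0.392  0.4477]
0.055 44 [0.4712 0.4713 0.4713] [0.3918 0.4475]
0.065 45 [0.4726 0.4727 0.4727] [0.3925 0.4485]
0.075 99 [0.4739 0.474  0.5005] [0.3912 0.4479]
0.085 986 [0.4753 0.4884 0.5025] [0.3947 0.4449]
0.095 31 [0.4765 0.4777 0.48  ] [0.4006 0.4403]
stand 954 top [0.0844 0.0891 0.0906]
0.045 6 [0.3839 0.4038 0.404 ] [0.3773 0.3902]
0.055 24 [0.3827 0.405  0.4056] [0.3765 0.4183]
0.065 10 [0.3899 0.406  0.4062] [0.4167 0.433 ]
0.075 45 [0.3836 0.3994 0.4076] [0.375  0.4325]
0.085 834 [0.3814 0.3946 0.4079] [0.3801 0.4306]
0.095 32 [0.3817 0.3843 0.386 ] [0.388  0.4238]
wrist1 0.46 516 0.16; wrist1 0.47 545 0.158; wrist1 0.48 534 0.152; wrist1 0.49 568 0.146; wrist1 0.5 540 0.134; wrist1 0.51 550 0.113; wrist1 0.52 295 0.11; wrist1 0.53 277 0.019; wrist1 0.54 236 0.003; wrist1 0.55 123 0.161; wrist1 0.56 209 0.167; 
wrist2 0.46 998 0.16; wrist2 0.47 1055 0.158; wrist2 0.48 1030 0.153; wrist2 0.49 1125 0.146; wrist2 0.5 1041 0.133; wrist2 0.51 999 0.113; wrist2 0.52 569 0.11; wrist2 0.53 475 0.02; wrist2 0.54 246 0.003; wrist2 0.55 238 0.161; wrist2 0.56 536 0.167; 
wrist6 0.46 98 0.002; wrist6 0.47 186 0.151; wrist6 0.48 382 0.15; wrist6 0.49 554 0.147; wrist6 0.5 565 0.132; wrist6 0.51 565 0.113; wrist6 0.52 306 0.11; wrist6 0.53 334 0.019; wrist6 0.54 255 0.002; wrist6 0.55 67 0.163; wrist6 0.56 225 0.167;
```

View pics/wrist13.png

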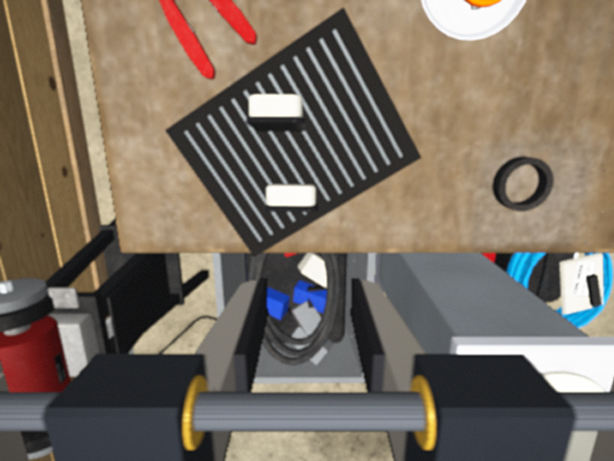

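Both filters stand on the mat, one at (275,112) and one at (290,195), clearly apart. The vise leaves room beside the lever at x of about 0.53. I go to the lever with closed fingers.

>>> carry_out(
  targets=[
    {"claw": 0,"slide": [0.9,4.6,0],"turn": 0},
    {"claw": 0,"slide": [0.9,4.6,0],"turn": 0},
    {"claw": 0,"slide": [0.9,4.6,0],"turn": 0},
    {"claw": 0,"slide": [0.9,4.6,0],"turn": 0},
    {"claw": 0,"slide": [0.9,4.6,0],"turn": 0},
  ],
)

```text
time: 79.65
ee_pos: [0.4363, 0.1541, 0.3403]
tool_rot: [1.0, 0.001, -0.002, 0.0]
contact_force: [0.2, -0.4, -0.2]
finger_gap: 0.0003
finger_force: 0.0
```

>>> carry_out(
  targets=[
    {"claw": 0,"slide": [0.9,4.6,0],"turn": 0},
    {"claw": 0,"slide": [0.9,4.6,0],"turn": 0},
    {"claw": 0,"slide": [0.9,4.6,0],"turn": 0},
    {"claw": 0,"slide": [0.9,4.6,0],"turn": 0},
    {"claw": 0,"slide": [0.9,4.6,0],"turn": 0},
  ],
)

```text
time: 80.15
ee_pos: [0.4816, -0.0758, 0.3403]
tool_rot: [1.0, 0.0, -0.002, -0.001]
contact_force: [0.5, 0.3, -0.4]
finger_gap: 0.0007
finger_force: 0.0
```

>>> carry_out(
  targets=[
    {"claw": 0,"slide": [0.9,4.6,0],"turn": 0},
    {"claw": 0,"slide": [0.9,4.6,0],"turn": 0},
    {"claw": 0,"slide": [0.9,4.6,0],"turn": 0},
    {"claw": 0,"slide": [0.9,4.6,0],"turn": 0},
    {"claw": 0,"slide": [0.9,4.4,0],"turn": 0},
  ],
)

```text
time: 80.65
ee_pos: [0.5268, -0.3037, 0.3398]
tool_rot: [1.0, -0.0, -0.002, -0.001]
contact_force: [0.3, -0.2, 0.4]
finger_gap: 0.0003
finger_force: 0.0
```

>>> carry_out(
  targets=[
    {"claw": 0,"slide": [0,0,0],"turn": 0},
    {"claw": 0,"slide": [0,0,0],"turn": 0},
    {"claw": 0,"slide": [0,0,0],"turn": 0},
  ],
)

```text
time: 80.95
ee_pos: [0.5271, -0.301, 0.3414]
tool_rot: [1.0, 0.001, -0.001, -0.001]
contact_force: [-0.2, -0.0, 0.3]
finger_gap: 0.0009
finger_force: 0.0
```

Run:
```python
from dry import *
im,d,K,M=cam('wrist'); P=pts(d,K,M); np.savez('lev',im=im,d=d,K=K,M=M)
blobs(im,P,'red'); to(.53,-.303,.168,-90)
b=cv2.inRange(hsv(im),(100,120,50),(125,255,255))>0
Q,k=seg(P,b,.14,.17,(.561,-.4125),.06); print('bar',len(Q),np.median(Q[:,2]) if len(Q) else '')
if len(Q): print(rect(k,K,M,.151))
```

```text
red [261. 146.] A 412 med [ 0.567 -0.305  0.163] lo [ 0.557 -0.314  0.157] hi [ 0.575 -0.295  0.166]
t 81.0 p [ 527.2 -300.8  342. ] tooly -89.9 tilt [-0.001  0.001 -1.   ] gap 0.0003 F [-0.4  1.2  1. ] q6 0.85
slide [ 0.29  0.23 17.4 ] turn 0.1
bar 968 0.15048728763871316
(array([ 0.56248187, -0.41195209]), (22.362274169921875, 57.25377655029297), np.float32(-11.225421))
```

>>> carry_out(
  targets=[
    {"claw": 0,"slide": [0.2,0.3,4],"turn": 0},
    {"claw": 0,"slide": [0,0,5],"turn": 0},
    {"claw": 0,"slide": [0,0,4],"turn": 0},
    {"claw": 0,"slide": [0,0,3],"turn": 0},
    {"claw": 0,"slide": [0,0,1.3],"turn": 0},
  ],
)

```text
time: 81.5
ee_pos: [0.5278, -0.3026, 0.1661]
tool_rot: [1.0, 0.001, -0.002, -0.002]
contact_force: [0.5, -0.1, -0.3]
finger_gap: 0.0007
finger_force: 0.0
```

>>> carry_out(
  targets=[
    {"claw": 0,"slide": [0.5,0.1,0],"turn": 0},
    {"claw": 0,"slide": [1,0.2,0],"turn": 0},
    {"claw": 0,"slide": [1,0.2,0],"turn": 0},
    {"claw": 0,"slide": [1,0.2,0],"turn": 0},
    {"claw": 0,"slide": [1,0.2,0],"turn": 0},
  ],
)

```text
time: 82.0
ee_pos: [0.5765, -0.3155, 0.1728]
tool_rot: [1.0, 0.0, 0.002, 0.002]
contact_force: [-1.4, -0.7, -0.5]
finger_gap: 0.0006
finger_force: 0.5
```

>>> carry_out(
  targets=[
    {"claw": 0,"slide": [1,0.2,0],"turn": 0},
    {"claw": 0,"slide": [1,0.2,0],"turn": 0},
    {"claw": 0,"slide": [1,0.2,0],"turn": 0},
    {"claw": 0,"slide": [0.6,0.1,0],"turn": 0},
    {"claw": 0,"slide": [0,0,0],"turn": 0},
  ],
)

```text
time: 82.5
ee_pos: [0.6119, -0.3219, 0.1713]
tool_rot: [1.0, 0.0, 0.001, 0.001]
contact_force: [0.5, -0.7, 0.2]
finger_gap: 0.0003
finger_force: 0.0
```

Run:
```python
from dry import *
im,d,K,M=cam('wrist'); P=pts(d,K,M); blobs(im,P,'red'); st()
```

```text
red [109.  34.] A 76 med [ 0.754 -0.19   0.013] lo [ 0.751 -0.195  0.012] hi [ 0.756 -0.186  0.014]
red [249. 213.] A 1602 med [ 0.64  -0.318  0.163] lo [ 0.629 -0.328  0.155] hi [ 0.648 -0.308  0.166]
t 82.55 p [ 611.4 -321.7  171. ] tooly -89.96 tilt [ 0.002 -0.001 -1.   ] gap -0.0001 F [-0.8  0.2 -0.1] q6 0.91
```

>>> carry_out(
  targets=[
    {"claw": 0,"slide": [0.4,0.1,0],"turn": 0},
    {"claw": 0,"slide": [0.3,0,0],"turn": 0},
    {"claw": 0,"slide": [0,0,0],"turn": 0},
  ],
)

```text
time: 82.85
ee_pos: [0.616, -0.3227, 0.1698]
tool_rot: [1.0, 0.0, -0.002, -0.0]
contact_force: [-7.2, 0.0, 3.5]
finger_gap: 0.0001
finger_force: 3.1
```

>>> carry_out(
  targets=[
    {"claw": 0,"slide": [-2,0,0],"turn": 0},
    {"claw": 0,"slide": [-2,0,0],"turn": 0},
    {"claw": 0,"slide": [0,0,-4],"turn": 0},
    {"claw": 0,"slide": [0,0,-5],"turn": 0},
    {"claw": 0,"slide": [0,0,-5],"turn": 0},
  ],
)

```text
time: 83.35
ee_pos: [0.5767, -0.322, 0.3108]
tool_rot: [1.0, -0.0, -0.0, -0.0]
contact_force: [0.9, -1.1, 0.4]
finger_gap: 0.0006
finger_force: 0.0
```

>>> carry_out(
  targets=[
    {"claw": 0,"slide": [0,0,0],"turn": 0},
    {"claw": 0,"slide": [0,0,0],"turn": 0},
    {"claw": 0,"slide": [0,0,0],"turn": 0},
  ],
)

```text
time: 83.65
ee_pos: [0.5767, -0.3219, 0.3077]
tool_rot: [1.0, 0.0, -0.001, -0.001]
contact_force: [-0.0, 0.3, -0.8]
finger_gap: 0.0006
finger_force: 0.0
```

Run:
```python
from dry import *
st(); im,d,K,M=cam('wrist'); P=pts(d,K,M); h=hsv(im)
r=cv2.inRange(h,(0,170,80),(4,255,255))>0
Q,k=seg(P,r,.12,.2,(.637,-.318),.05); A=np.c_[2*Q,np.ones(len(Q))]; s=np.linalg.lstsq(A,(Q**2).sum(1),rcond=None)[0]; print('ball',s[:3])
b=cv2.inRange(h,(100,120,50),(125,255,255))>0
Q,k=seg(P,b,.14,.17,(.561,-.4125),.06); print('bar',len(Q),np.median(Q[:,2]),rect(k,K,M,.151))
stand((.486,.421),'side'); im,d,K,M=cam('side'); P=pts(d,K,M)
for c in ((.392,.4055),(.628,.2)):
    q=P[(np.hypot(P[...,0]-c[0],P[...,1]-c[1])<.04)&(P[...,2]>.012)]; print(c,len(q),np.percentile(q[:,2],[50,98]))
```

```text
t 83.65 p [ 576.7 -321.9  307.7] tooly -89.99 tilt [-0.002  0.002 -1.   ] gap 0.0006 F [-0.   0.3 -0.8] q6 0.88
ball [ 0.63874588 -0.3184176   0.1526182 ]
bar 1052 0.150476200824545 (array([ 0.56367181, -0.41218402]), (22.479907989501953, 58.80052185058594), np.float32(-11.171379))
stand 501 top [0.0662 0.0879 0.0917]
0.015 28 [0.464  0.4657 0.489 ] [0.4001 0.4521]
0.025 47 [0.4647 0.4672 0.4886] [0.3937 0.4525]
0.035 50 [0.4666 0.4688 0.492 ] [0.3953 0.4521]
0.045 48 [0.4685 0.4705 0.4936] [0.3928 0.4523]
0.055 47 [0.4682 0.4717 0.4916] [0.3927 0.4527]
0.065 48 [0.4703 0.4729 0.4955] [0.3952 0.4521]
0.075 60 [0.4714 0.4742 0.5022] [0.3949 0.452 ]
0.085 149 [0.4735 0.4871 0.5   ] [0.398  0.4486]
0.095 24 [0.4737 0.4775 0.4866] [0.4006 0.45  ]
(0.392, 0.4055) 497 [0.06730726 0.09133841]
(0.628, 0.2) 329 [0.04704612 0.07291899]
```

The lever is at its stop and stays there. Everything stands as required, so I hand in.

```bash
python3 -c "
from workcell import arm
print(arm.hand_in())"
```

```text
the job is handed in; nothing more can be done
None
```

Handed in: the spent cartridge stands in the dish, the fresh one is locked in the dryer, both filters I found stand apart on the mat, and the blower lever is fully over; no verdict was returned.

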